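# Turn round the tilting mixer basket

### The job

Empty the finished vials out of the tilting basket into the catch tray under it by swinging the basket over with its crank, then swing it fully back upright. Stand every loose bottle that waits on the bench upright in the emptied basket, one to a cell, and lock the basket by threading the locking bar from the right through all three holes (right ear, basket lug, left ear) until its grip is home against the right ear. Leave the petri dish and the timer where they are.

Things in the scene. Friction and masses are not known exactly. Their poses are not given: they have to be found in the camera images.
- stand: Fixed stand: white catch tray and two aluminium posts. Origin on the worktop below the middle of the hinge axis; y along that axis to the left (crank side), -x to the robot, z up. Tray: x -85 to 65, y -93 to 93 mm, walls 5 thick, 30 high. Posts: x -30 to 28, y 83 to 93 mm on either side, 127 high; in front of each an ear 36 x 36 mm, 10 thick, z 97 to 133 mm, with a square hole.
- basket (a joint): Tilt of the basket (rad): 0 upright (a stop), grows as its top swings towards the robot (-x) to a stop at 2.5, mouth well down. Stays where left (friction 0.2 N m). Hinge along the stand's y, 115 mm above the worktop.
- basket_floor (a point): Centre of the steel basket's inner floor, 67 mm above the worktop when upright; moves with it. y along its length, z out of its mouth. Inside 48 (x) x 150 (y) mm, 48 deep, walls 4 mm, rim at hinge height when upright; two 3 mm dividers at y = -25 and 25 mm make three cells, each for one bottle. On its front a lug 34 x 34 x 12 mm with a square hole, in line with the ears' holes only when upright.
- crank_grip (a point): Middle of the crank's black grip, moves with the basket: a round bar 12 mm thick, 50 mm long, parallel to the hinge, 131 mm left of the stand's middle, 80 mm from the hinge axis. Basket upright: 76 mm behind and 25 mm above the hinge; at 2.5 rad, having swung over the top, 76 mm in front and 25 mm above. Can be held from above and turns between the fingers.
- hinge_mid (a point): Middle of the hinge axis, 115 mm above the worktop; axes as the stand's.
- hole_right (a point): Centre of the right ear's hole on its outer (right) face, where the bar enters. All three holes are 16 x 16 mm square, bevelled 2 mm, 45 mm in front of the hinge axis at hinge height, running along the stand's y. Axes as the stand's.
- hole_left (a point): Centre of the left ear's hole on its outer (left) face, 186 mm along the stand's +y from the right one. The basket's lug is midway. Axes as the stand's.
- bar: Loose locking bar, 250 mm long, about 0.12 kg: black grip 16 wide (x), 40 long (y), 30 high (z), with a steel shaft 12 x 12 mm square, 210 mm long, pointing to +y, tip slightly tapered. Origin: centre of the grip's underside; the shaft's underside is level with it (shaft axis at z = 6 mm). Starts lying on the bench near the robot, grip to the right.
- bar_tip (a point): End of the bar's shaft, on its axis, 230 mm along the bar's +y from its origin. With the grip home against the right ear it stands 24 mm beyond the left ear's outer face.
- bottle_a: Loose plastic reagent bottle with a screw cap, standing on the bench: body 40 mm across, 87 mm high, the cap (26 mm across) is its top 18 mm. Origin at the centre of its underside, z up. May be absent.
- bottle_b: Loose plastic reagent bottle with a screw cap, standing on the bench: body 40 mm across, 82 mm high, the cap (26 mm across) is its top 18 mm. Origin at the centre of its underside, z up. May be absent.
- bottle_c: Loose plastic reagent bottle with a screw cap, standing on the bench: body 40 mm across, 82 mm high, the cap (26 mm across) is its top 18 mm. Origin at the centre of its underside, z up. May be absent.
- vial_a: Small vial with screw cap, 16 mm across, 45 mm long, starts standing in the basket. Origin at the centre of its underside, z towards the cap. May be absent.
- vial_b: Small vial with screw cap, 16 mm across, 45 mm long, starts standing in the basket. Origin at the centre of its underside, z towards the cap. May be absent.
- vial_c: Small vial with screw cap, 16 mm across, 45 mm long, starts standing in the basket. Origin at the centre of its underside, z towards the cap. May be absent.
- vial_d: Small vial with screw cap, 16 mm across, 45 mm long, starts standing in the basket. Origin at the centre of its underside, z towards the cap. May be absent.
- dish: Petri dish with lid, 62 mm across, 14 mm high, lying on the bench at the right, in front of the timer: a bystander, leave it alone. Origin at the centre of its underside.
- timer_b: White bench timer, 62 x 62 x 18 mm, at the right, behind the bottles: a bystander, leave it alone. Origin at the centre of its underside.
There are look-alikes about, which are no part of the job. What is shaped like the bottle_a but turquoise is not meant. Leave any purple look-alike of the bottle_c alone.

How it is judged:
By the outcome, as a careful person would: the job done as asked, in the order asked, and still so for the second after the job is handed in, with the robot touching nothing.
Of vial_a, vial_b, vial_c, vial_d only 2 to 4 are there at a start; the rules pass over those that are not, and their reading is None.
Of bottle_a, bottle_b, bottle_c only 2 to 3 are there at a start; the rules pass over those that are not, and their reading is None.
At some moment in a run one of bar may be knocked a few centimetres aside while the robot is not near it.
It also fails if it takes over 192 s, if anything falls off the work surface, if the arm or the gripper's body presses on something with over 40 N, if the wrist force passes 120 N, or if a joint passes its speed limit or range.

### The arm

A 6-joint arm with a two-finger parallel gripper is mounted at the origin on a cart in front of the work surface, level with it; the furniture and walls round the work are solid. World frame = base frame: x ahead of the robot, y to its left, z up, the work surface at z = 0. Lengths are in mm, angles in rad, forces in N, time in s.
With the tool pointing down it reaches from about 300 to 775 mm from the base axis. Payload 14.6 kg.
Tool frame: the origin (TCP) lies at the very end of the fingers, on their centre line; the grasp point (between the pads) lies 19 mm behind it; y points along the fingers, z is the direction in which the jaws open and shut, and the axes are right-handed (so a half turn about y gives the same grasp; the last joint's range is limited). The gripper opens to 94 mm and grips with 3 to 60 N. Pads are 16 mm wide; open, the fingers measure 119 mm over their backs; the gripper's body (75 mm by 177 mm) begins 78 mm behind the grasp point.
Start: joints at [-1.321, 0.3, 1.521, -0, 1.321, -0.067], TCP at [171.333, -522.622, 205.446] pointing down, gripper open.
Joint ranges: [-3.03, 3.03], [-0.79, 2.21], [0.23, 2.52], [-1.04, 4.18], [0, 3.07], [-2.55, 2.55]. Speed limits (rad/s): [2.22, 2.22, 2.57, 3.14, 3.14, 3.14].

### API

Orientations are given as a unit quaternion [x, y, z, w].
In Python, from plant import read_state, vision, workorder gives the robot as it stands.
- The arm moves only by the tool servo_tool, never from a script. Its argument "commands" is a list of rows, each an object of numbers: "tx", "ty", "tz": the shift along the tool's x, y, z in mm; "wx", "wy", "wz": the turn, a rotation vector about the tool's x, y, z in rad. A call has 1 to 8 rows; each row is the pose to reach, as a shift and turn from the pose measured when the call began, along the tool's axes at that moment; what a row does not reach only later rows make up. A row lasts 1/12 s, in which the tool goes at most 41.7 mm and 7.16 degrees, less where a joint would pass 70% of its speed; a pose out of reach is approached as far as the arm can. A call with a gripper value outside its range is refused whole. "fingers" is the closure in counts, from 0 (fully open) to 255 (shut), set as the call begins (left out, the last holds). The fingers move at their own pace and stop on an object; "grip_force" is the grip in N (left out, the last holds). Time passes only in rows, so rows that repeat a pose let the fingers close. It gives the time, the measured TCP pose, the force and the opening at its end, in the units of the state.
- read_state(): the state, without advancing time (a new reading comes with each control period).
- vision.snapshot(name): name is "scene" or "top" or "wrist"; returns the picture (420x560x3 uint8, red, green, blue); there is no depth.
- vision.camera_model(name): a dict with "fx", "fy", "cx", "cy" (pixels), "R" (3x3) and "t" (3): a world point X has camera coordinates R X + t. Camera axes: x right, y down, z forward; pixel columns grow to the right and rows downward; lengths in mm; the calibration is good to about 2 mm. A picture is of the moment at which its call begins: read the wrist's pose just before it. camera_model takes no time and is no camera call; for the wrist camera it gives the pose at the moment of the call.
- workorder.hand_in(): hands the job in, once; it reports no verdict.
The state is a dict: "clock": time; "joint_positions": joint angles; "qvel": joint speeds; "joint_efforts": joint torques, N m; "eef_pos": TCP position; "tcp_rot": TCP orientation; "force": force on the tool from outside, world axes, zero at the start; "ft_torque": the same for the moment, N m; "opening": finger opening in mm.
Only numpy, scipy, OpenCV 4.12 (cv2) and the standard library are available. Lean on these libraries where they do the work, as an engineer would, in place of code of your own. Each camera call takes 0.05 s, during which the arm holds its last target.

## Working session

There is one attempt and no reset: what is moved stays moved. The work goes in short steps, Python scripts to look and compute and a tool call to move; the robot and the scene stay as the last step left them, time stands still between calls to the robot, and variables do not carry over. Pictures are saved under pics/ and viewed, and the job is handed in when it is done.

Besides the shell and the picture viewer there is one more tool, called after "Emit:" by a JSON object that holds its "name" and its "arguments". servo_tool: Moves the arm, as the interface text tells. Its arguments: {"type":"object","properties":{"commands":{"type":"array"},"fingers":{"type":"number"},"grip_force":{"type":"number"}},"required":["commands"]}

```bash
ls; mkdir -p pics
python3 - <<'E'
from plant import read_state, vision, workorder
import cv2
s=read_state()
for k,v in s.items(): print(k,v)
for n in ["scene","top","wrist"]:
    im=vision.snapshot(n); cv2.imwrite(f"pics/{n}0.png",im[:,:,::-1])
    m=vision.camera_model(n); print(n,m)
E
```

```text
pics
clock 0.0
joint_positions [-1.32063471e+00  3.00444570e-01  1.52159504e+00 -2.32059485e-06
  1.32070503e+00 -6.65945373e-02]
qvel [-3.93266058e-04  8.10012247e-04 -2.00283257e-05 -5.27649597e-04
 -1.24608843e-03  3.40635601e-04]
joint_efforts [-4.21902223e-03 -5.31807446e+01 -3.52741277e+01  7.06428546e-02
  2.44482147e-02 -1.15730440e-04]
eef_pos [ 171.24964962 -522.37593558  204.89498047]
tcp_rot [-0.11156092  0.69866226 -0.69785126  0.11148467]
force [ 0.09640035 -0.30102823  0.01488057]
ft_torque [ 0.05745961  0.03651432 -0.01910254]
opening 94.13551922159571
scene {'fx': 542.5126436061887, 'fy': 542.5126436061887, 'cx': 276.33103767239834, 'cy': 205.64612364660536, 'R': array([[-0.77934385, -0.62640468, -0.01550325],
       [-0.26130522,  0.3473928 , -0.90057638],
       [ 0.56951097, -0.69780758, -0.43442125]]), 't': array([300.77968403, 281.15937086, 907.76539935])}
top {'fx': 406.54421453948237, 'fy': 406.54421453948237, 'cx': 271.63438259665816, 'cy': 212.03448428939112, 'R': array([[ 0.01103568, -0.9995064 ,  0.02941369],
       [-0.99325112, -0.01435357, -0.11509207],
       [ 0.11545745, -0.02794506, -0.99291926]]), 't': array([-179.12897744,  522.79268311,  895.81333416])}
wrist {'fx': 371.6616846714209, 'fy': 371.6616846714209, 'cx': 280.2872910598377, 'cy': 212.6058122694821, 'R': array([[ 0.31096713, -0.95041922, -0.00165555],
       [-0.90939648, -0.29805027,  0.29011046],
       [-0.27621999, -0.08870927, -0.95699174]]), 't': array([-548.6761145 ,  -30.02684241,  392.78802742])}
```

View pics/scene0.png

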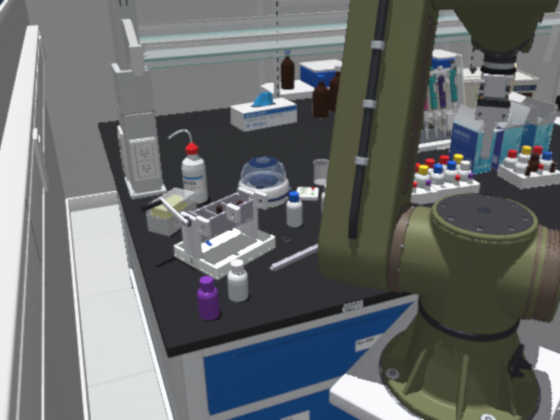

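View pics/top0.png

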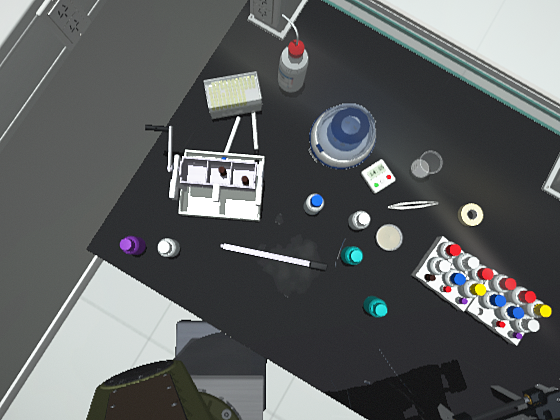

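View pics/wrist0.png

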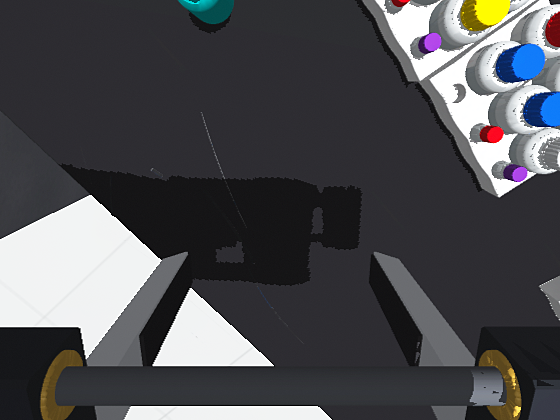

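```bash
cat > h.py <<'E'
import numpy as np, cv2
from plant import read_state, vision, workorder
from scipy.spatial.transform import Rotation as Rn
def ray(cam,u,v):
    d=np.array([(u-cam['cx'])/cam['fx'],(v-cam['cy'])/cam['fy'],1.]); R=np.array(cam['R']);t=np.array(cam['t'])
    return -R.T@t, R.T@d
def at_z(cam,u,v,z):
    c,d=ray(cam,u,v); return c+d*(z-c[2])/d[2]
def proj(cam,X):
    p=np.array(cam['R'])@np.array(X,float)+np.array(cam['t']); return np.array([cam['fx']*p[0]/p[2]+cam['cx'],cam['fy']*p[1]/p[2]+cam['cy']])
def tri(obs):
    A=np.zeros((3,3));b=np.zeros(3)
    for cam,u,v in obs:
        c,d=ray(cam,u,v); d=d/np.linalg.norm(d); P=np.eye(3)-np.outer(d,d); A+=P;b+=P@c
    return np.linalg.solve(A,b)
def crop(im,x0,y0,x1,y1,k,name):
    c=im[y0:y1,x0:x1]; cv2.imwrite(name,cv2.resize(c,None,fx=k,fy=k,interpolation=cv2.INTER_CUBIC))
E
python3 - <<'E'
from h import *
t=cv2.imread('pics/top0.png'); s=cv2.imread('pics/scene0.png')
crop(t,110,90,410,310,2.6,'pics/t0c.png'); crop(s,130,120,350,330,2.8,'pics/s0c.png')
T=vision.camera_model('top')
for n,(u,v,z) in dict(purple=(130,245,82),w1=(168,247,82),blue=(314,203,87),w2=(359,219,82),tq1=(352,255,87),tq2=(376,307,87),dish=(389,237,14),timer=(378,176,18),bartip=(222,246,6),bargrip=(325,266,20)).items(): print(n,at_z(T,u,v,z).round(0))
E
```

```text
purple [445. 129.  82.]
w1 [441.  48.  82.]
blue [ 540. -262.   87.]
w2 [ 507. -361.   82.]
tq1 [ 429. -344.   87.]
tq2 [ 320. -393.   87.]
dish [ 473. -448.   14.]
timer [ 616. -423.   18.]
bartip [447. -59.   6.]
bargrip [ 404. -296.   20.]
```

View pics/t0c.png

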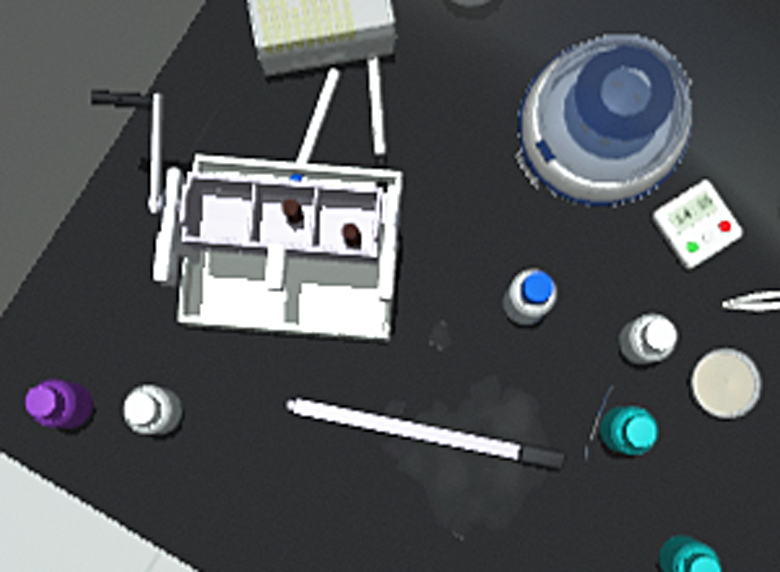

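View pics/s0c.png

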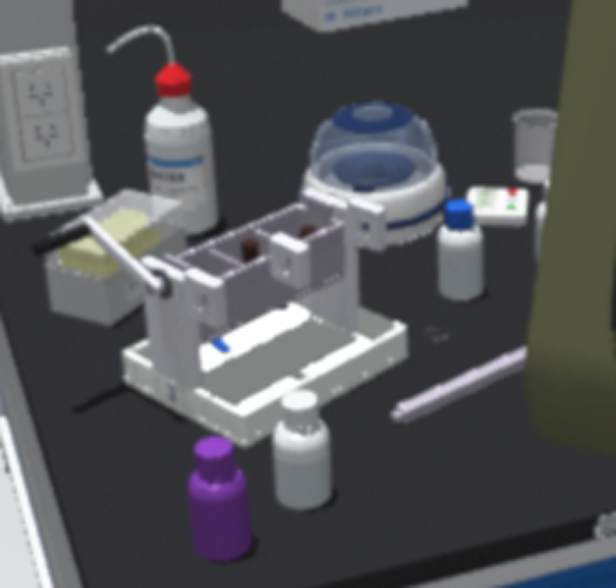

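Run:
```python
from h import *
t=cv2.imread('pics/top0.png'); s=cv2.imread('pics/scene0.png')
crop(t,135,110,275,230,5.5,'pics/t0d.png'); crop(s,140,180,290,285,5.2,'pics/s0d.png')
```

```text
(no output)
```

View pics/t0d.png

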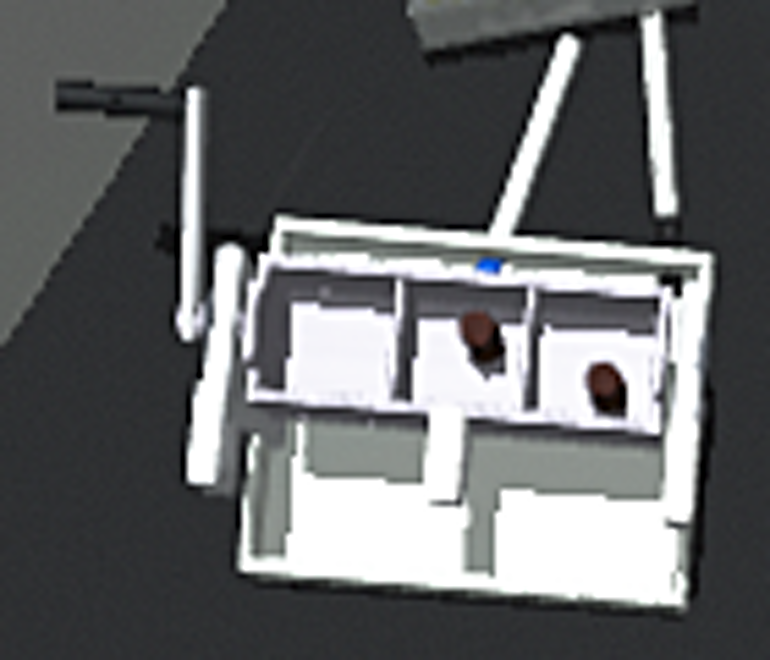

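View pics/s0d.png

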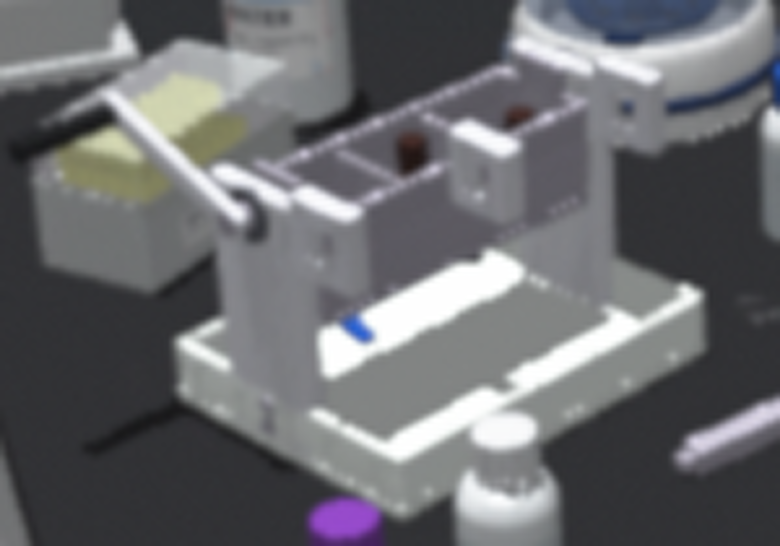

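Run:
```python
from h import *
from scipy.optimize import least_squares
T=vision.camera_model('top');S=vision.camera_model('scene')
ft=lambda u,v:(135+u/5.5,110+v/5.5); fs=lambda u,v:(140+u/5.2,180+v/5.2)
print('blue',tri([(T,*ft(488,265)),(S,*fs(358,328))]))
obs=[(T,ft(278,218),(65,93,30)),(T,ft(712,255),(65,-93,30)),(T,ft(240,572),(-85,93,30)),(T,ft(685,606),(-85,-93,30)),
(S,fs(405,462),(-85,93,30)),(S,fs(180,343),(65,93,30)),(S,fs(700,290),(-85,-93,30))]
def f(p):
    c,s=np.cos(p[2]),np.sin(p[2]);r=[]
    for cam,uv,X in obs:
        W=(p[0]+c*X[0]-s*X[1],p[1]+s*X[0]+c*X[1],X[2]); r+=list(proj(cam,W)-uv)
    return np.array(r)
o=least_squares(f,[550,-50,0]); print(o.x,np.degrees(o.x[2])); print(f(o.x).round(1).reshape(-1,2))
p=o.x;c,s=np.cos(p[2]),np.sin(p[2])
for n,X in dict(crank=(76,131,140),holeR=(-45,-93,115),holeL=(-45,93,115)).items():
    W=np.array((p[0]+c*X[0]-s*X[1],p[1]+s*X[0]+c*X[1],X[2])); a=proj(T,W);b=proj(S,W)
    print(n,W.round(1),'t0d',((a-[135,110])*5.5).round(0),'s0d',((b-[140,180])*5.2).round(0))
```

```text
blue [652.67435002 -60.65078049  -0.65962513]
[ 5.95950755e+02 -5.85911017e+01 -5.84222266e-02] -3.347347015913822
[[-0.8  0.7]
 [ 0.4  0.1]
 [-0.1  0.6]
 [ 0.6  0.3]
 [-0.8 -1.2]
 [-1.3 -1.1]
 [ 0.9 -0.1]]
crank [679.5  67.7 140. ] t0d [120. 107.] s0d [ 59. 136.]
holeR [ 545.6 -148.8  115. ] t0d [696. 482.] s0d [636.  96.]
holeL [556.5  36.9 115. ] t0d [205. 446.] s0d [322. 244.]
```

```bash
cat >> h.py <<'E'
def tgt(yaw):  # tool pointing down, jaws along direction yaw (world xy), y down
    z=np.array([np.cos(yaw),np.sin(yaw),0]); y=np.array([0,0,-1.]); x=np.cross(y,z); return np.c_[x,y,z]
def go(pos,yaw=None,s=None):
    s=s or read_state(); R=Rn.from_quat(s['tcp_rot']).as_matrix(); p=np.array(s['eef_pos'])
    d=R.T@(np.array(pos,float)-p); 
    if yaw is None: w=np.zeros(3)
    else:
        w=Rn.from_matrix(R.T@tgt(yaw)).as_rotvec()
    print('to',np.round(pos,1),'t',d.round(1),'w',w.round(3),'rows>=',(max(np.linalg.norm(d)/41.7,np.degrees(np.linalg.norm(w))/7.16)).round(1)); return d,w
def st():
    s=read_state(); R=Rn.from_quat(s['tcp_rot']).as_matrix()
    print('t',round(s['clock'],2),'p',np.round(s['eef_pos'],1),'F',np.round(s['force'],1),'open',round(s['opening'],1),'q',np.round(s['joint_positions'],2)); print('x',R[:,0].round(3),'y',R[:,1].round(3),'z',R[:,2].round(3))
E
python3 - <<'E'
from h import *
st()
go([665,66,230],-0.058); go([665,66,230],np.pi-0.058)
E
```

```text
t 0.15 p [ 171.3 -522.5  205. ] F [ 1.1  0.7 -0. ] open 94.0 q [-1.32  0.3   1.52  0.    1.32 -0.07]
x [-0.95  -0.312 -0.   ] y [-0.     0.001 -1.   ] z [ 0.312 -0.95  -0.001]
to [665  66 230] t [-652.5  -24.6 -405.4] w [ 1.000e-03 -1.196e+00 -1.000e-03] rows>= 18.4
to [665  66 230] t [-652.5  -24.6 -405.4] w [1.000e-03 1.946e+00 1.000e-03] rows>= 18.4
```

Emit:
{"name": "servo_tool", "arguments": {"commands": [{"tx": -40, "ty": -2, "tz": -25, "wy": -0.07}, {"tx": -80, "ty": -4, "tz": -50, "wy": -0.15}, {"tx": -115, "ty": -6, "tz": -72, "wy": -0.23}, {"tx": -150, "ty": -8, "tz": -94, "wy": -0.31}, {"tx": -185, "ty": -10, "tz": -115, "wy": -0.39}, {"tx": -220, "ty": -12, "tz": -137, "wy": -0.47}, {"tx": -255, "ty": -14, "tz": -160, "wy": -0.55}, {"tx": -280, "ty": -14, "tz": -175, "wy": -0.6}]}}

```text
invalid input
```

Run:
```python
from h import *
st()
im=vision.snapshot('wrist'); cv2.imwrite('pics/w1.png',im[:,:,::-1]); m=vision.camera_model('wrist'); print(-m['R'].T@m['t'], m['R'][2])
np.save('w1.npy',m,allow_pickle=True)
go([665,66,230],-0.058)
```

```text
t 0.15 p [ 171.3 -522.5  205. ] F [ 1.1  0.7 -0. ] open 94.0 q [-1.32  0.3   1.52  0.    1.32 -0.07]
x [-0.95  -0.312 -0.   ] y [-0.     0.001 -1.   ] z [ 0.312 -0.95  -0.001]
[ 251.81207879 -495.58645373  383.78246704] [-0.27617747 -0.08887389 -0.95698873]
to [665  66 230] t [-652.5  -24.6 -405.5] w [ 1.000e-03 -1.196e+00 -0.000e+00] rows>= 18.4
```

View pics/w1.png

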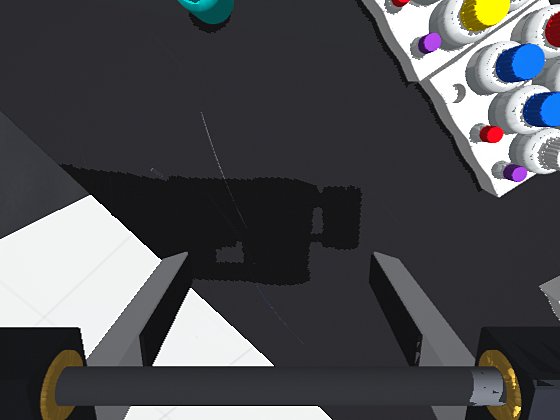

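Emit:
{"name": "servo_tool", "arguments": {"commands": [{"tx": -40, "ty": -2, "tz": -25, "wx": 0, "wy": -0.07, "wz": 0}, {"tx": -80, "ty": -4, "tz": -50, "wx": 0, "wy": -0.15, "wz": 0}, {"tx": -115, "ty": -6, "tz": -72, "wx": 0, "wy": -0.23, "wz": 0}, {"tx": -150, "ty": -8, "tz": -94, "wx": 0, "wy": -0.31, "wz": 0}, {"tx": -185, "ty": -10, "tz": -115, "wx": 0, "wy": -0.39, "wz": 0}, {"tx": -220, "ty": -12, "tz": -137, "wx": 0, "wy": -0.47, "wz": 0}, {"tx": -255, "ty": -14, "tz": -160, "wx": 0, "wy": -0.55, "wz": 0}, {"tx": -280, "ty": -14, "tz": -175, "wx": 0, "wy": -0.6, "wz": 0}], "fingers": 0, "grip_force": 20}}

```text
clock: 0.87
eef_pos: [383.8, -267.0, 219.7]
tcp_rot: [-0.314, 0.633, -0.633, 0.315]
force: [0.7, -0.8, -0.2]
opening: 93.9
```

Run:
```python
from h import *
st()
im=vision.snapshot('wrist'); cv2.imwrite('pics/w2.png',im[:,:,::-1]); m=vision.camera_model('wrist'); print(-m['R'].T@m['t'], m['R'][2])
np.save('w2.npy',m,allow_pickle=True)
go([665,66,230],-0.058)
```

```text
t 0.87 p [ 383.8 -267.   219.7] F [ 0.7 -0.8 -0.2] open 93.9 q [-0.69  0.1   1.72  0.    1.31 -0.04]
x [-0.605 -0.796 -0.   ] y [ 0.  0. -1.] z [ 0.796 -0.605  0.   ]
[ 437.51123291 -194.81879604  398.47577164] [-0.17334081 -0.22976389 -0.9576855 ]
to [665  66 230] t [-430.1   -9.5   24.9] w [-0.001 -0.586 -0.002] rows>= 10.3
```

View pics/w2.png

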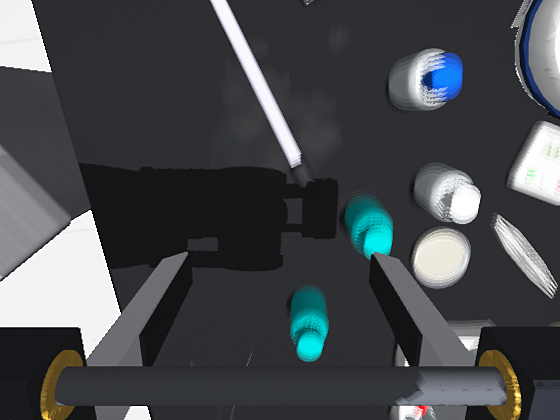

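Emit:
{"name": "servo_tool", "arguments": {"commands": [{"tx": -40, "ty": -1, "tz": 2, "wx": 0, "wy": -0.06, "wz": 0}, {"tx": -80, "ty": -2, "tz": 4, "wx": 0, "wy": -0.12, "wz": 0}, {"tx": -120, "ty": -3, "tz": 6, "wx": 0, "wy": -0.18, "wz": 0}, {"tx": -160, "ty": -4, "tz": 8, "wx": 0, "wy": -0.24, "wz": 0}, {"tx": -200, "ty": -5, "tz": 10, "wx": 0, "wy": -0.3, "wz": 0}, {"tx": -240, "ty": -6, "tz": 12, "wx": 0, "wy": -0.36, "wz": 0}, {"tx": -280, "ty": -7, "tz": 15, "wx": 0, "wy": -0.42, "wz": 0}, {"tx": -320, "ty": -7, "tz": 18, "wx": 0, "wy": -0.48, "wz": 0}]}}

```text
clock: 1.58
eef_pos: [594.4, -16.1, 227.3]
tcp_rot: [-0.458, 0.539, -0.538, 0.459]
force: [0.3, 0.1, 0.8]
opening: 94.1
```

Run:
```python
from h import *
st()
go([665,66,230],-0.058)
```

```text
t 1.58 p [594.4 -16.1 227.3] F [0.3 0.1 0.8] open 94.1 q [-0.09  0.38  1.36  0.    1.4   0.07]
x [-0.16  -0.987 -0.002] y [ 0.001  0.001 -1.   ] z [ 0.987 -0.16   0.001]
to [665  66 230] t [-92.3  -2.4  56.5] w [-0.001 -0.103 -0.002] rows>= 2.6
```

Emit:
{"name": "servo_tool", "arguments": {"commands": [{"tx": -31, "ty": -1, "tz": 19, "wx": 0, "wy": -0.035, "wz": 0}, {"tx": -62, "ty": -2, "tz": 38, "wx": 0, "wy": -0.07, "wz": 0}, {"tx": -92, "ty": -2, "tz": 56, "wx": 0, "wy": -0.103, "wz": 0}, {"tx": -92, "ty": -2, "tz": 56, "wx": 0, "wy": -0.103, "wz": 0}, {"tx": -92, "ty": -2, "tz": 56, "wx": 0, "wy": -0.103, "wz": 0}]}}

```text
clock: 2.0
eef_pos: [664.7, 67.0, 228.1]
tcp_rot: [-0.486, 0.514, -0.513, 0.486]
force: [0.2, 0.2, -0.0]
opening: 93.9
```

Run:
```python
from h import *
st()
m=vision.camera_model('wrist');im=vision.snapshot('wrist'); cv2.imwrite('pics/w3.png',im[:,:,::-1]); print(-m['R'].T@m['t'], m['R'][2])
np.save('w3.npy',m,allow_pickle=True)
go([679,68,121],-0.058)
print(proj(m,(679.5,67.7,140)))
```

```text
t 2.0 p [664.7  67.  228.1] F [ 0.2  0.2 -0. ] open 93.9 q [0.05 0.56 1.1  0.   1.48 0.1 ]
x [-0.056 -0.998 -0.001] y [-0.     0.001 -1.   ] z [ 0.998 -0.056 -0.   ]
[669.20876716 152.16427357 406.90656606] [-0.01710695 -0.28759282 -0.95759998]
to [679  68 121] t [ -2.8 107.8  14.6] w [-0.     0.001 -0.001] rows>= 2.6
[300.58803012 217.00118954]
```

View pics/w3.png

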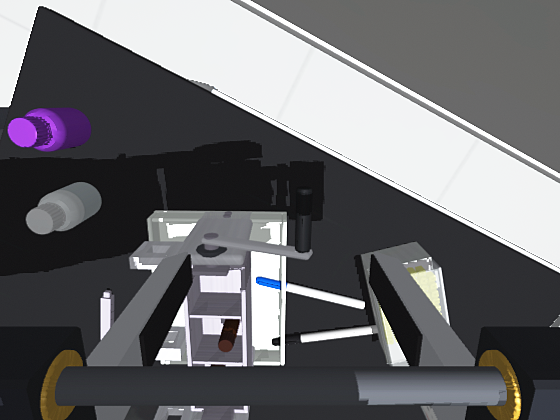

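Emit:
{"name": "servo_tool", "arguments": {"commands": [{"tx": -1, "ty": 35, "tz": 17, "wx": 0, "wy": 0, "wz": 0}, {"tx": -1, "ty": 70, "tz": 17, "wx": 0, "wy": 0, "wz": 0}, {"tx": -1, "ty": 95, "tz": 17, "wx": 0, "wy": 0, "wz": 0}, {"tx": -1, "ty": 107, "tz": 17, "wx": 0, "wy": 0, "wz": 0}, {"tx": -1, "ty": 107, "tz": 17, "wx": 0, "wy": 0, "wz": 0}]}}

```text
clock: 2.47
eef_pos: [680.0, 65.0, 119.4]
tcp_rot: [-0.486, 0.516, -0.513, 0.484]
force: [-0.1, 0.7, 0.8]
opening: 94.2
```

Run:
```python
from h import *
st()
m=vision.camera_model('wrist');im=vision.snapshot('wrist'); cv2.imwrite('pics/w4.png',im[:,:,::-1])
np.save('w4.npy',m,allow_pickle=True)
```

```text
t 2.47 p [680.   65.  119.4] F [-0.1  0.7  0.8] open 94.2 q [0.04 0.67 1.18 0.   1.29 0.1 ]
x [-0.059 -0.998 -0.001] y [-0.004  0.001 -1.   ] z [ 0.998 -0.059 -0.004]
```

View pics/w4.png

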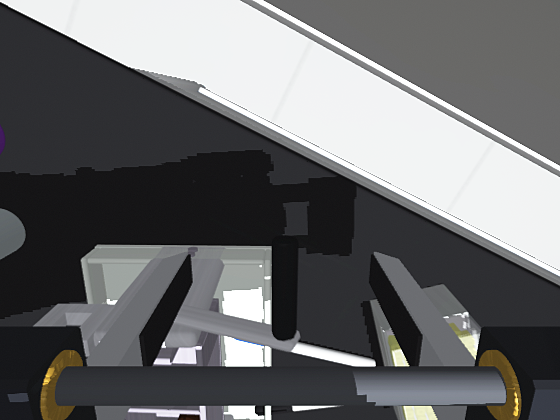

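Emit:
{"name": "servo_tool", "arguments": {"commands": [{"tx": 0, "ty": 0, "tz": 0, "wx": 0, "wy": 0, "wz": 0}, {"tx": 0, "ty": 0, "tz": 0, "wx": 0, "wy": 0, "wz": 0}, {"tx": 0, "ty": 0, "tz": 0, "wx": 0, "wy": 0, "wz": 0}, {"tx": 0, "ty": 0, "tz": 0, "wx": 0, "wy": 0, "wz": 0}, {"tx": 0, "ty": 0, "tz": 0, "wx": 0, "wy": 0, "wz": 0}, {"tx": 0, "ty": 0, "tz": 0, "wx": 0, "wy": 0, "wz": 0}, {"tx": 0, "ty": 0, "tz": 0, "wx": 0, "wy": 0, "wz": 0}, {"tx": 0, "ty": 0, "tz": 0, "wx": 0, "wy": 0, "wz": 0}], "fingers": 255, "grip_force": 25}}

```text
clock: 3.18
eef_pos: [681.0, 65.2, 122.0]
tcp_rot: [-0.485, 0.515, -0.514, 0.485]
force: [0.6, -0.6, -0.2]
opening: 44.1
```

Run:
```python
from h import *
st()
m=vision.camera_model('wrist');im=vision.snapshot('wrist'); cv2.imwrite('pics/w5.png',im[:,:,::-1])
```

```text
t 3.18 p [681.   65.2 122. ] F [ 0.6 -0.6 -0.2] open 44.1 q [0.04 0.67 1.18 0.   1.3  0.1 ]
x [-0.058 -0.998 -0.001] y [-0.001  0.001 -1.   ] z [ 0.998 -0.058 -0.001]
```

View pics/w5.png

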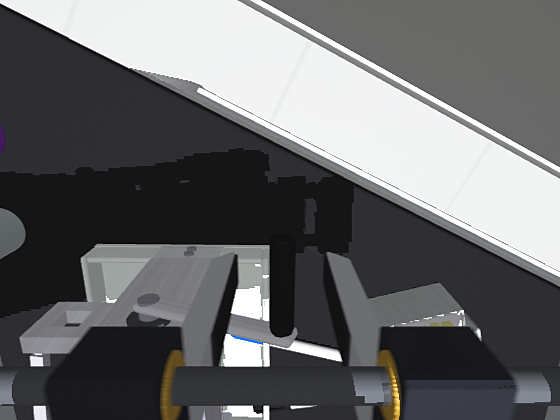

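Emit:
{"name": "servo_tool", "arguments": {"commands": [{"tx": 0, "ty": 1, "tz": 0, "wx": 0, "wy": 0, "wz": 0}, {"tx": 0, "ty": 1, "tz": 0, "wx": 0, "wy": 0, "wz": 0}, {"tx": 0, "ty": 1, "tz": 0, "wx": 0, "wy": 0, "wz": 0}, {"tx": 0, "ty": 1, "tz": 0, "wx": 0, "wy": 0, "wz": 0}, {"tx": 0, "ty": 1, "tz": 0, "wx": 0, "wy": 0, "wz": 0}, {"tx": 0, "ty": 1, "tz": 0, "wx": 0, "wy": 0, "wz": 0}]}}

```text
clock: 3.73
eef_pos: [681.5, 65.2, 121.2]
tcp_rot: [-0.485, 0.514, -0.514, 0.486]
force: [6.5, -0.5, -0.3]
opening: 11.3
```

Run:
```python
from h import *
st()
```

```text
t 3.73 p [681.5  65.2 121.2] F [ 6.5 -0.5 -0.3] open 11.3 q [0.04 0.67 1.18 0.   1.29 0.1 ]
x [-0.059 -0.998 -0.001] y [ 0.001  0.001 -1.   ] z [ 0.998 -0.059  0.001]
```

Emit:
{"name": "servo_tool", "arguments": {"commands": [{"tx": 0, "ty": -8, "tz": -3, "wx": 0, "wy": 0, "wz": 0}, {"tx": 0, "ty": -15, "tz": -7, "wx": 0, "wy": 0, "wz": 0}, {"tx": 0, "ty": -22, "tz": -11.5, "wx": 0, "wy": 0, "wz": 0}, {"tx": 0, "ty": -28.5, "tz": -16.5, "wx": 0, "wy": 0, "wz": 0}, {"tx": 0, "ty": -34.5, "tz": -22.5, "wx": 0, "wy": 0, "wz": 0}, {"tx": 0, "ty": -40, "tz": -29, "wx": 0, "wy": 0, "wz": 0}, {"tx": 0, "ty": -44.5, "tz": -36, "wx": 0, "wy": 0, "wz": 0}, {"tx": 0, "ty": -48, "tz": -43.5, "wx": 0, "wy": 0, "wz": 0}]}}

```text
clock: 4.4
eef_pos: [639.2, 68.0, 170.8]
tcp_rot: [0.483, -0.513, 0.515, -0.487]
force: [10.2, 1.8, 5.5]
opening: 11.0
```

```bash
cat >> h.py <<'E'
H0=np.array([681.8-76,69.6,96.0]) # tcp-space hinge centre at crank
def crank(th2,n=8,y=None):
    s=read_state(); p=np.array(s['eef_pos']); R=Rn.from_quat(s['tcp_rot']).as_matrix()
    ex=np.array([np.cos(-.058),np.sin(-.058),0]); d=p-H0
    a=d@ex; b=d[2]; th=np.degrees(np.arctan2(b,a)); print('theta',th.round(1),'r',np.hypot(a,b).round(1),'tilt',np.radians(th-18.2).round(3))
    for t in np.linspace(th,th2,n+1)[1:]:
        t=np.radians(t); P=H0+80*np.cos(t)*ex+np.array([0,0,80*np.sin(t)]); print(round(np.degrees(t),1),(R.T@(P-p)).round(1))
E
python3 - <<'E'
from h import *
st(); crank(114)
E
```

```text
t 4.4 p [639.2  68.  170.8] F [10.2  1.8  5.5] open 11.0 q [0.05 0.53 1.28 0.   1.33 0.11]
x [-0.058 -0.998 -0.002] y [ 0.006  0.002 -1.   ] z [ 0.998 -0.058  0.006]
theta 65.9 r 81.9 tilt 0.832
71.9 [ 0.3 -1.3 -8.6]
77.9 [  0.3  -3.6 -16.7]
83.9 [  0.3  -4.9 -25. ]
89.9 [  0.3  -5.4 -33.4]
96.0 [  0.3  -5.1 -41.7]
102.0 [  0.4  -3.8 -50. ]
108.0 [  0.4  -1.7 -58.2]
114.0 [  0.4   1.3 -66. ]
```

Emit:
{"name": "servo_tool", "arguments": {"commands": [{"tx": 0, "ty": -1.5, "tz": -8.5, "wx": 0, "wy": 0, "wz": 0}, {"tx": 0, "ty": -3.5, "tz": -16.5, "wx": 0, "wy": 0, "wz": 0}, {"tx": 0, "ty": -5, "tz": -25, "wx": 0, "wy": 0, "wz": 0}, {"tx": 0, "ty": -5.5, "tz": -33.5, "wx": 0, "wy": 0, "wz": 0}, {"tx": 0, "ty": -5, "tz": -41.5, "wx": 0, "wy": 0, "wz": 0}, {"tx": 0, "ty": -4, "tz": -50, "wx": 0, "wy": 0, "wz": 0}, {"tx": 0, "ty": -2, "tz": -58, "wx": 0, "wy": 0, "wz": 0}, {"tx": 0, "ty": 1, "tz": -66, "wx": 0, "wy": 0, "wz": 0}]}}

```text
clock: 5.07
eef_pos: [574.2, 72.2, 170.8]
tcp_rot: [0.482, -0.512, 0.516, -0.489]
force: [7.2, 3.4, 4.7]
opening: 11.4
```

Run:
```python
from h import *
st(); crank(161.8)
```

```text
t 5.07 p [574.2  72.2 170.8] F [7.2 3.4 4.7] open 11.4 q [0.06 0.39 1.49 0.   1.26 0.12]
x [-0.058 -0.998 -0.003] y [ 0.011  0.003 -1.   ] z [ 0.998 -0.058  0.01 ]
theta 112.9 r 81.3 tilt 1.654
119.1 [ 0.8  4.8 -7.2]
125.2 [  0.8   9.3 -14.5]
131.3 [  0.8  14.5 -21.2]
137.4 [  0.9  20.4 -27.4]
143.5 [  0.9  26.9 -32.9]
149.6 [  0.9  33.9 -37.7]
155.7 [  0.9  41.5 -41.7]
161.8 [  1.   49.4 -44.8]
```

Emit:
{"name": "servo_tool", "arguments": {"commands": [{"tx": 0, "ty": 4.5, "tz": -7, "wx": 0, "wy": 0, "wz": 0}, {"tx": 0, "ty": 9, "tz": -14.5, "wx": 0, "wy": 0, "wz": 0}, {"tx": 0, "ty": 14.5, "tz": -21, "wx": 0, "wy": 0, "wz": 0}, {"tx": 0, "ty": 20.5, "tz": -27.5, "wx": 0, "wy": 0, "wz": 0}, {"tx": 0, "ty": 27, "tz": -33, "wx": 0, "wy": 0, "wz": 0}, {"tx": 0, "ty": 34, "tz": -37.5, "wx": 0, "wy": 0, "wz": 0}, {"tx": 0, "ty": 41.5, "tz": -41.5, "wx": 0, "wy": 0, "wz": 0}, {"tx": 0, "ty": 49, "tz": -45, "wx": 0, "wy": 0, "wz": 0}]}}

```text
clock: 5.73
eef_pos: [531.1, 75.3, 122.4]
tcp_rot: [0.48, -0.511, 0.517, -0.49]
force: [11.7, 1.3, 3.1]
opening: 11.5
```

Emit:
{"name": "servo_tool", "arguments": {"commands": [{"tx": 0, "ty": 2, "tz": -0.5, "wx": 0, "wy": 0, "wz": 0}, {"tx": 0, "ty": 2, "tz": -0.5, "wx": 0, "wy": 0, "wz": 0}, {"tx": 0, "ty": 2, "tz": -0.5, "wx": 0, "wy": 0, "wz": 0}, {"tx": 0, "ty": 2, "tz": -0.5, "wx": 0, "wy": 0, "wz": 0}]}}

```text
clock: 6.07
eef_pos: [531.3, 75.3, 121.6]
tcp_rot: [0.48, -0.511, 0.518, -0.491]
force: [0.5, -0.8, 7.8]
opening: 11.1
```

Run:
```python
from h import *
st(); crank(161.8,1)
im=vision.snapshot('scene')[:,:,::-1]; cv2.imwrite('pics/s2.png',im);crop(im,130,150,350,330,3,'pics/s2c.png')
im=vision.snapshot('top')[:,:,::-1]; crop(im,110,100,350,270,3,'pics/t2c.png')
```

```text
t 6.07 p [531.3  75.3 121.6] F [ 0.5 -0.8  7.8] open 11.1 q [0.07 0.34 1.67 0.   1.11 0.13]
x [-0.058 -0.998 -0.004] y [ 0.018  0.003 -1.   ] z [ 0.998 -0.058  0.017]
theta 161.1 r 79.0 tilt 2.494
161.8 [ 1.3  0.5 -1.3]
```

View pics/s2c.png

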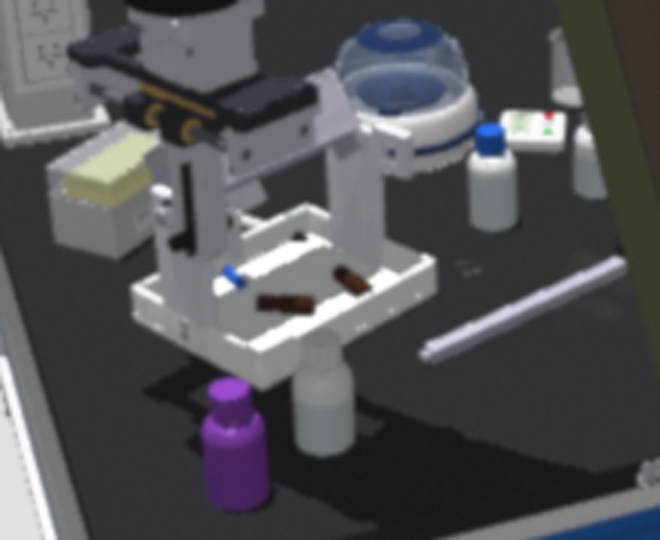

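View pics/t2c.png

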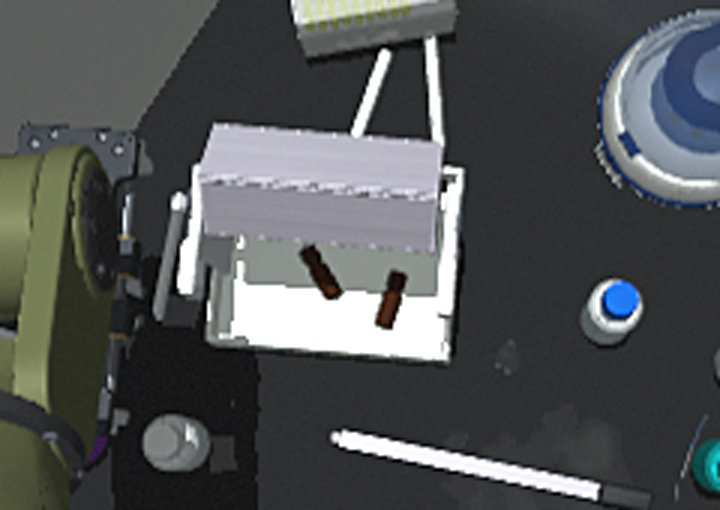

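Run:
```python
from h import *
crank(114)
```

```text
theta 161.1 r 79.0 tilt 2.495
155.2 [ 1.3 -7.9  2.2]
149.3 [  1.3 -15.1   6.2]
143.5 [  1.2 -21.9  10.8]
137.6 [  1.2 -28.2  16.2]
131.7 [  1.2 -33.8  22.1]
125.8 [  1.2 -38.9  28.6]
119.9 [  1.1 -43.2  35.6]
114.0 [  1.1 -46.8  43. ]
```

Emit:
{"name": "servo_tool", "arguments": {"commands": [{"tx": 1, "ty": -8, "tz": 2, "wx": 0, "wy": 0, "wz": 0}, {"tx": 1, "ty": -15, "tz": 6, "wx": 0, "wy": 0, "wz": 0}, {"tx": 1, "ty": -22, "tz": 11, "wx": 0, "wy": 0, "wz": 0}, {"tx": 1, "ty": -28, "tz": 16, "wx": 0, "wy": 0, "wz": 0}, {"tx": 1, "ty": -34, "tz": 22, "wx": 0, "wy": 0, "wz": 0}, {"tx": 1, "ty": -39, "tz": 28.5, "wx": 0, "wy": 0, "wz": 0}, {"tx": 1, "ty": -43, "tz": 35.5, "wx": 0, "wy": 0, "wz": 0}, {"tx": 1, "ty": -47, "tz": 43, "wx": 0, "wy": 0, "wz": 0}]}}

```text
clock: 6.83
eef_pos: [572.8, 71.7, 170.4]
tcp_rot: [0.48, -0.511, 0.517, -0.49]
force: [-9.8, 0.3, 10.0]
opening: 11.2
```

Run:
```python
from h import *
st();crank(66)
```

```text
t 6.83 p [572.8  71.7 170.4] F [-9.8  0.3 10. ] open 11.2 q [0.06 0.38 1.5  0.   1.25 0.12]
x [-0.058 -0.998 -0.004] y [ 0.016  0.003 -1.   ] z [ 0.998 -0.058  0.015]
theta 114.0 r 81.4 tilt 1.672
108.0 [ 0.2 -1.6  8.4]
102.0 [ 0.2 -3.6 16.5]
96.0 [ 0.2 -4.8 24.8]
90.0 [ 0.2 -5.1 33.2]
84.0 [ 0.2 -4.5 41.5]
78.0 [ 0.2 -3.1 49.8]
72.0 [ 0.2 -0.8 57.8]
66.0 [ 0.2  2.3 65.6]
```

Emit:
{"name": "servo_tool", "arguments": {"commands": [{"tx": 0, "ty": -1.5, "tz": 8.5, "wx": 0, "wy": 0, "wz": 0}, {"tx": 0, "ty": -3.5, "tz": 16.5, "wx": 0, "wy": 0, "wz": 0}, {"tx": 0, "ty": -5, "tz": 25, "wx": 0, "wy": 0, "wz": 0}, {"tx": 0, "ty": -5, "tz": 33, "wx": 0, "wy": 0, "wz": 0}, {"tx": 0, "ty": -4.5, "tz": 41.5, "wx": 0, "wy": 0, "wz": 0}, {"tx": 0, "ty": -3, "tz": 50, "wx": 0, "wy": 0, "wz": 0}, {"tx": 0, "ty": -1, "tz": 58, "wx": 0, "wy": 0, "wz": 0}, {"tx": 0, "ty": 2, "tz": 65.5, "wx": 0, "wy": 0, "wz": 0}]}}

```text
clock: 7.5
eef_pos: [638.7, 67.4, 169.8]
tcp_rot: [0.481, -0.511, 0.517, -0.49]
force: [-2.0, -4.2, 5.6]
opening: 10.9
```

Run:
```python
from h import *
st();crank(18.2)
```

```text
t 7.5 p [638.7  67.4 169.8] F [-2.  -4.2  5.6] open 10.9 q [0.05 0.52 1.29 0.   1.31 0.11]
x [-0.058 -0.998 -0.004] y [ 0.015  0.003 -1.   ] z [ 0.998 -0.058  0.015]
theta 65.9 r 80.8 tilt 0.833
60.0 [-0.2  4.6  7. ]
54.0 [-0.2  9.2 14. ]
48.0 [-0.2 14.6 20.3]
42.1 [-0.2 20.6 26.1]
36.1 [-0.2 27.1 31.3]
30.1 [-0.1 34.1 35.7]
24.2 [-0.1 41.6 39.4]
18.2 [-0.1 49.4 42.3]
```

Emit:
{"name": "servo_tool", "arguments": {"commands": [{"tx": 0, "ty": 4.5, "tz": 7, "wx": 0, "wy": 0, "wz": 0}, {"tx": 0, "ty": 9, "tz": 14, "wx": 0, "wy": 0, "wz": 0}, {"tx": 0, "ty": 14.5, "tz": 20.5, "wx": 0, "wy": 0, "wz": 0}, {"tx": 0, "ty": 20.5, "tz": 26, "wx": 0, "wy": 0, "wz": 0}, {"tx": 0, "ty": 27, "tz": 31.5, "wx": 0, "wy": 0, "wz": 0}, {"tx": 0, "ty": 34, "tz": 35.5, "wx": 0, "wy": 0, "wz": 0}, {"tx": 0, "ty": 41.5, "tz": 39.5, "wx": 0, "wy": 0, "wz": 0}, {"tx": 0, "ty": 49.5, "tz": 42.5, "wx": 0, "wy": 0, "wz": 0}]}}

```text
clock: 8.17
eef_pos: [682.3, 64.8, 120.2]
tcp_rot: [0.481, -0.511, 0.518, -0.49]
force: [-4.0, -4.5, 4.7]
opening: 11.2
```

Emit:
{"name": "servo_tool", "arguments": {"commands": [{"tx": 0, "ty": 4, "tz": 1, "wx": 0, "wy": 0, "wz": 0}, {"tx": 0, "ty": 4, "tz": 1, "wx": 0, "wy": 0, "wz": 0}, {"tx": 0, "ty": 4, "tz": 1, "wx": 0, "wy": 0, "wz": 0}, {"tx": 0, "ty": 4, "tz": 1, "wx": 0, "wy": 0, "wz": 0}]}}

```text
clock: 8.5
eef_pos: [682.9, 65.0, 116.7]
tcp_rot: [0.481, -0.511, 0.517, -0.49]
force: [-12.0, -3.1, 12.3]
opening: 11.3
```

Run:
```python
from h import *
st();crank(18.2,1)
```

```text
t 8.5 p [682.9  65.  116.7] F [-12.   -3.1  12.3] open 11.3 q [0.04 0.67 1.19 0.   1.27 0.1 ]
x [-0.058 -0.998 -0.003] y [ 0.015  0.002 -1.   ] z [ 0.998 -0.058  0.014]
theta 15.0 r 80.0 tilt -0.056
18.2 [-0.1 -4.3 -1.2]
```

Emit:
{"name": "servo_tool", "arguments": {"commands": [{"tx": 0, "ty": 0, "tz": 0, "wx": 0, "wy": 0, "wz": 0}, {"tx": 0, "ty": 0, "tz": 0, "wx": 0, "wy": 0, "wz": 0}, {"tx": 0, "ty": 0, "tz": 0, "wx": 0, "wy": 0, "wz": 0}, {"tx": 0, "ty": -5, "tz": 0, "wx": 0, "wy": 0, "wz": 0}, {"tx": 0, "ty": -30, "tz": -1, "wx": 0, "wy": 0, "wz": -0.015}, {"tx": 0, "ty": -60, "tz": -1, "wx": 0, "wy": 0, "wz": -0.015}, {"tx": 0, "ty": -90, "tz": -1, "wx": 0, "wy": 0, "wz": -0.015}, {"tx": 0, "ty": -110, "tz": -1, "wx": 0, "wy": 0, "wz": -0.015}], "fingers": 0}}

```text
clock: 9.17
eef_pos: [680.8, 65.0, 230.1]
tcp_rot: [0.484, -0.507, 0.522, -0.487]
force: [0.2, -0.2, 0.3]
opening: 61.0
```

Run:
```python
from h import *
st()
go([560,-100,230],-.058)
```

```text
t 9.17 p [680.8  65.  230.1] F [ 0.2 -0.2  0.3] open 61.0 q [ 0.05  0.59  1.06 -0.01  1.48  0.11]
x [-0.058 -0.998  0.011] y [ 0.017 -0.012 -1.   ] z [ 0.998 -0.058  0.018]
to [ 560 -100  230] t [ 171.8    0.  -111. ] w [-0.018 -0.     0.011] rows>= 4.9
```

Emit:
{"name": "servo_tool", "arguments": {"commands": [{"tx": 35, "ty": -5, "tz": -17, "wx": -0.01, "wy": 0, "wz": 0.005}, {"tx": 70, "ty": -15, "tz": -35, "wx": -0.018, "wy": 0, "wz": 0.011}, {"tx": 105, "ty": -20, "tz": -52, "wx": -0.018, "wy": 0, "wz": 0.011}, {"tx": 140, "ty": -25, "tz": -69, "wx": -0.018, "wy": 0, "wz": 0.011}, {"tx": 175, "ty": -30, "tz": -86, "wx": -0.018, "wy": 0, "wz": 0.011}, {"tx": 210, "ty": -30, "tz": -100, "wx": -0.018, "wy": 0, "wz": 0.011}, {"tx": 210, "ty": -30, "tz": -100, "wx": -0.018, "wy": 0, "wz": 0.011}, {"tx": 210, "ty": -30, "tz": -100, "wx": -0.018, "wy": 0, "wz": 0.011}]}}

```text
clock: 9.83
eef_pos: [567.8, -139.9, 261.2]
tcp_rot: [0.484, -0.515, 0.515, -0.485]
force: [-0.2, 1.0, 0.0]
opening: 94.1
```

Run:
```python
from h import *
st()
m=vision.camera_model('wrist');im=vision.snapshot('wrist')[:,:,::-1]; cv2.imwrite('pics/w6.png',im); np.save('w6.npy',m,allow_pickle=True)
cv2.imwrite('pics/w6b.png',cv2.resize(im,None,fx=1.4,fy=1.4,interpolation=cv2.INTER_CUBIC))
im=vision.snapshot('scene')[:,:,::-1]; cv2.imwrite('pics/s3.png',im);crop(im,130,150,350,330,3,'pics/s3c.png')
im=vision.snapshot('top')[:,:,::-1]; cv2.imwrite('pics/t3.png',im);crop(im,110,100,400,300,2.7,'pics/t3c.png')
```

```text
t 9.83 p [ 567.8 -139.9  261.2] F [-0.2  1.   0. ] open 94.1 q [-0.3   0.34  1.33 -0.    1.46 -0.24]
x [-0.061 -0.998  0.   ] y [ 0.001 -0.    -1.   ] z [ 0.998 -0.061  0.001]
```

View pics/w6b.png

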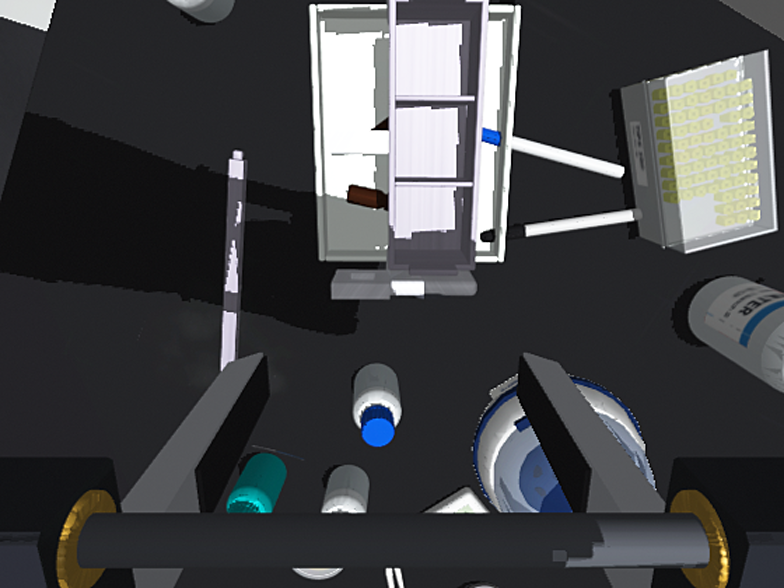

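View pics/s3c.png

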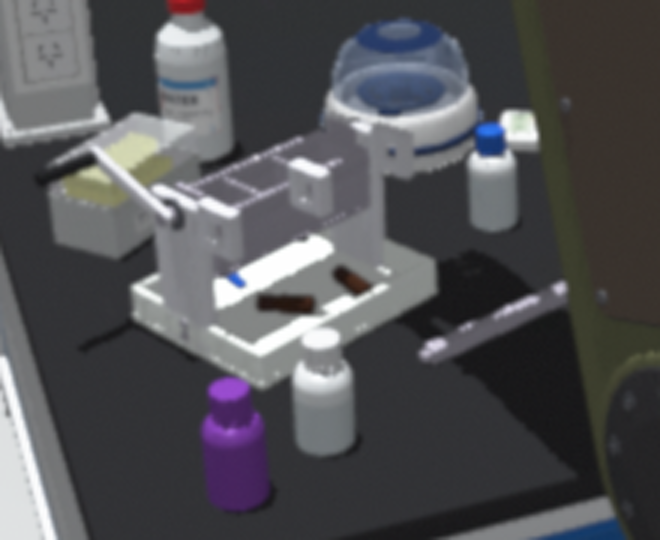

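View pics/t3c.png

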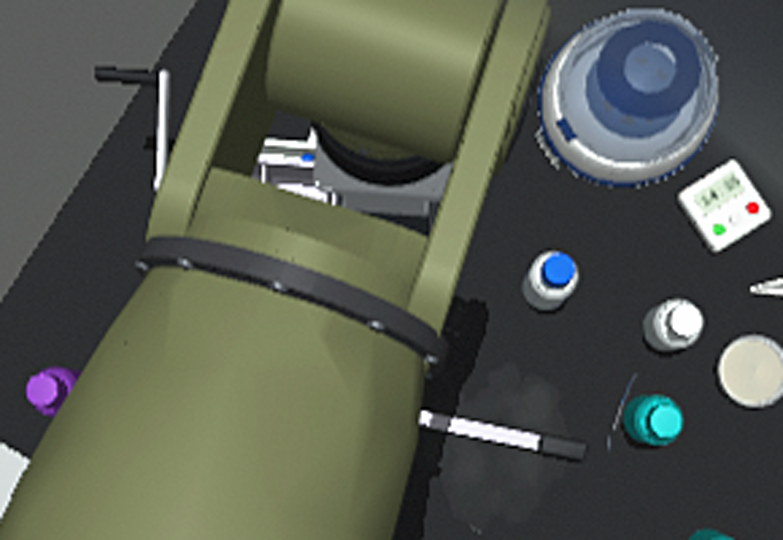

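Run:
```python
from h import *
im=cv2.imread('pics/w6.png'); crop(im,210,0,385,220,4.,'pics/w6c.png')
c=cv2.imread('pics/w6c.png');print(c.shape)
cv2.imwrite('pics/w6c1.png',c[:440]);cv2.imwrite('pics/w6c2.png',c[440:])
m=np.load('w6.npy',allow_pickle=True).item()
p=[597.5,-58.6,-.0584];cc,s=np.cos(p[2]),np.sin(p[2])
for X in [(65,93,30),(65,-93,30),(-85,93,30),(-85,-93,30),(-63,-93,133),(-63,-83,133),(28,-93,127),(28,-83,127),(-28,79,115),(28,79,115),(-28,-79,115),(28,-79,115)]:
    W=np.array((p[0]+cc*X[0]-s*X[1],p[1]+s*X[0]+cc*X[1],X[2])); print(X,((proj(m,W)-[210,0])*4).round(0))
```

```text
(880, 700, 3)
(65, 93, 30) [646.  16.]
(65, -93, 30) [601. 753.]
(-85, 93, 30) [36. 18.]
(-85, -93, 30) [ 70. 755.]
(-63, -93, 133) [107. 864.]
(-63, -83, 133) [105. 819.]
(28, -93, 127) [523. 854.]
(28, -83, 127) [525. 810.]
(-28, 79, 115) [264. -10.]
(28, 79, 115) [553. -11.]
(-28, -79, 115) [269. 780.]
(28, -79, 115) [518. 779.]
```

View pics/w6c1.png

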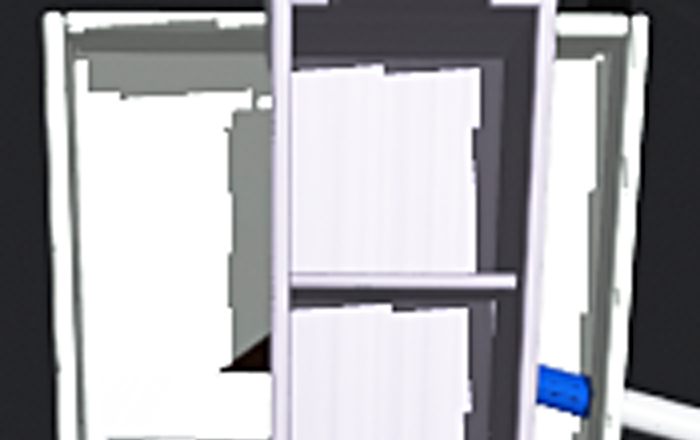

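View pics/w6c2.png

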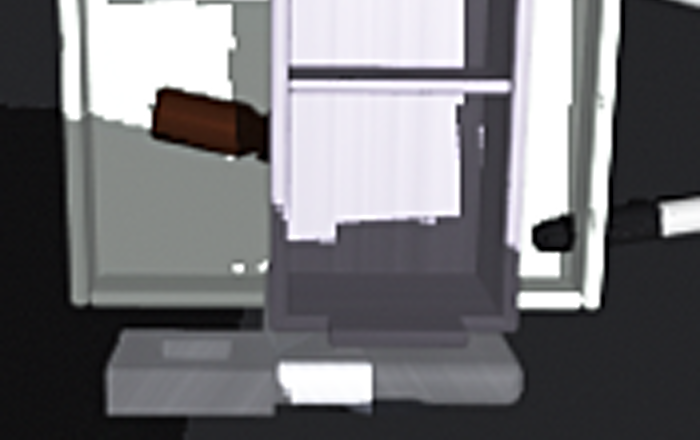

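Run:
```python
from h import *
from scipy.optimize import least_squares
m=np.load('w6.npy',allow_pickle=True).item()
g=lambda u,v:(210+u/4,v/4)
obs=[((65,93,30),g(645,14)),((65,-93,30),g(598,748)),((-85,93,30),g(45,14)),((-85,-93,30),g(72,748)),((-63,-93,133),g(107,853)),((-63,-83,133),g(107,808)),((-28,-79,115),g(270,769)),((28,-79,115),g(517,769)),((0,25,115),None),((0,-25,115),None)]
def f(p,full=False):
    c,s=np.cos(p[2]),np.sin(p[2]);r=[]
    for X,uv in obs:
        if uv is None: continue
        W=(p[0]+c*X[0]-s*X[1],p[1]+s*X[0]+c*X[1],X[2]); r+=list(proj(m,W)-uv)
    return np.array(r)
o=least_squares(f,[597,-58,-.058],loss='soft_l1');print(o.x);print(f(o.x).reshape(-1,2).round(1))
```

```text
[ 5.98162889e+02 -5.68661573e+01 -6.35923577e-02]
[[ 1.3 -1.1]
 [ 0.9  0.1]
 [-1.2 -1.4]
 [-0.6 -0.1]
 [-0.   0.3]
 [-0.4  0.4]
 [-0.1  0.6]
 [ 0.5  0.8]]
```

Run:
```python
from h import *
im=cv2.imread('pics/w6.png'); crop(im,200,250,320,370,5,'pics/w6d.png')
m=np.load('w6.npy',allow_pickle=True).item()
for z in (82,87): print(at_z(m,377/1.4,432/1.4,z))
T=vision.camera_model('top')
b=at_z(m,377/1.4,432/1.4,87); print(proj(T,b),(proj(T,b)-[110,100])*2.7)
```

```text
[ 547.33013192 -270.9761771    82.        ]
[ 547.68419679 -267.95119233   87.        ]
[316.57427212 199.39580763] [557.75053472 268.36868061]
```

View pics/w6d.png

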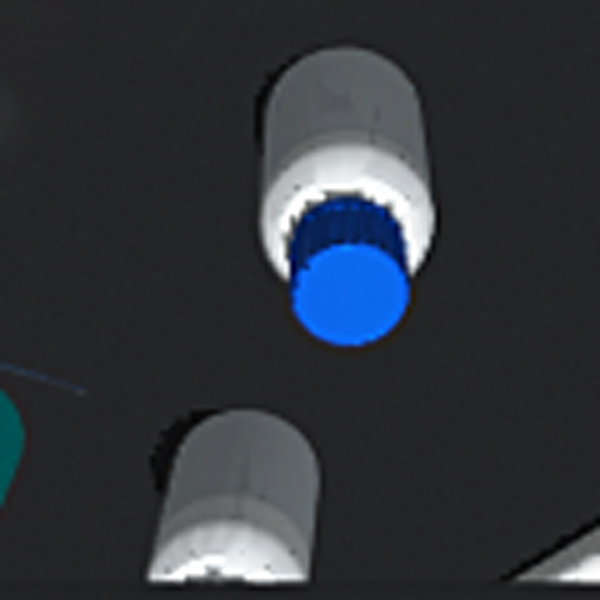

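Run:
```python
from h import *
m=np.load('w6.npy',allow_pickle=True).item()
print('base back edge',at_z(m,269,259.4,0))
for z in (82,87): print(z,at_z(m,269.8,309,z))
T=vision.camera_model('top')
for h in (82,87):print('w2',at_z(T,110+685/2.7,100+321/2.7,h))
go([547.5,-268,180],-.06)
```

```text
base back edge [ 546.17504707 -249.11288417    0.        ]
82 [ 547.85326823 -271.5395745    82.        ]
87 [ 548.20002326 -268.50671733   87.        ]
w2 [ 507.21531338 -371.34971949   82.        ]
w2 [ 506.70321837 -370.0618029    87.        ]
to [ 547.5 -268.   180. ] t [131.5  80.6 -13.7] w [ 0.     0.003 -0.   ] rows>= 3.7
```

Emit:
{"name": "servo_tool", "arguments": {"commands": [{"tx": 35, "ty": 15, "tz": -4, "wx": 0, "wy": 0, "wz": 0}, {"tx": 70, "ty": 35, "tz": -8, "wx": 0, "wy": 0, "wz": 0}, {"tx": 105, "ty": 55, "tz": -12, "wx": 0, "wy": 0, "wz": 0}, {"tx": 132, "ty": 80, "tz": -14, "wx": 0, "wy": 0, "wz": 0}, {"tx": 132, "ty": 110, "tz": -14, "wx": 0, "wy": 0, "wz": 0}, {"tx": 132, "ty": 140, "tz": -14, "wx": 0, "wy": 0, "wz": 0}, {"tx": 132, "ty": 150, "tz": -14, "wx": 0, "wy": 0, "wz": 0}, {"tx": 132, "ty": 150, "tz": -14, "wx": 0, "wy": 0, "wz": 0}]}}

```text
clock: 10.65
eef_pos: [546.7, -267.0, 108.0]
tcp_rot: [-0.486, 0.515, -0.512, 0.485]
force: [0.5, -0.3, 1.0]
opening: 94.1
```

Run:
```python
from h import *
st()
m=vision.camera_model('wrist');im=vision.snapshot('wrist')[:,:,::-1]; cv2.imwrite('pics/w7.png',im); np.save('w7.npy',m,allow_pickle=True)
print(proj(m,(547,-268.7,87)),proj(m,(547,-268.7,0)))
go([547,-268.7,71],-.06)
```

```text
t 10.65 p [ 546.7 -267.   108. ] F [ 0.5 -0.3  1. ] open 94.1 q [-0.51  0.52  1.44 -0.    1.18 -0.46]
x [-0.056 -0.998 -0.002] y [-0.004  0.003 -1.   ] z [ 0.998 -0.056 -0.005]
[281.83585172 256.74071768] [281.94996088 213.47941491]
to [ 547.  -268.7   71. ] t [ 1.2 39.4 -0.5] w [ 0.002  0.004 -0.001] rows>= 0.9
```

View pics/w7.png

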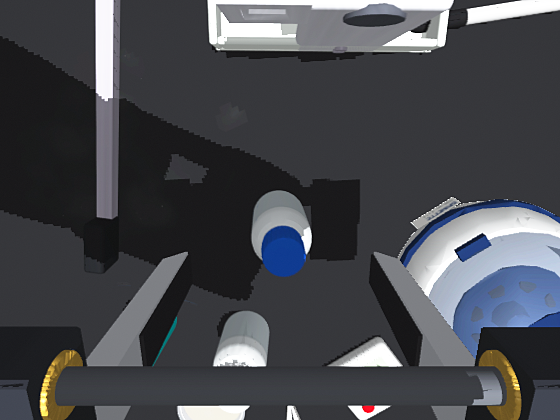

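Emit:
{"name": "servo_tool", "arguments": {"commands": [{"tx": 0, "ty": 20, "tz": 1, "wx": 0, "wy": 0, "wz": 0}, {"tx": 0, "ty": 37, "tz": 1, "wx": 0, "wy": 0, "wz": 0}, {"tx": 0, "ty": 37, "tz": 1, "wx": 0, "wy": 0, "wz": 0}, {"tx": 0, "ty": 37, "tz": 1, "wx": 0, "wy": 0, "wz": 0}, {"tx": 0, "ty": 37, "tz": 1, "wx": 0, "wy": 0, "wz": 0}, {"tx": 0, "ty": 37, "tz": 1, "wx": 0, "wy": 0, "wz": 0}, {"tx": 0, "ty": 37, "tz": 1, "wx": 0, "wy": 0, "wz": 0}, {"tx": 0, "ty": 37, "tz": 1, "wx": 0, "wy": 0, "wz": 0}], "fingers": 255, "grip_force": 20}}

```text
clock: 11.37
eef_pos: [548.8, -267.7, 74.3]
tcp_rot: [-0.486, 0.514, -0.514, 0.486]
force: [-1.2, 0.9, -0.4]
opening: 44.3
```

Emit:
{"name": "servo_tool", "arguments": {"commands": [{"tx": 0, "ty": 0, "tz": 0, "wx": 0, "wy": 0, "wz": 0}, {"tx": 0, "ty": 0, "tz": 0, "wx": 0, "wy": 0, "wz": 0}, {"tx": 0, "ty": 0, "tz": 0, "wx": 0, "wy": 0, "wz": 0}, {"tx": 0, "ty": 0, "tz": 0, "wx": 0, "wy": 0, "wz": 0}, {"tx": 0, "ty": 0, "tz": 0, "wx": 0, "wy": 0, "wz": 0}]}}

```text
clock: 11.78
eef_pos: [548.9, -267.8, 74.5]
tcp_rot: [-0.486, 0.514, -0.514, 0.486]
force: [-1.0, -0.5, 2.2]
opening: 25.4
```

Run:
```python
from h import *
st()
m=vision.camera_model('wrist');im=vision.snapshot('wrist')[:,:,::-1]; cv2.imwrite('pics/w8.png',im); np.save('w8.npy',m,allow_pickle=True)
```

```text
t 11.78 p [ 548.9 -267.8   74.5] F [-1.  -0.5  2.2] open 25.4 q [-0.51  0.56  1.47 -0.    1.11 -0.46]
x [-0.056 -0.998 -0.   ] y [-0.  0. -1.] z [ 0.998 -0.056 -0.   ]
```

View pics/w8.png

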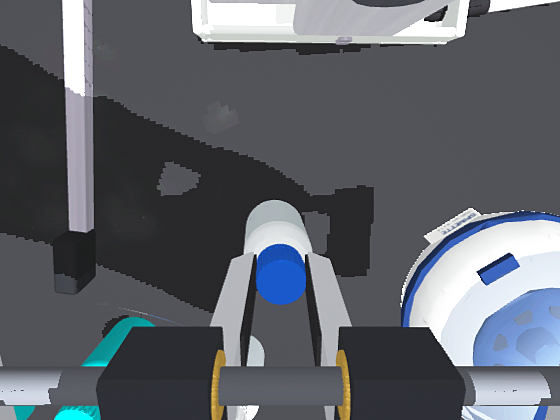

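Run:
```python
from h import *
m=np.load('w8.npy',allow_pickle=True).item()
print('cap',at_z(m,281,273,87))
go([548.9,-267.8,225],-.062); go([595,-107.6,225],-.062)
```

```text
cap [ 549.05966243 -263.52943139   87.        ]
to [ 548.9 -267.8  225. ] t [  -0.  -150.5   -0. ] w [ 0.     0.006 -0.   ] rows>= 3.6
to [ 595.  -107.6  225. ] t [-162.5 -150.5   37.1] w [ 0.     0.006 -0.   ] rows>= 5.4
```

Emit:
{"name": "servo_tool", "arguments": {"commands": [{"tx": 0, "ty": -25, "tz": 0, "wx": 0, "wy": 0, "wz": 0}, {"tx": 0, "ty": -60, "tz": 0, "wx": 0, "wy": 0, "wz": 0}, {"tx": 0, "ty": -98, "tz": 0, "wx": 0, "wy": 0, "wz": 0}, {"tx": -15, "ty": -135, "tz": 3, "wx": 0, "wy": 0, "wz": 0}, {"tx": -45, "ty": -150, "tz": 10, "wx": 0, "wy": 0, "wz": 0}, {"tx": -80, "ty": -150, "tz": 18, "wx": 0, "wy": 0.006, "wz": 0}, {"tx": -110, "ty": -150, "tz": 25, "wx": 0, "wy": 0.006, "wz": 0}, {"tx": -135, "ty": -150, "tz": 31, "wx": 0, "wy": 0.006, "wz": 0}]}}

```text
clock: 12.5
eef_pos: [587.7, -132.7, 224.7]
tcp_rot: [-0.484, 0.515, -0.515, 0.485]
force: [-0.5, -0.5, -0.9]
opening: 25.1
```

Run:
```python
from h import *
st()
go([595,-107.6,225],-.062)
```

```text
t 12.5 p [ 587.7 -132.7  224.7] F [-0.5 -0.5 -0.9] open 25.1 q [-0.28  0.41  1.34  0.    1.4  -0.22]
x [-0.061 -0.998 -0.   ] y [ 0.  0. -1.] z [ 0.998 -0.061  0.   ]
to [ 595.  -107.6  225. ] t [-25.5  -0.3   5.7] w [-0.     0.001 -0.   ] rows>= 0.6
```

Emit:
{"name": "servo_tool", "arguments": {"commands": [{"tx": -14, "ty": 0, "tz": 3, "wx": 0, "wy": 0, "wz": 0}, {"tx": -24, "ty": 0, "tz": 6, "wx": 0, "wy": 0, "wz": 0}, {"tx": -24, "ty": 0, "tz": 6, "wx": 0, "wy": 0, "wz": 0}, {"tx": -24, "ty": 0, "tz": 6, "wx": 0, "wy": 0, "wz": 0}, {"tx": -24, "ty": 0, "tz": 6, "wx": 0, "wy": 0, "wz": 0}]}}

```text
clock: 12.92
eef_pos: [594.9, -110.2, 224.5]
tcp_rot: [-0.484, 0.515, -0.515, 0.484]
force: [1.1, 0.3, 0.1]
opening: 24.9
```

Run:
```python
from h import *
st()
m=vision.camera_model('wrist');im=vision.snapshot('wrist')[:,:,::-1]; cv2.imwrite('pics/w9.png',im); np.save('w9.npy',m,allow_pickle=True)
crop(im,180,130,400,370,3,'pics/w9c.png')
im=vision.snapshot('scene')[:,:,::-1]; cv2.imwrite('pics/s4.png',im);crop(im,150,130,320,290,4,'pics/s4c.png')
```

```text
t 12.92 p [ 594.9 -110.2  224.5] F [1.1 0.3 0.1] open 24.9 q [-0.24  0.41  1.33  0.    1.4  -0.18]
x [-0.062 -0.998 -0.   ] y [-0.  0. -1.] z [ 0.998 -0.062 -0.   ]
```

View pics/w9c.png

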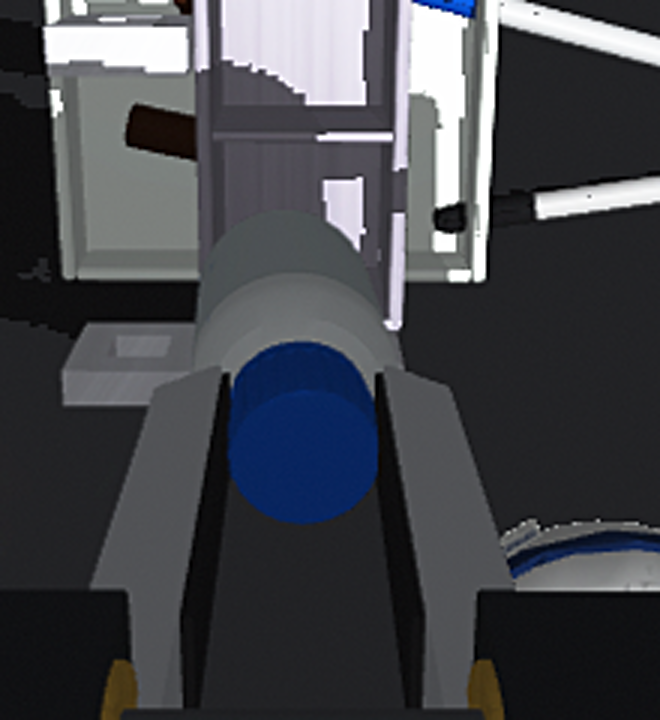

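View pics/s4c.png

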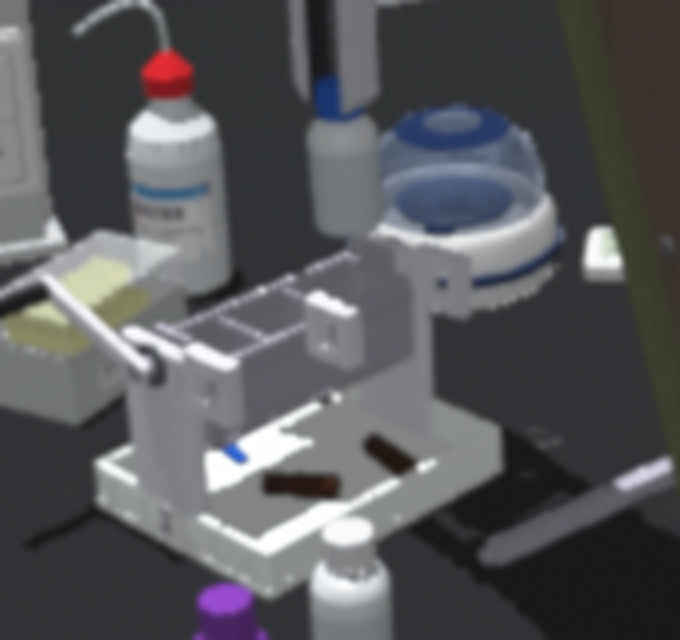

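Run:
```python
from h import *
m=np.load('w9.npy',allow_pickle=True).item()
g=lambda u,v:(180+u/3,130+v/3)
print('cap',at_z(m,*g(304,457),237))
print('bk corner outer',at_z(m,*g(402,328),115)); print('div',at_z(m,*g(260,134),115),at_z(m,*g(215,134),115),at_z(m,*g(392,134),115))
p=[598.2,-56.9,-.062];c,s=np.cos(p[2]),np.sin(p[2])
for X in [(28,-79),(0,-25),(-24,-25),(24,-25),(-63,-93)]: print(X,p[0]+c*X[0]-s*X[1],p[1]+s*X[0]+c*X[1])
print('ear',at_z(m,*g(62,404),133), at_z(m,*g(65,370),133))
```

```text
cap [ 594.98970131 -110.96687364  237.        ]
bk corner outer [ 620.7415269  -136.54080457  115.        ]
div [585.60241872 -79.97528427 115.        ] [573.83796877 -79.23823465 115.        ] [620.10736698 -82.13703932 115.        ]
(28, -79) 621.2513386191177 -137.48309864895228
(0, -25) 596.6509928424898 -81.85196539004457
(-24, -25) 572.697106068047 -80.36491851883477
(24, -25) 620.6048796169326 -83.33901226125437
(-63, -93) 529.5587405911498 -145.8178132140401
ear [ 528.95843939 -145.40425328  133.        ] [ 530.95200839 -135.79818109  133.        ]
```

Emit:
{"name": "servo_tool", "arguments": {"commands": [{"tx": -3.7, "ty": 0, "tz": 0, "wx": 0, "wy": 0, "wz": 0}, {"tx": -3.7, "ty": 10, "tz": 0, "wx": 0, "wy": 0, "wz": 0}, {"tx": -3.7, "ty": 25, "tz": 0, "wx": 0, "wy": 0, "wz": 0}, {"tx": -3.7, "ty": 40, "tz": 0, "wx": 0, "wy": 0, "wz": 0}, {"tx": -3.7, "ty": 52, "tz": 0, "wx": 0, "wy": 0, "wz": 0}, {"tx": -3.7, "ty": 64, "tz": 0, "wx": 0, "wy": 0, "wz": 0}, {"tx": -3.7, "ty": 73, "tz": 0, "wx": 0, "wy": 0, "wz": 0}, {"tx": -3.7, "ty": 73, "tz": 0, "wx": 0, "wy": 0, "wz": 0}]}}

```text
clock: 13.68
eef_pos: [594.6, -106.4, 149.4]
tcp_rot: [-0.485, 0.516, -0.515, 0.484]
force: [0.7, -1.5, -0.6]
opening: 25.1
```

Run:
```python
from h import *
st()
m=vision.camera_model('wrist');im=vision.snapshot('wrist')[:,:,::-1]; cv2.imwrite('pics/w10.png',im); crop(im,180,130,400,370,3,'pics/w10c.png')
```

```text
t 13.68 p [ 594.6 -106.4  149.4] F [ 0.7 -1.5 -0.6] open 25.1 q [-0.24  0.47  1.42  0.    1.25 -0.18]
x [-0.063 -0.998 -0.001] y [-0.002  0.001 -1.   ] z [ 0.998 -0.063 -0.002]
```

View pics/w10c.png

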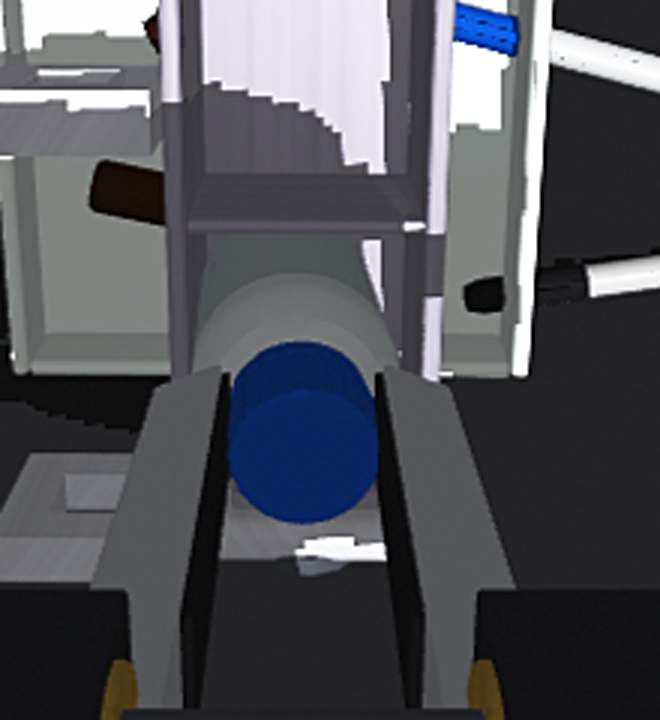

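Emit:
{"name": "servo_tool", "arguments": {"commands": [{"tx": 0, "ty": 4, "tz": 0, "wx": 0, "wy": 0, "wz": 0}, {"tx": 0, "ty": 7, "tz": 0, "wx": 0, "wy": 0, "wz": 0}, {"tx": 0, "ty": 8.5, "tz": 0, "wx": 0, "wy": 0, "wz": 0}, {"tx": 0, "ty": 8.5, "tz": 0, "wx": 0, "wy": 0, "wz": 0}, {"tx": 0, "ty": 8.5, "tz": 0, "wx": 0, "wy": 0, "wz": 0}]}}

```text
clock: 14.15
eef_pos: [595.0, -106.5, 142.5]
tcp_rot: [-0.484, 0.516, -0.515, 0.484]
force: [-0.3, -0.1, -0.3]
opening: 25.1
```

Run:
```python
from h import *
st()
```

```text
t 14.15 p [ 595.  -106.5  142.5] F [-0.3 -0.1 -0.3] open 25.1 q [-0.24  0.48  1.43  0.    1.24 -0.18]
x [-0.063 -0.998 -0.   ] y [-0.001  0.    -1.   ] z [ 0.998 -0.063 -0.001]
```

Release it, then lift.

Emit:
{"name": "servo_tool", "arguments": {"commands": [{"tx": 0, "ty": 1, "tz": 0, "wx": 0, "wy": 0, "wz": 0}, {"tx": 0, "ty": 1, "tz": 0, "wx": 0, "wy": 0, "wz": 0}, {"tx": 0, "ty": 1, "tz": 0, "wx": 0, "wy": 0, "wz": 0}, {"tx": 0, "ty": -1, "tz": 0, "wx": 0, "wy": 0, "wz": 0}, {"tx": 0, "ty": -20, "tz": 0, "wx": 0, "wy": 0, "wz": 0}, {"tx": 0, "ty": -45, "tz": 0, "wx": 0, "wy": 0, "wz": 0}, {"tx": 0, "ty": -70, "tz": 0, "wx": 0, "wy": 0, "wz": 0}, {"tx": 0, "ty": -90, "tz": 0, "wx": 0, "wy": 0, "wz": 0}], "fingers": 110}}

```text
clock: 14.82
eef_pos: [595.2, -106.6, 234.7]
tcp_rot: [0.484, -0.515, 0.516, -0.484]
force: [0.4, -0.8, 0.6]
opening: 53.8
```

Run:
```python
from h import *
st()
im=vision.snapshot('scene')[:,:,::-1]; cv2.imwrite('pics/s5.png',im);crop(im,150,130,320,290,3,'pics/s5c.png')
go([507,-370,200],-.06); go([507,-300,225],-.06)
```

```text
t 14.82 p [ 595.2 -106.6  234.7] F [ 0.4 -0.8  0.6] open 53.8 q [-0.24  0.4   1.31  0.    1.42 -0.18]
x [-0.063 -0.998 -0.   ] y [ 0.  0. -1.] z [ 0.998 -0.063  0.   ]
to [ 507 -370  200] t [268.2  38.5 -72.8] w [-0.006 -0.003  0.001] rows>= 6.7
to [ 507 -300  225] t [198.4  13.4 -77.1] w [-0.006 -0.003  0.001] rows>= 5.1
```

View pics/s5c.png

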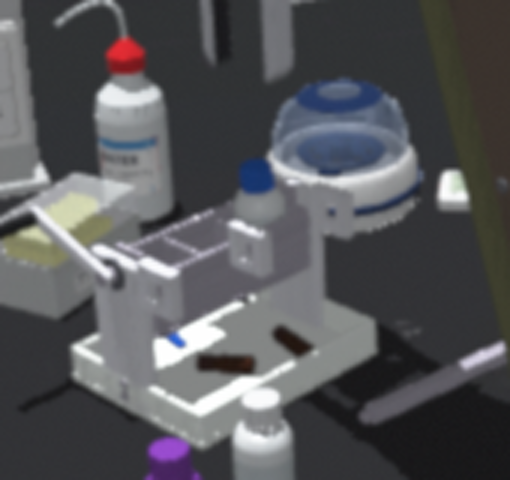

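Emit:
{"name": "servo_tool", "arguments": {"commands": [{"tx": 35, "ty": 0, "tz": -11, "wx": 0, "wy": 0, "wz": 0}, {"tx": 72, "ty": 5, "tz": -22, "wx": 0, "wy": 0, "wz": 0}, {"tx": 110, "ty": 10, "tz": -33, "wx": 0, "wy": 0, "wz": 0}, {"tx": 148, "ty": 20, "tz": -44, "wx": 0, "wy": 0, "wz": 0}, {"tx": 186, "ty": 30, "tz": -55, "wx": 0, "wy": 0, "wz": 0}, {"tx": 224, "ty": 38, "tz": -66, "wx": 0, "wy": 0, "wz": 0}, {"tx": 250, "ty": 38, "tz": -73, "wx": 0, "wy": 0, "wz": 0}, {"tx": 250, "ty": 38, "tz": -73, "wx": 0, "wy": 0, "wz": 0}]}}

```text
clock: 15.53
eef_pos: [505.7, -356.0, 199.6]
tcp_rot: [0.482, -0.515, 0.518, -0.484]
force: [-0.2, -0.7, 0.4]
opening: 53.7
```

Run:
```python
from h import *
st()
m=vision.camera_model('wrist');im=vision.snapshot('wrist')[:,:,::-1]; cv2.imwrite('pics/w11.png',im);np.save('w11.npy',m,allow_pickle=True)
```

```text
t 15.53 p [ 505.7 -356.   199.6] F [-0.2 -0.7  0.4] open 53.7 q [-0.67  0.46  1.32  0.    1.36 -0.61]
x [-0.067 -0.998  0.001] y [ 0.004 -0.001 -1.   ] z [ 0.998 -0.067  0.004]
```

View pics/w11.png

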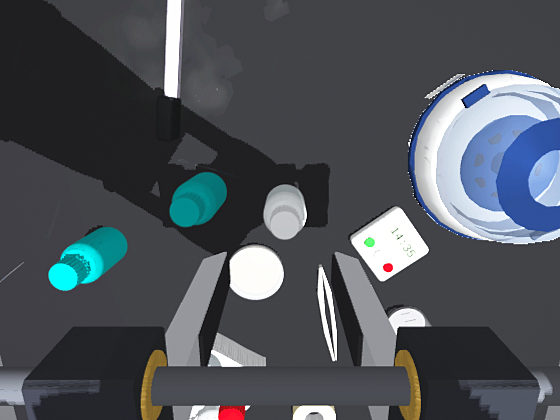

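Run:
```python
from h import *
m=np.load('w11.npy',allow_pickle=True).item(); im=cv2.imread('pics/w11.png'); crop(im,220,160,340,290,5,'pics/w11c.png')
for z in (82,87): print(at_z(m,288,221,z))
print(at_z(m,285,184,0))
```

```text
[ 511.38049821 -368.00597129   82.        ]
[ 511.36280431 -366.36023948   87.        ]
[ 511.0512497  -354.39692778    0.        ]
```

View pics/w11c.png

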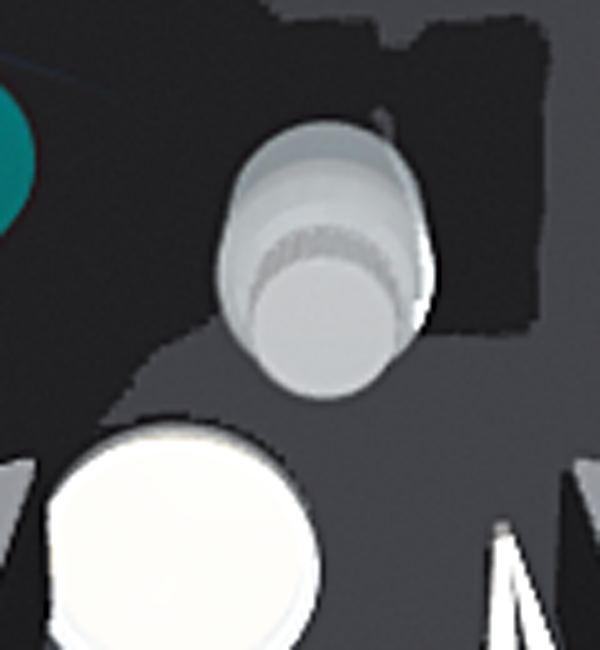

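Emit:
{"name": "servo_tool", "arguments": {"commands": [{"tx": 15, "ty": 35, "tz": 4.3, "wx": 0, "wy": 0, "wz": 0}, {"tx": 15, "ty": 70, "tz": 4.3, "wx": 0, "wy": 0, "wz": 0}, {"tx": 15, "ty": 80, "tz": 4.3, "wx": 0, "wy": 0, "wz": 0}, {"tx": 15, "ty": 80, "tz": 4.3, "wx": 0, "wy": 0, "wz": 0}]}}

```text
clock: 15.92
eef_pos: [509.9, -367.6, 117.5]
tcp_rot: [-0.483, 0.516, -0.516, 0.484]
force: [0.2, -0.4, -0.2]
opening: 53.6
```

Run:
```python
from h import *
st()
m=vision.camera_model('wrist');im=vision.snapshot('wrist')[:,:,::-1]; cv2.imwrite('pics/w12.png',im);np.save('w12.npy',m,allow_pickle=True)
crop(im,200,200,360,330,4,'pics/w12c.png')
print(proj(m,[509,-371,82]))
```

```text
t 15.92 p [ 509.9 -367.6  117.5] F [ 0.2 -0.4 -0.2] open 53.6 q [-0.68  0.55  1.37  0.    1.22 -0.62]
x [-0.065 -0.998 -0.002] y [ 0.001  0.002 -1.   ] z [ 0.998 -0.065  0.001]
[279.85977552 250.03110786]
```

View pics/w12c.png

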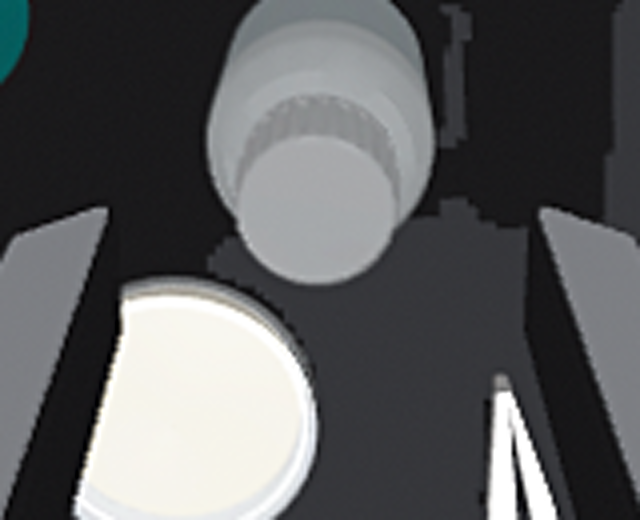

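Emit:
{"name": "servo_tool", "arguments": {"commands": [{"tx": 4.5, "ty": 25, "tz": -1, "wx": 0, "wy": 0, "wz": 0}, {"tx": 4.5, "ty": 51, "tz": -1, "wx": 0, "wy": 0, "wz": 0}, {"tx": 4.5, "ty": 51, "tz": -1, "wx": 0, "wy": 0, "wz": 0}, {"tx": 4.5, "ty": 51, "tz": -1, "wx": 0, "wy": 0, "wz": 0}, {"tx": 4.5, "ty": 51, "tz": -1, "wx": 0, "wy": 0, "wz": 0}]}}

```text
clock: 16.38
eef_pos: [510.9, -373.1, 72.2]
tcp_rot: [0.482, -0.514, 0.518, -0.485]
force: [0.5, -0.5, 0.6]
opening: 53.4
```

Emit:
{"name": "servo_tool", "arguments": {"commands": [{"tx": 0, "ty": 0, "tz": 0, "wx": 0, "wy": 0, "wz": 0}, {"tx": 0, "ty": 0, "tz": 0, "wx": 0, "wy": 0, "wz": 0}, {"tx": 0, "ty": 0, "tz": 0, "wx": 0, "wy": 0, "wz": 0}, {"tx": 0, "ty": 0, "tz": 0, "wx": 0, "wy": 0, "wz": 0}, {"tx": 0, "ty": 0, "tz": 0, "wx": 0, "wy": 0, "wz": 0}, {"tx": 0, "ty": 0, "tz": 0, "wx": 0, "wy": 0, "wz": 0}, {"tx": 0, "ty": 0, "tz": 0, "wx": 0, "wy": 0, "wz": 0}], "fingers": 255, "grip_force": 20}}

```text
clock: 16.97
eef_pos: [510.9, -373.3, 72.5]
tcp_rot: [0.482, -0.514, 0.518, -0.485]
force: [-0.5, -0.8, 3.9]
opening: 24.8
```

Run:
```python
from h import *
st()
m=vision.camera_model('wrist');im=vision.snapshot('wrist')[:,:,::-1]; cv2.imwrite('pics/w13.png',im);np.save('w13.npy',m,allow_pickle=True)
s=read_state(); z=s['eef_pos'][2]
go([598.5,-56,225],-.062)
```

```text
t 16.97 p [ 510.9 -373.3   72.5] F [-0.5 -0.8  3.9] open 24.8 q [-0.69  0.61  1.4   0.    1.13 -0.63]
x [-0.065 -0.998  0.002] y [ 0.007 -0.003 -1.   ] z [ 0.998 -0.064  0.007]
to [598.5 -56.  225. ] t [-321.9 -152.8   68. ] w [-0.007 -0.003  0.002] rows>= 8.7
```

View pics/w13.png

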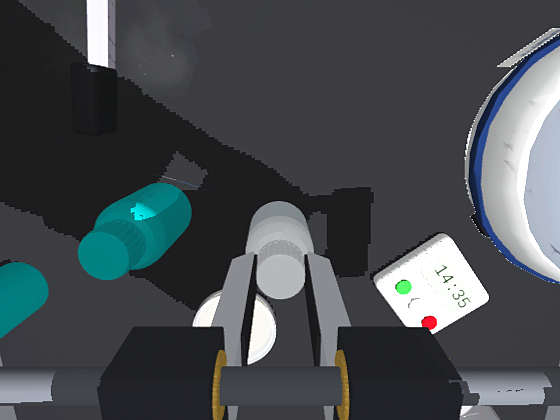

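Emit:
{"name": "servo_tool", "arguments": {"commands": [{"tx": 0, "ty": -20, "tz": 0, "wx": 0, "wy": 0, "wz": 0}, {"tx": 0, "ty": -55, "tz": 0, "wx": 0, "wy": 0, "wz": 0}, {"tx": 0, "ty": -92, "tz": 0, "wx": 0, "wy": 0, "wz": 0}, {"tx": -25, "ty": -122, "tz": 5, "wx": -0.007, "wy": 0, "wz": 0.002}, {"tx": -55, "ty": -145, "tz": 12, "wx": -0.007, "wy": 0, "wz": 0.002}, {"tx": -92, "ty": -158, "tz": 20, "wx": -0.007, "wy": 0, "wz": 0.002}, {"tx": -132, "ty": -158, "tz": 28, "wx": -0.007, "wy": 0, "wz": 0.002}, {"tx": -165, "ty": -158, "tz": 35, "wx": -0.007, "wy": 0, "wz": 0.002}]}}

```text
clock: 17.68
eef_pos: [555.8, -208.3, 231.2]
tcp_rot: [0.483, -0.515, 0.516, -0.484]
force: [-0.0, -0.0, -1.0]
opening: 24.5
```

Run:
```python
from h import *
st()
go([598.5,-56,228],-.062)
```

```text
t 17.68 p [ 555.8 -208.3  231.2] F [-0. -0. -1.] open 24.5 q [-0.42  0.38  1.36  0.    1.41 -0.36]
x [-0.064 -0.998  0.   ] y [ 0.001 -0.    -1.   ] z [ 0.998 -0.064  0.001]
to [598.5 -56.  228. ] t [-154.7    3.2   32.8] w [-0.001 -0.002  0.   ] rows>= 3.8
```

Emit:
{"name": "servo_tool", "arguments": {"commands": [{"tx": -20, "ty": -15, "tz": 4, "wx": 0, "wy": 0, "wz": 0}, {"tx": -55, "ty": -20, "tz": 11, "wx": 0, "wy": 0, "wz": 0}, {"tx": -90, "ty": -20, "tz": 18, "wx": 0, "wy": 0, "wz": 0}, {"tx": -125, "ty": -20, "tz": 26, "wx": 0, "wy": 0, "wz": 0}, {"tx": -150, "ty": -20, "tz": 32, "wx": 0, "wy": 0, "wz": 0}, {"tx": -155, "ty": -20, "tz": 33, "wx": 0, "wy": 0, "wz": 0}, {"tx": -155, "ty": -20, "tz": 33, "wx": 0, "wy": 0, "wz": 0}, {"tx": -155, "ty": -20, "tz": 33, "wx": 0, "wy": 0, "wz": 0}]}}

```text
clock: 18.35
eef_pos: [598.5, -56.2, 250.9]
tcp_rot: [0.484, -0.516, 0.516, -0.484]
force: [-0.6, -0.8, -0.8]
opening: 24.9
```

Run:
```python
from h import *
st()
m=vision.camera_model('wrist');im=vision.snapshot('wrist')[:,:,::-1]; cv2.imwrite('pics/w14.png',im);np.save('w14.npy',m,allow_pickle=True)
crop(im,180,80,400,340,2.8,'pics/w14c.png')
im=vision.snapshot('scene')[:,:,::-1]; cv2.imwrite('pics/s6.png',im);crop(im,150,100,320,260,3,'pics/s6c.png')
```

```text
t 18.35 p [598.5 -56.2 250.9] F [-0.6 -0.8 -0.8] open 24.9 q [-0.15  0.39  1.3  -0.    1.45 -0.09]
x [-0.064 -0.998  0.   ] y [ 0.001 -0.    -1.   ] z [ 0.998 -0.064  0.001]
```

View pics/w14c.png

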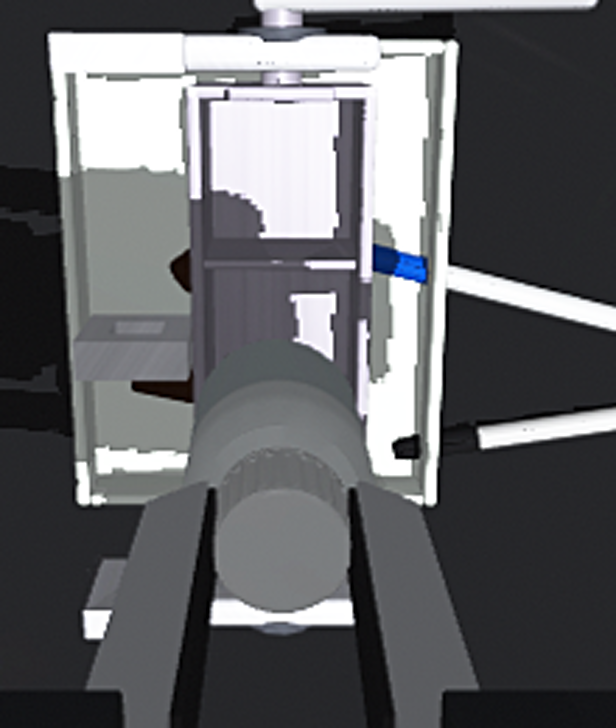

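View pics/s6c.png

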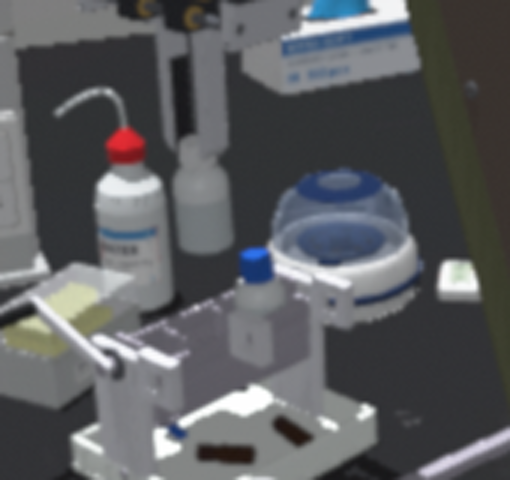

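Run:
```python
from h import *
m=np.load('w14.npy',allow_pickle=True).item()
g=lambda u,v:(180+u/2.8,80+v/2.8)
print('cap',at_z(m,*g(283,546),260.4))
for n,uv in dict(divL=(207,264),divR=(352,264),FL=(189,89),BL=(374,89)).items(): print(n,at_z(m,*g(*uv),115))
p=[598.2,-56.3,-.062];c,s=np.cos(p[2]),np.sin(p[2])
for X in [(-24,25),(24,25),(-28,79),(28,79),(0,0)]: print(X,round(p[0]+c*X[0]-s*X[1],1),round(p[1]+s*X[0]+c*X[1],1))
```

```text
cap [598.60100223 -54.45042244 260.4       ]
divL [577.19634054 -30.04325094 115.        ]
divR [621.50183947 -32.9227098  115.        ]
FL [576.36781492  21.85595751 115.        ]
BL [630.23704254  18.35800829 115.        ]
(-24, 25) 575.8 -29.9
(24, 25) 623.7 -32.8
(-28, 79) 575.1 24.3
(28, 79) 631.0 20.8
(0, 0) 598.2 -56.3
```

Emit:
{"name": "servo_tool", "arguments": {"commands": [{"tx": 1, "ty": 25, "tz": 0, "wx": 0, "wy": 0, "wz": 0}, {"tx": 1, "ty": 45, "tz": 0, "wx": 0, "wy": 0, "wz": 0}, {"tx": 1, "ty": 60, "tz": 0, "wx": 0, "wy": 0, "wz": 0}, {"tx": 1, "ty": 74, "tz": 0, "wx": 0, "wy": 0, "wz": 0}, {"tx": 1, "ty": 86, "tz": 0, "wx": 0, "wy": 0, "wz": 0}, {"tx": 1, "ty": 97, "tz": 0, "wx": 0, "wy": 0, "wz": 0}, {"tx": 1, "ty": 106, "tz": 0, "wx": 0, "wy": 0, "wz": 0}, {"tx": 1, "ty": 106, "tz": 0, "wx": 0, "wy": 0, "wz": 0}]}}

```text
clock: 19.12
eef_pos: [597.8, -58.3, 143.2]
tcp_rot: [-0.484, 0.517, -0.516, 0.483]
force: [-0.8, 0.3, -1.4]
opening: 24.9
```

Run:
```python
from h import *
st()
```

```text
t 19.12 p [597.8 -58.3 143.2] F [-0.8  0.3 -1.4] open 24.9 q [-0.16  0.47  1.44 -0.    1.24 -0.09]
x [-0.066 -0.998  0.   ] y [-0.001 -0.    -1.   ] z [ 0.998 -0.066 -0.001]
```

Emit:
{"name": "servo_tool", "arguments": {"commands": [{"tx": 0, "ty": 3, "tz": 0, "wx": 0, "wy": 0, "wz": 0}, {"tx": 0, "ty": 4, "tz": 0, "wx": 0, "wy": 0, "wz": 0}, {"tx": 0, "ty": 4, "tz": 0, "wx": 0, "wy": 0, "wz": 0}, {"tx": 0, "ty": 4, "tz": 0, "wx": 0, "wy": 0, "wz": 0}]}}

```text
clock: 19.45
eef_pos: [598.0, -58.3, 139.7]
tcp_rot: [-0.483, 0.516, -0.516, 0.483]
force: [-0.1, -0.3, -0.7]
opening: 24.3
```

Emit:
{"name": "servo_tool", "arguments": {"commands": [{"tx": 0, "ty": 1, "tz": 0, "wx": 0, "wy": 0, "wz": 0}, {"tx": 0, "ty": 1, "tz": 0, "wx": 0, "wy": 0, "wz": 0}, {"tx": 0, "ty": 1, "tz": 0, "wx": 0, "wy": 0, "wz": 0}, {"tx": 0, "ty": -1, "tz": 0, "wx": 0, "wy": 0, "wz": 0}, {"tx": 0, "ty": -20, "tz": 0, "wx": 0, "wy": 0, "wz": 0}, {"tx": 0, "ty": -45, "tz": 0, "wx": 0, "wy": 0, "wz": 0}, {"tx": 0, "ty": -70, "tz": 0, "wx": 0, "wy": 0, "wz": 0}, {"tx": 0, "ty": -90, "tz": 0, "wx": 0, "wy": 0, "wz": 0}], "fingers": 110}}

```text
clock: 20.12
eef_pos: [598.2, -58.3, 231.9]
tcp_rot: [0.483, -0.516, 0.517, -0.483]
force: [-0.2, -0.2, -1.4]
opening: 53.1
```

Run:
```python
from h import *
st()
im=vision.snapshot('scene')[:,:,::-1]; cv2.imwrite('pics/s7.png',im);crop(im,150,130,320,330,3,'pics/s7c.png')
S=vision.camera_model('scene')
go([441,45,200],-.06)
```

```text
t 20.12 p [598.2 -58.3 231.9] F [-0.2 -0.2 -1.4] open 53.1 q [-0.16  0.4   1.33 -0.    1.41 -0.09]
x [-0.066 -0.998  0.   ] y [ 0.001 -0.    -1.   ] z [ 0.998 -0.066  0.001]
to [441  45 200] t [ -92.8   34.8 -165. ] w [-0.006 -0.006  0.001] rows>= 4.6
```

View pics/s7c.png

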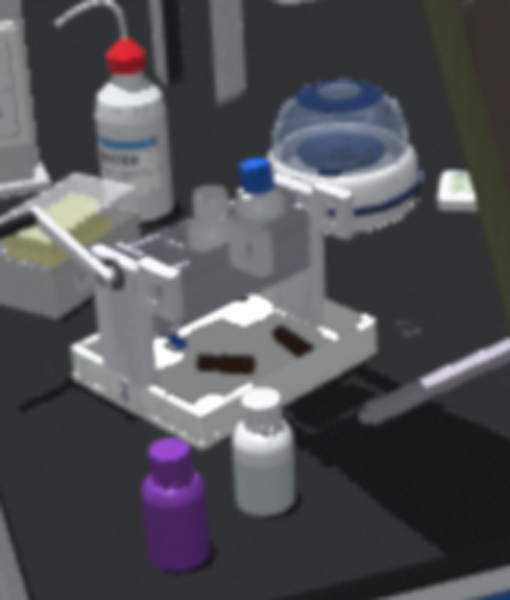

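Emit:
{"name": "servo_tool", "arguments": {"commands": [{"tx": -15, "ty": 0, "tz": -28, "wx": 0, "wy": 0, "wz": 0}, {"tx": -33, "ty": 0, "tz": -60, "wx": 0, "wy": 0, "wz": 0}, {"tx": -50, "ty": 5, "tz": -90, "wx": 0, "wy": 0, "wz": 0}, {"tx": -66, "ty": 15, "tz": -118, "wx": 0, "wy": 0, "wz": 0}, {"tx": -80, "ty": 30, "tz": -145, "wx": -0.006, "wy": -0.006, "wz": 0}, {"tx": -88, "ty": 38, "tz": -165, "wx": -0.006, "wy": -0.006, "wz": 0}, {"tx": -88, "ty": 38, "tz": -165, "wx": -0.006, "wy": -0.006, "wz": 0}, {"tx": -88, "ty": 38, "tz": -165, "wx": -0.006, "wy": -0.006, "wz": 0}]}}

```text
clock: 20.83
eef_pos: [440.5, 40.5, 197.2]
tcp_rot: [0.485, -0.514, 0.515, -0.485]
force: [0.6, 0.4, -0.7]
opening: 53.2
```

Run:
```python
from h import *
st()
m=vision.camera_model('wrist');im=vision.snapshot('wrist')[:,:,::-1]; cv2.imwrite('pics/w15.png',im);np.save('w15.npy',m,allow_pickle=True)
print(proj(m,(441,48,82)))
```

```text
t 20.83 p [440.5  40.5 197.2] F [ 0.6  0.4 -0.7] open 53.2 q [ 0.01  0.06  1.82 -0.    1.26  0.07]
x [-0.059 -0.998  0.001] y [ 0.001 -0.001 -1.   ] z [ 0.998 -0.059  0.001]
[280.82443209 199.8630018 ]
```

View pics/w15.png

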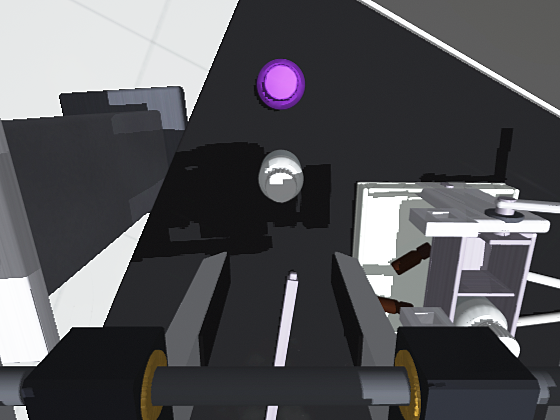

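Run:
```python
from h import *
m=np.load('w15.npy',allow_pickle=True).item(); im=cv2.imread('pics/w15.png'); crop(im,220,50,340,230,4,'pics/w15c.png')
for v in (178,175,182): print(at_z(m,283,v,82))
print('bartip',at_z(m,292,272,6)); print('bar tip pred px',proj(m,(447,-59,6)))
```

```text
[443.8218695   66.02516424  82.        ]
[443.96266929  68.4641975   82.        ]
[443.63309075  62.75500566  82.        ]
bartip [447.28674791 -54.28697633   6.        ]
bar tip pred px [291.95637708 275.92241562]
```

View pics/w15c.png

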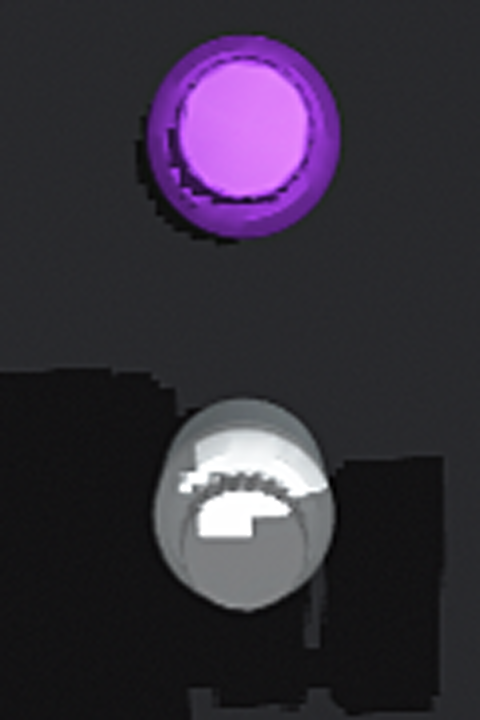

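Emit:
{"name": "servo_tool", "arguments": {"commands": [{"tx": -18, "ty": 25, "tz": 0.5, "wx": 0, "wy": 0, "wz": 0}, {"tx": -18, "ty": 60, "tz": 0.5, "wx": 0, "wy": 0, "wz": 0}, {"tx": -18, "ty": 80, "tz": 0.5, "wx": 0, "wy": 0, "wz": 0}, {"tx": -18, "ty": 80, "tz": 0.5, "wx": 0, "wy": 0, "wz": 0}, {"tx": -18, "ty": 80, "tz": 0.5, "wx": 0, "wy": 0, "wz": 0}]}}

```text
clock: 21.3
eef_pos: [443.6, 57.7, 117.6]
tcp_rot: [0.485, -0.515, 0.515, -0.485]
force: [0.2, 0.2, 0.7]
opening: 53.3
```

Run:
```python
from h import *
st()
m=vision.camera_model('wrist');im=vision.snapshot('wrist')[:,:,::-1]; cv2.imwrite('pics/w16.png',im);np.save('w16.npy',m,allow_pickle=True)
crop(im,200,180,360,330,4,'pics/w16c.png')
```

```text
t 21.3 p [443.6  57.7 117.6] F [0.2 0.2 0.7] open 53.3 q [ 0.05  0.17  1.9  -0.    1.07  0.11]
x [-0.06  -0.998  0.001] y [ 0.    -0.001 -1.   ] z [ 0.998 -0.06   0.   ]
```

View pics/w16c.png

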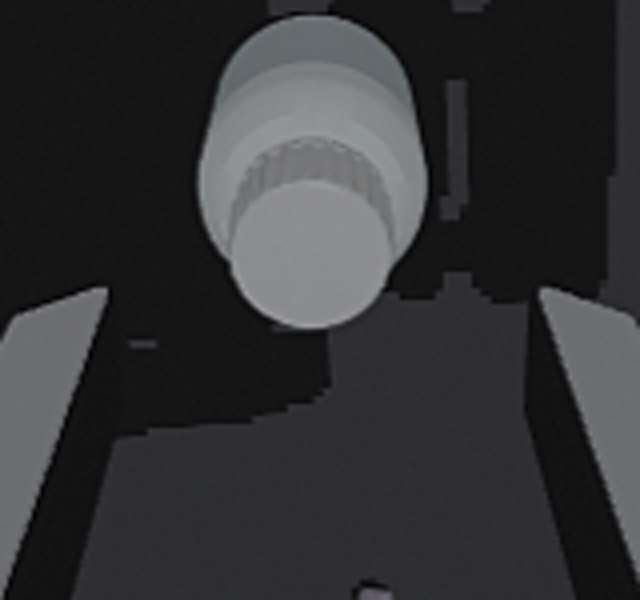

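Run:
```python
from h import *
m=np.load('w16.npy',allow_pickle=True).item()
b=at_z(m,278,243.5,82);print(b, at_z(m,278,183.5,0)); go([b[0],b[1]-.5,67],-.06)
```

```text
[441.78843458  58.53549404  82.        ] [442.55178473  78.34974044   0.        ]
to [441.8  58.   67. ] t [-0.2 51.6 -2.4] w [-0.003 -0.     0.001] rows>= 1.2
```

Emit:
{"name": "servo_tool", "arguments": {"commands": [{"tx": 0, "ty": 25, "tz": -2, "wx": 0, "wy": 0, "wz": 0}, {"tx": 0, "ty": 51, "tz": -2, "wx": 0, "wy": 0, "wz": 0}, {"tx": 0, "ty": 51, "tz": -2, "wx": 0, "wy": 0, "wz": 0}, {"tx": 0, "ty": 51, "tz": -2, "wx": 0, "wy": 0, "wz": 0}, {"tx": 0, "ty": 51, "tz": -2, "wx": 0, "wy": 0, "wz": 0}]}}

```text
clock: 21.77
eef_pos: [443.4, 57.8, 69.6]
tcp_rot: [0.483, -0.514, 0.516, -0.486]
force: [-0.2, 0.1, -0.5]
opening: 53.6
```

Emit:
{"name": "servo_tool", "arguments": {"commands": [{"tx": 0, "ty": 2, "tz": 0, "wx": 0, "wy": 0, "wz": 0}, {"tx": 0, "ty": 2, "tz": 0, "wx": 0, "wy": 0, "wz": 0}, {"tx": 0, "ty": 2, "tz": 0, "wx": 0, "wy": 0, "wz": 0}, {"tx": 0, "ty": 2, "tz": 0, "wx": 0, "wy": 0, "wz": 0}, {"tx": 0, "ty": 2, "tz": 0, "wx": 0, "wy": 0, "wz": 0}, {"tx": 0, "ty": 2, "tz": 0, "wx": 0, "wy": 0, "wz": 0}, {"tx": 0, "ty": 2, "tz": 0, "wx": 0, "wy": 0, "wz": 0}], "fingers": 255, "grip_force": 20}}

```text
clock: 22.35
eef_pos: [443.6, 57.7, 67.8]
tcp_rot: [0.483, -0.513, 0.516, -0.486]
force: [-0.2, -0.2, 3.9]
opening: 25.5
```

Run:
```python
from h import *
st()
m=vision.camera_model('wrist');im=vision.snapshot('wrist')[:,:,::-1]; cv2.imwrite('pics/w17.png',im)
go([601,-5.8,250],-.062)
```

```text
t 22.35 p [443.6  57.7  67.8] F [-0.2 -0.2  3.9] open 25.5 q [ 0.05  0.25  1.94 -0.    0.94  0.11]
x [-0.061 -0.998  0.   ] y [ 0.005 -0.001 -1.   ] z [ 0.998 -0.061  0.005]
to [601.   -5.8 250. ] t [  53.9 -181.3  161.9] w [-0.005  0.001  0.   ] rows>= 6.0
```

View pics/w17.png

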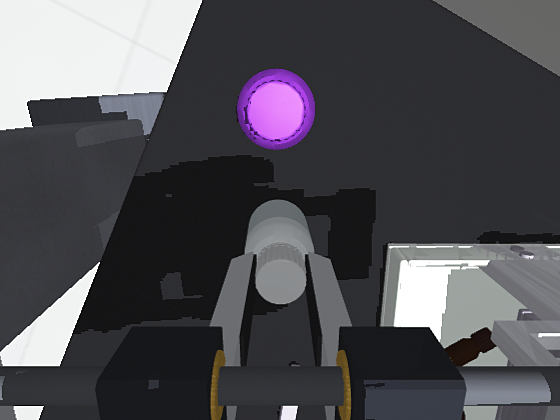

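Emit:
{"name": "servo_tool", "arguments": {"commands": [{"tx": 0, "ty": -20, "tz": 0, "wx": 0, "wy": 0, "wz": 0}, {"tx": 0, "ty": -58, "tz": 0, "wx": 0, "wy": 0, "wz": 0}, {"tx": 0, "ty": -98, "tz": 0, "wx": 0, "wy": 0, "wz": 0}, {"tx": 2, "ty": -135, "tz": 8, "wx": 0, "wy": 0, "wz": 0}, {"tx": 12, "ty": -160, "tz": 35, "wx": -0.005, "wy": 0, "wz": 0}, {"tx": 22, "ty": -173, "tz": 68, "wx": -0.005, "wy": 0, "wz": 0}, {"tx": 34, "ty": -175, "tz": 102, "wx": -0.005, "wy": 0, "wz": 0}, {"tx": 43, "ty": -175, "tz": 130, "wx": -0.005, "wy": 0, "wz": 0}]}}

```text
clock: 23.07
eef_pos: [571.8, 6.1, 244.5]
tcp_rot: [0.484, -0.514, 0.516, -0.485]
force: [-0.6, 0.6, -0.6]
opening: 25.2
```

Run:
```python
from h import *
st();go([601,-5.8,240],-.062)
```

```text
t 23.07 p [571.8   6.1 244.5] F [-0.6  0.6 -0.6] open 25.2 q [-0.05  0.32  1.4  -0.    1.42  0.01]
x [-0.061 -0.998  0.   ] y [ 0.002 -0.001 -1.   ] z [ 0.998 -0.061  0.002]
to [601.   -5.8 240. ] t [10.1  4.6 29.9] w [-0.002  0.001  0.   ] rows>= 0.8
```

Emit:
{"name": "servo_tool", "arguments": {"commands": [{"tx": 5, "ty": 5, "tz": 15, "wx": 0, "wy": 0, "wz": 0}, {"tx": 10, "ty": 5, "tz": 30, "wx": 0, "wy": 0, "wz": 0}, {"tx": 10, "ty": 5, "tz": 30, "wx": 0, "wy": 0, "wz": 0}, {"tx": 10, "ty": 5, "tz": 30, "wx": 0, "wy": 0, "wz": 0}, {"tx": 10, "ty": 5, "tz": 30, "wx": 0, "wy": 0, "wz": 0}]}}

```text
clock: 23.48
eef_pos: [600.5, -5.4, 239.4]
tcp_rot: [0.484, -0.514, 0.515, -0.485]
force: [-0.0, 1.0, -0.8]
opening: 25.0
```

Run:
```python
from h import *
st()
m=vision.camera_model('wrist');im=vision.snapshot('wrist')[:,:,::-1]; cv2.imwrite('pics/w18.png',im);np.save('w18.npy',m,allow_pickle=True)
crop(im,180,80,400,340,2.8,'pics/w18c.png')
im=vision.snapshot('scene')[:,:,::-1]; cv2.imwrite('pics/s8.png',im);crop(im,150,100,320,260,3,'pics/s8c.png')
```

```text
t 23.48 p [600.5  -5.4 239.4] F [-0.   1.  -0.8] open 25.0 q [-0.07  0.39  1.32 -0.    1.43 -0.01]
x [-0.061 -0.998  0.   ] y [ 0.002 -0.    -1.   ] z [ 0.998 -0.061  0.002]
```

View pics/w18c.png

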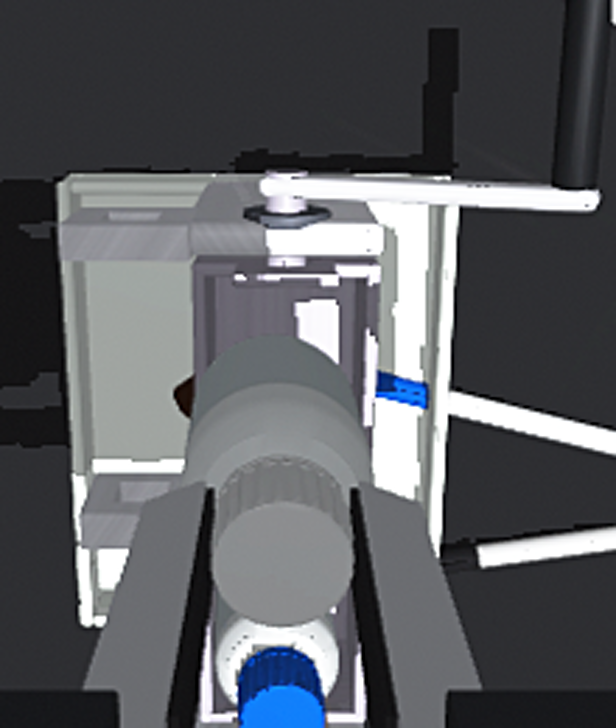

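View pics/s8c.png

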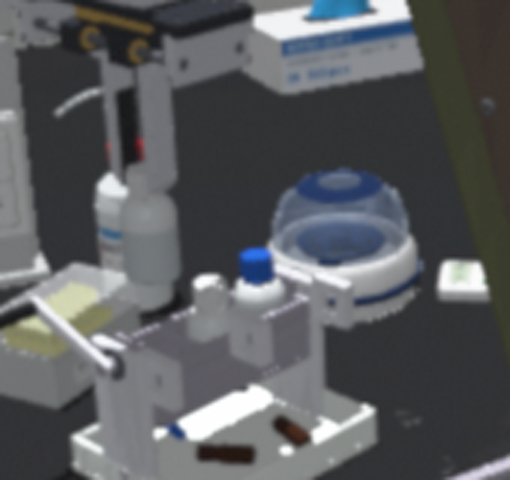

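Run:
```python
from h import *
m=np.load('w18.npy',allow_pickle=True).item()
g=lambda u,v:(180+u/2.8,80+v/2.8)
print('cap',at_z(m,*g(283,563),253.6))
for n,uv in dict(FL=(193,262),BL=(379,262)).items(): print(n,at_z(m,*g(*uv),115))
p=[598.2,-56.3,-.062];c,s=np.cos(p[2]),np.sin(p[2])
for X in [(-28,79),(28,79),(0,50.75)]: print(X,round(p[0]+c*X[0]-s*X[1],1),round(p[1]+s*X[0]+c*X[1],1))
```

```text
cap [600.48788844  -4.64039326 253.6       ]
FL [576.08070062  23.66018777 115.        ]
BL [630.82613952  20.2910237  115.        ]
(-28, 79) 575.1 24.3
(28, 79) 631.0 20.8
(0, 50.75) 601.3 -5.6
```

Emit:
{"name": "servo_tool", "arguments": {"commands": [{"tx": 0.5, "ty": 25, "tz": 0.8, "wx": 0, "wy": 0, "wz": 0}, {"tx": 0.5, "ty": 42, "tz": 0.8, "wx": 0, "wy": 0, "wz": 0}, {"tx": 0.5, "ty": 57, "tz": 0.8, "wx": 0, "wy": 0, "wz": 0}, {"tx": 0.5, "ty": 70, "tz": 0.8, "wx": 0, "wy": 0, "wz": 0}, {"tx": 0.5, "ty": 82, "tz": 0.8, "wx": 0, "wy": 0, "wz": 0}, {"tx": 0.5, "ty": 92, "tz": 0.8, "wx": 0, "wy": 0, "wz": 0}, {"tx": 0.5, "ty": 100, "tz": 0.8, "wx": 0, "wy": 0, "wz": 0}, {"tx": 0.5, "ty": 100, "tz": 0.8, "wx": 0, "wy": 0, "wz": 0}]}}

```text
clock: 24.25
eef_pos: [600.9, -5.8, 138.5]
tcp_rot: [0.485, -0.515, 0.515, -0.485]
force: [-1.0, -0.5, -0.6]
opening: 25.4
```

Run:
```python
from h import *
st()
```

```text
t 24.25 p [600.9  -5.8 138.5] F [-1.  -0.5 -0.6] open 25.4 q [-0.07  0.47  1.45 -0.    1.22 -0.01]
x [-0.06  -0.998  0.   ] y [ 0.001 -0.    -1.   ] z [ 0.998 -0.06   0.001]
```

Emit:
{"name": "servo_tool", "arguments": {"commands": [{"tx": 0, "ty": 3, "tz": 0, "wx": 0, "wy": 0, "wz": 0}, {"tx": 0, "ty": 4, "tz": 0, "wx": 0, "wy": 0, "wz": 0}, {"tx": 0, "ty": 4, "tz": 0, "wx": 0, "wy": 0, "wz": 0}, {"tx": 0, "ty": 4, "tz": 0, "wx": 0, "wy": 0, "wz": 0}]}}

```text
clock: 24.58
eef_pos: [601.1, -5.8, 135.0]
tcp_rot: [0.484, -0.514, 0.515, -0.485]
force: [0.3, 0.3, 1.5]
opening: 25.0
```

Emit:
{"name": "servo_tool", "arguments": {"commands": [{"tx": 0, "ty": 0.5, "tz": 0, "wx": 0, "wy": 0, "wz": 0}, {"tx": 0, "ty": 0.5, "tz": 0, "wx": 0, "wy": 0, "wz": 0}, {"tx": 0, "ty": 0.5, "tz": 0, "wx": 0, "wy": 0, "wz": 0}, {"tx": 0, "ty": -1, "tz": 0, "wx": 0, "wy": 0, "wz": 0}, {"tx": 0, "ty": -20, "tz": 0, "wx": 0, "wy": 0, "wz": 0}, {"tx": 0, "ty": -50, "tz": 0, "wx": 0, "wy": 0, "wz": 0}, {"tx": 0, "ty": -80, "tz": 0, "wx": 0, "wy": 0, "wz": 0}, {"tx": 0, "ty": -110, "tz": 0, "wx": 0, "wy": 0, "wz": 0}], "fingers": 110}}

```text
clock: 25.25
eef_pos: [600.7, -5.7, 246.4]
tcp_rot: [0.485, -0.514, 0.515, -0.485]
force: [0.4, -0.2, 0.1]
opening: 53.6
```

Run:
```python
from h import *
st()
im=vision.snapshot('scene')[:,:,::-1]; cv2.imwrite('pics/s9.png',im);crop(im,150,130,340,330,3,'pics/s9c.png')
im=vision.snapshot('top')[:,:,::-1]; cv2.imwrite('pics/t9.png',im)
T=vision.camera_model('top')
go([410,-240,230],-.06)
```

```text
t 25.25 p [600.7  -5.7 246.4] F [ 0.4 -0.2  0.1] open 53.6 q [-0.07  0.39  1.31 -0.    1.44 -0.01]
x [-0.06  -0.998  0.   ] y [ 0.001 -0.    -1.   ] z [ 0.998 -0.06   0.001]
to [ 410 -240  230] t [ 245.3   18.8 -178.2] w [-0.01 -0.    0.  ] rows>= 7.3
```

View pics/s9c.png

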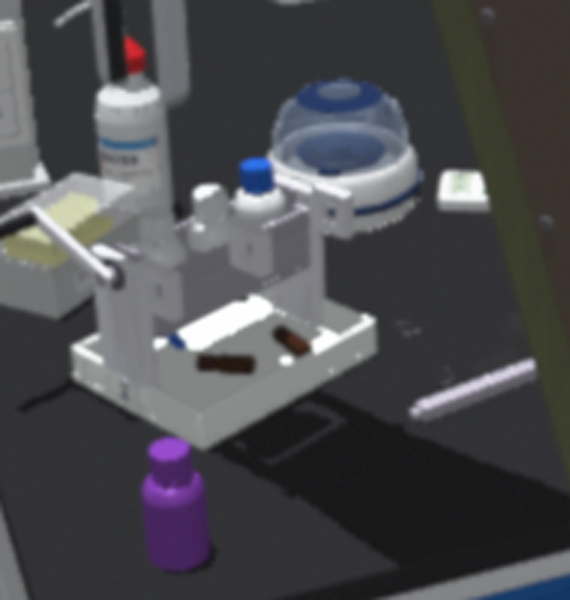

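View pics/t9.png

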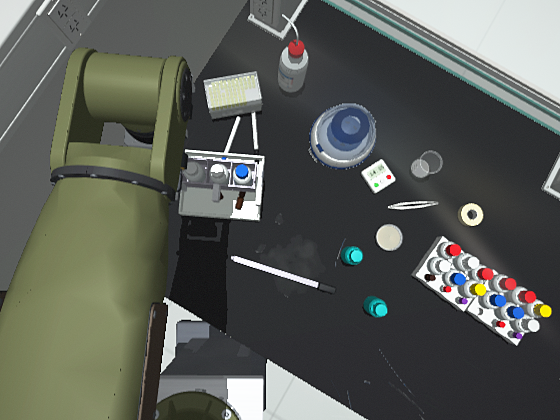

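Run:
```python
from h import *
im=cv2.imread('pics/t9.png'); crop(im,220,240,350,300,6,'pics/t9c.png')
T=vision.camera_model('top')
a=at_z(T,234,258.5,6);b=at_z(T,334,289,20);print(a,b); d=a-b; print('yaw of bar x', np.arctan2(d[1],d[0])-np.pi/2)
```

```text
[418.67202118 -87.29939532   6.        ] [ 352.20762111 -316.7816363    20.        ]
yaw of bar x -0.28191391469637894
```

View pics/t9c.png

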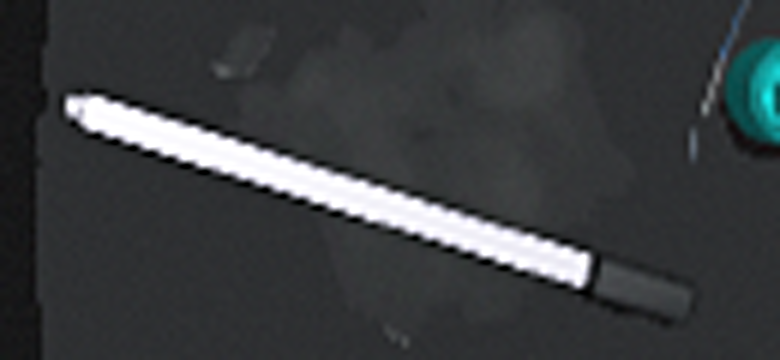

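Run:
```python
from h import *
T=vision.camera_model('top')
print(at_z(T,327.2,288.3,30), at_z(T,318.7,285.3,6),at_z(T,335.3,291.3,15))
go([355,-298,240],-.28)
```

```text
[ 354.3246358  -299.58650525   30.        ] [ 359.32977332 -283.86710921    6.        ] [ 346.70052173 -320.64555689   15.        ]
to [ 355 -298  240] t [ 306.5    8.3 -229.5] w [-0.01   0.22  -0.001] rows>= 9.2
```

Emit:
{"name": "servo_tool", "arguments": {"commands": [{"tx": 25, "ty": 0, "tz": -19, "wx": 0, "wy": 0.02, "wz": 0}, {"tx": 57, "ty": 2, "tz": -43, "wx": 0, "wy": 0.05, "wz": 0}, {"tx": 90, "ty": 3, "tz": -67, "wx": 0, "wy": 0.08, "wz": 0}, {"tx": 122, "ty": 4, "tz": -92, "wx": 0, "wy": 0.11, "wz": 0}, {"tx": 155, "ty": 5, "tz": -116, "wx": 0, "wy": 0.14, "wz": 0}, {"tx": 187, "ty": 6, "tz": -140, "wx": 0, "wy": 0.17, "wz": 0}, {"tx": 220, "ty": 7, "tz": -165, "wx": 0, "wy": 0.2, "wz": 0}, {"tx": 252, "ty": 8, "tz": -189, "wx": 0, "wy": 0.22, "wz": 0}]}}

```text
clock: 26.02
eef_pos: [396.9, -247.0, 240.3]
tcp_rot: [0.422, -0.563, 0.567, -0.427]
force: [0.2, -0.7, 0.3]
opening: 53.7
```

Run:
```python
from h import *
st()
go([355,-298,200],-.28)
```

```text
t 26.02 p [ 396.9 -247.   240.3] F [ 0.2 -0.7  0.3] open 53.7 q [-0.64  0.08  1.7   0.    1.35 -0.36]
x [-0.278 -0.961 -0.002] y [ 0.009 -0.001 -1.   ] z [ 0.961 -0.278  0.009]
to [ 355 -298  200] t [ 60.7  39.9 -26.5] w [-0.009 -0.002 -0.002] rows>= 1.9
```

Emit:
{"name": "servo_tool", "arguments": {"commands": [{"tx": 22, "ty": 13, "tz": -9, "wx": -0.009, "wy": 0, "wz": -0.002}, {"tx": 45, "ty": 28, "tz": -19, "wx": -0.009, "wy": 0, "wz": -0.002}, {"tx": 60, "ty": 40, "tz": -26, "wx": -0.009, "wy": 0, "wz": -0.002}, {"tx": 60, "ty": 40, "tz": -26, "wx": -0.009, "wy": 0, "wz": -0.002}, {"tx": 60, "ty": 40, "tz": -26, "wx": -0.009, "wy": 0, "wz": -0.002}, {"tx": 60, "ty": 40, "tz": -26, "wx": -0.009, "wy": 0, "wz": -0.002}]}}

```text
clock: 26.52
eef_pos: [356.2, -297.1, 200.3]
tcp_rot: [0.425, -0.565, 0.565, -0.425]
force: [0.5, 0.5, 0.0]
opening: 53.2
```

Run:
```python
from h import *
st()
m=vision.camera_model('wrist');im=vision.snapshot('wrist')[:,:,::-1]; cv2.imwrite('pics/w20.png',im);np.save('w20.npy',m,allow_pickle=True)
cv2.imwrite('pics/w20b.png',cv2.resize(im,None,fx=1.4,fy=1.4,interpolation=cv2.INTER_CUBIC))
```

```text
t 26.52 p [ 356.2 -297.1  200.3] F [0.5 0.5 0. ] open 53.2 q [-0.77  0.11  1.76  0.    1.27 -0.49]
x [-0.278 -0.961  0.   ] y [ 0.001 -0.001 -1.   ] z [ 0.961 -0.278  0.001]
```

View pics/w20b.png

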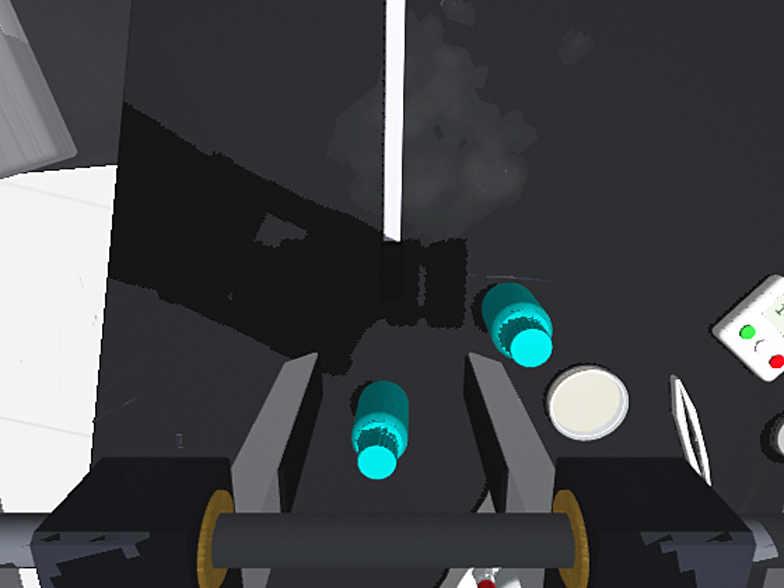

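Run:
```python
from h import *
im=cv2.imread('pics/w20.png'); c=im[0:230,240:320].astype(float); c=np.clip(c*1.0,0,255)
c[160:]=np.clip(c[160:]*3,0,255)
cv2.imwrite('pics/w20c.png',cv2.resize(c.astype(np.uint8),None,fx=5,fy=2.6,interpolation=cv2.INTER_CUBIC))
g=cv2.cvtColor(im,cv2.COLOR_BGR2GRAY).astype(float)
m=np.load('w20.npy',allow_pickle=True).item()
# shaft centre per row
pts=[]
for v in range(5,165,10):
    r=np.where(g[v,255:310]>150)[0]+255
    if len(r): 
        u=(r.min()+r.max())/2; X=at_z(m,u,v,9); pts.append(X); print(v,r.min(),r.max(),X.round(1)[:2])
pts=np.array(pts); k=np.polyfit(pts[:,1],pts[:,0],1); print('yaw bar x', -np.arctan(k[0]), k)
```

```text
5 276 288 [ 403.5 -137.5]
15 276 288 [ 401.3 -145.2]
25 276 288 [ 399. -153.]
35 276 288 [ 396.7 -160.9]
45 276 288 [ 394.4 -168.9]
55 276 287 [ 391.6 -176.9]
65 275 287 [ 388.8 -185.1]
75 275 287 [ 386.4 -193.5]
85 275 287 [ 383.9 -202. ]
95 275 287 [ 381.4 -210.6]
105 275 286 [ 378.4 -219.2]
115 275 286 [ 375.9 -228.1]
125 275 286 [ 373.2 -237.1]
135 275 286 [ 370.6 -246.3]
145 275 286 [ 367.9 -255.6]
155 275 285 [ 364.7 -264.9]
yaw bar x -0.2961994062466981 [3.05176851e-01 4.45602981e+02]
```

View pics/w20c.png

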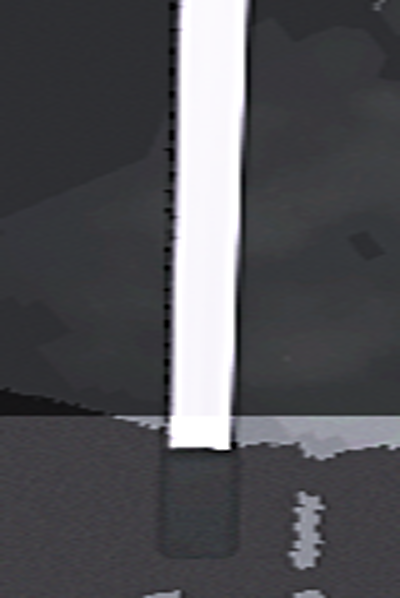

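Run:
```python
from h import *
m=np.load('w20.npy',allow_pickle=True).item()
J=at_z(m,280.3,172,12); print('J',J); E=at_z(m,240+200/5,556/2.6,30); print('grip end top?',E, at_z(m,240+200/5,556/2.6,0))
print('top front edge grip', at_z(m,240+200/5,450/2.6,30))
d=np.array([np.sin(.296),np.cos(.296),0]); C=J-20*d; print('C',C, 'line x',0.3052*C[1]+445.6)
go([C[0],C[1],60],-.296)
```

```text
J [ 360.36134825 -280.86084714   12.        ]
grip end top? [ 349.44475111 -317.45934526   30.        ] [ 346.8668363  -326.28183312    0.        ]
top front edge grip [ 360.73476226 -278.53702884   30.        ]
C [ 354.52741812 -299.99106562   12.        ] line x 354.0427267725918
to [ 354.5 -300.    60. ] t [  3.3 140.5  -1.1] w [-0.001  0.015  0.001] rows>= 3.4
```

Emit:
{"name": "servo_tool", "arguments": {"commands": [{"tx": 2.5, "ty": 35, "tz": -1, "wx": 0, "wy": 0.015, "wz": 0}, {"tx": 2.5, "ty": 70, "tz": -1, "wx": 0, "wy": 0.015, "wz": 0}, {"tx": 2.5, "ty": 105, "tz": -1, "wx": 0, "wy": 0.015, "wz": 0}, {"tx": 2.5, "ty": 135, "tz": -1, "wx": 0, "wy": 0.015, "wz": 0}, {"tx": 2.5, "ty": 145, "tz": -1, "wx": 0, "wy": 0.015, "wz": 0}, {"tx": 2.5, "ty": 145, "tz": -1, "wx": 0, "wy": 0.015, "wz": 0}]}}

```text
clock: 27.07
eef_pos: [354.8, -298.1, 54.2]
tcp_rot: [-0.421, 0.569, -0.567, 0.421]
force: [-0.2, 0.3, 0.8]
opening: 53.3
```

Run:
```python
from h import *
st()
m=vision.camera_model('wrist');im=vision.snapshot('wrist')[:,:,::-1]; cv2.imwrite('pics/w21.png',im);np.save('w21.npy',m,allow_pickle=True)
c=np.clip(im.astype(float)*2,0,255).astype(np.uint8); crop(c,180,100,400,340,2.8,'pics/w21c.png')
go([354.5,-299.5,5],-.296)
```

```text
t 27.07 p [ 354.8 -298.1   54.2] F [-0.2  0.3  0.8] open 53.3 q [-0.78  0.31  1.9   0.    0.93 -0.48]
x [-0.291 -0.957 -0.001] y [-0.001  0.002 -1.   ] z [ 0.957 -0.291 -0.002]
to [ 354.5 -299.5    5. ] t [ 0.8 51.  -0.8] w [-0.001  0.001  0.   ] rows>= 1.2
```

View pics/w21c.png

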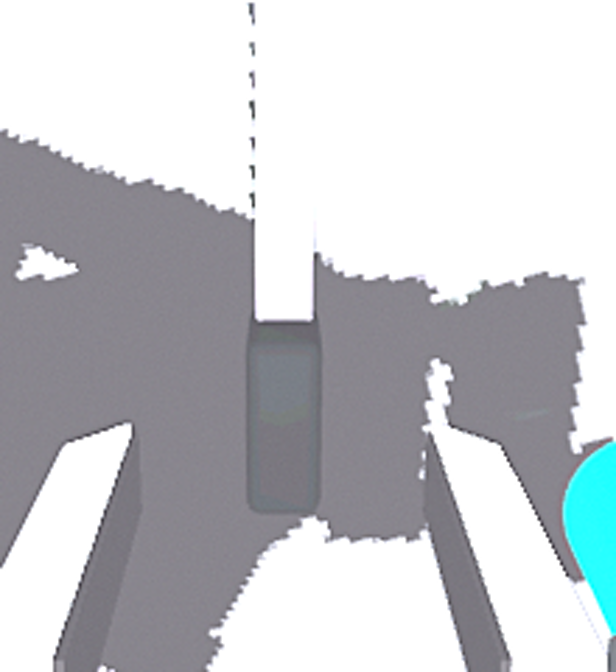

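Run:
```python
from h import *
m=np.load('w21.npy',allow_pickle=True).item()
g=lambda u,v:(180+u/2.8,100+v/2.8)
for uv in [(284,426),(284,340),(284,512)]: print(at_z(m,*g(*uv),30))
C=at_z(m,*g(284,426),30); go([C[0],C[1],5],-.294)
```

```text
[ 354.77063492 -298.38770162   30.        ]
[ 360.29521251 -280.16990585   30.        ]
[ 348.95434643 -317.56744054   30.        ]
to [ 354.8 -298.4    5. ] t [-0.4 51.  -0.9] w [-0.001 -0.001  0.   ] rows>= 1.2
```

Emit:
{"name": "servo_tool", "arguments": {"commands": [{"tx": 0.5, "ty": 25, "tz": -0.9, "wx": 0, "wy": 0, "wz": 0}, {"tx": 0.5, "ty": 42, "tz": -0.9, "wx": 0, "wy": 0, "wz": 0}, {"tx": 0.5, "ty": 49, "tz": -0.9, "wx": 0, "wy": 0, "wz": 0}, {"tx": 0.5, "ty": 49, "tz": -0.9, "wx": 0, "wy": 0, "wz": 0}, {"tx": 0.5, "ty": 49, "tz": -0.9, "wx": 0, "wy": 0, "wz": 0}]}}

```text
clock: 27.53
eef_pos: [355.2, -299.8, 8.5]
tcp_rot: [0.421, -0.567, 0.569, -0.421]
force: [-0.0, 0.3, -0.1]
opening: 53.2
```

Run:
```python
from h import *
st()
```

```text
t 27.53 p [ 355.2 -299.8    8.5] F [-0.   0.3 -0.1] open 53.2 q [-0.78  0.39  1.93  0.    0.82 -0.49]
x [-0.29  -0.957  0.001] y [ 0.002 -0.002 -1.   ] z [ 0.957 -0.29   0.002]
```

Emit:
{"name": "servo_tool", "arguments": {"commands": [{"tx": 0, "ty": 3.5, "tz": -0.5, "wx": 0, "wy": 0, "wz": 0}, {"tx": 0, "ty": 3.5, "tz": -0.5, "wx": 0, "wy": 0, "wz": 0}, {"tx": 0, "ty": 3.5, "tz": -0.5, "wx": 0, "wy": 0, "wz": 0}, {"tx": 0, "ty": 3.5, "tz": -0.5, "wx": 0, "wy": 0, "wz": 0}, {"tx": 0, "ty": 3.5, "tz": -0.5, "wx": 0, "wy": 0, "wz": 0}, {"tx": 0, "ty": 3.5, "tz": -0.5, "wx": 0, "wy": 0, "wz": 0}, {"tx": 0, "ty": 3.5, "tz": -0.5, "wx": 0, "wy": 0, "wz": 0}, {"tx": 0, "ty": 3.5, "tz": -0.5, "wx": 0, "wy": 0, "wz": 0}], "fingers": 255, "grip_force": 55}}

```text
clock: 28.2
eef_pos: [354.8, -299.7, 5.2]
tcp_rot: [0.421, -0.567, 0.569, -0.421]
force: [-0.3, 1.6, 2.5]
opening: 15.9
```

Run:
```python
from h import *
st()
m=vision.camera_model('wrist');im=vision.snapshot('wrist')[:,:,::-1]; cv2.imwrite('pics/w22.png',im);np.save('w22.npy',m,allow_pickle=True)
```

```text
t 28.2 p [ 354.8 -299.7    5.2] F [-0.3  1.6  2.5] open 15.9 q [-0.78  0.4   1.93  0.    0.81 -0.49]
x [-0.291 -0.957  0.001] y [ 0.002 -0.002 -1.   ] z [ 0.957 -0.291  0.002]
```

View pics/w22.png

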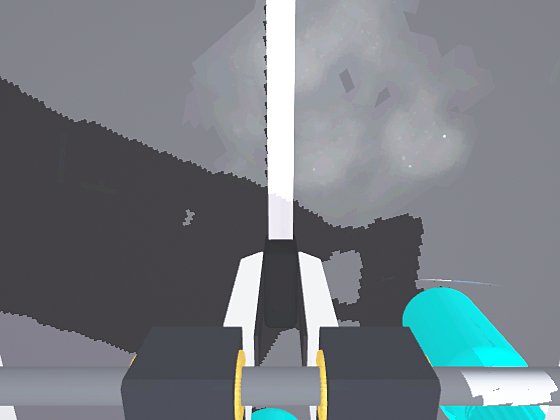

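Run:
```python
from h import *
go([354.8,-299.7,150]);go([400,-400,150],-.18)
T=vision.camera_model('top'); print(at_z(T,343,135,60))
```

```text
to [ 354.8 -299.7  150. ] t [   0.2 -144.9    0.3] w [0. 0. 0.] rows>= 3.5
to [ 400 -400  150] t [  83.  -144.6   72.7] w [-0.002 -0.115  0.001] rows>= 4.4
[ 700.93985358 -332.42500467   60.        ]
```

Emit:
{"name": "servo_tool", "arguments": {"commands": [{"tx": 0, "ty": -8, "tz": 0, "wx": 0, "wy": 0, "wz": 0}, {"tx": 0, "ty": -25, "tz": 0, "wx": 0, "wy": 0, "wz": 0}, {"tx": 0, "ty": -50, "tz": 0, "wx": 0, "wy": 0, "wz": 0}, {"tx": 0, "ty": -78, "tz": 0, "wx": 0, "wy": 0, "wz": 0}, {"tx": 10, "ty": -106, "tz": 9, "wx": 0, "wy": -0.02, "wz": 0}, {"tx": 30, "ty": -130, "tz": 26, "wx": 0, "wy": -0.04, "wz": 0}, {"tx": 50, "ty": -143, "tz": 44, "wx": 0, "wy": -0.07, "wz": 0}, {"tx": 70, "ty": -145, "tz": 61, "wx": 0, "wy": -0.1, "wz": 0}]}}

```text
clock: 28.92
eef_pos: [393.7, -385.9, 154.2]
tcp_rot: [0.449, -0.543, 0.549, -0.45]
force: [0.3, -0.2, -0.7]
opening: 15.3
```

Run:
```python
from h import *
st()
m=vision.camera_model('wrist');im=vision.snapshot('wrist')[:,:,::-1]; cv2.imwrite('pics/w23.png',im);np.save('w23.npy',m,allow_pickle=True)
go([530.8,-416.5,150],-.062)
```

```text
t 28.92 p [ 393.7 -385.9  154.2] F [ 0.3 -0.2 -0.7] open 15.3 q [-0.84  0.34  1.59  0.    1.2  -0.65]
x [-0.192 -0.981  0.004] y [ 0.005 -0.006 -1.   ] z [ 0.981 -0.192  0.006]
to [ 530.8 -416.5  150. ] t [  1.1   3.7 139.1] w [-0.006 -0.13   0.005] rows>= 3.3
```

View pics/w23.png

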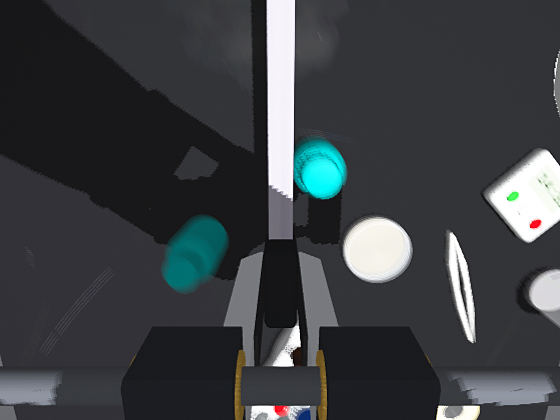

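Emit:
{"name": "servo_tool", "arguments": {"commands": [{"tx": 0, "ty": 0, "tz": 20, "wx": -0.002, "wy": -0.02, "wz": 0.002}, {"tx": 0, "ty": 1, "tz": 50, "wx": -0.005, "wy": -0.05, "wz": 0.005}, {"tx": 0, "ty": 2, "tz": 80, "wx": -0.006, "wy": -0.08, "wz": 0.005}, {"tx": 0, "ty": 3, "tz": 108, "wx": -0.006, "wy": -0.11, "wz": 0.005}, {"tx": 1, "ty": 4, "tz": 130, "wx": -0.006, "wy": -0.13, "wz": 0.005}, {"tx": 1, "ty": 4, "tz": 139, "wx": -0.006, "wy": -0.13, "wz": 0.005}, {"tx": 1, "ty": 4, "tz": 139, "wx": -0.006, "wy": -0.13, "wz": 0.005}, {"tx": 1, "ty": 4, "tz": 139, "wx": -0.006, "wy": -0.13, "wz": 0.005}]}}

```text
clock: 29.63
eef_pos: [530.4, -416.0, 149.4]
tcp_rot: [-0.485, 0.516, -0.515, 0.484]
force: [0.1, -0.2, -1.7]
opening: 15.9
```

Run:
```python
from h import *
st()
m=vision.camera_model('wrist');im=vision.snapshot('wrist')[:,:,::-1]; cv2.imwrite('pics/w24.png',im);np.save('w24.npy',m,allow_pickle=True)
im=vision.snapshot('scene')[:,:,::-1]; cv2.imwrite('pics/s10.png',im);crop(im,180,120,350,260,4,'pics/s10c.png')
im=vision.snapshot('top')[:,:,::-1]; cv2.imwrite('pics/t10.png',im);crop(im,170,130,370,270,3.8,'pics/t10c.png')
```

```text
t 29.63 p [ 530.4 -416.   149.4] F [ 0.1 -0.2 -1.7] open 15.9 q [-0.72  0.62  1.18 -0.    1.33 -0.66]
x [-0.062 -0.998 -0.   ] y [-0.001  0.001 -1.   ] z [ 0.998 -0.062 -0.001]
```

View pics/w24.png

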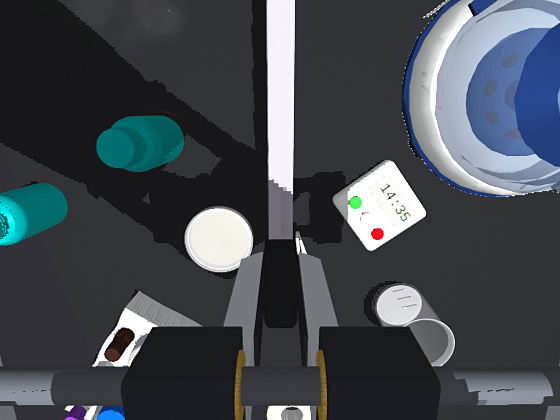

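View pics/s10c.png

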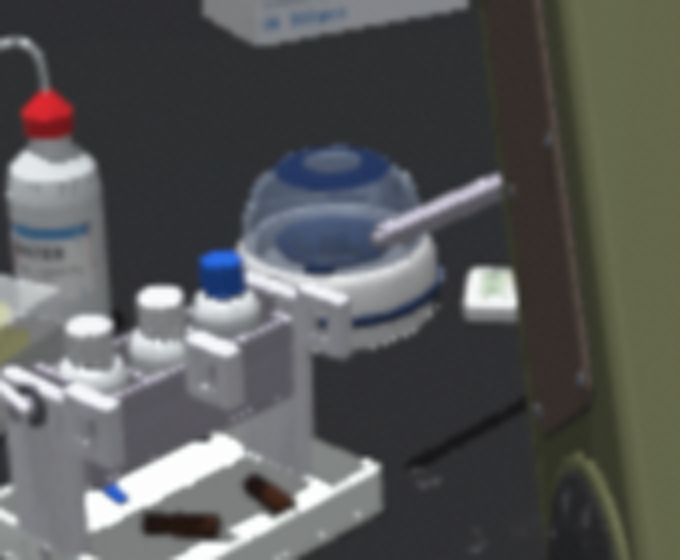

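View pics/t10c.png

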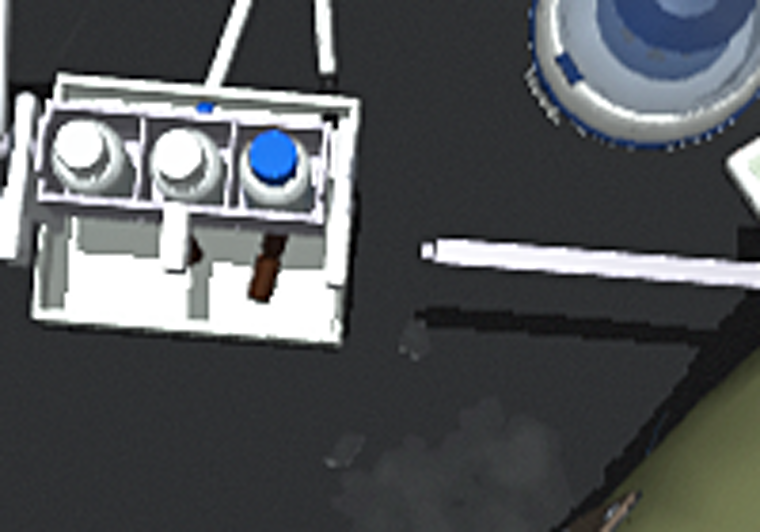

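```bash
cat >> h.py <<'E'
P=[598.2,-56.3,-.062]
def stand(X,p=P):
    c,s=np.cos(p[2]),np.sin(p[2]); return np.array((p[0]+c*X[0]-s*X[1],p[1]+s*X[0]+c*X[1],X[2]))
E
python3 - <<'E'
from h import *
T=vision.camera_model('top');S=vision.camera_model('scene')
print('tip tri',tri([(T,281.6,196.1),(S,275.8,178.5)]))
print('tip top at z150',at_z(T,281.6,196.1,150.2))
tip=(544.7,-185.5,150.2); print('exp tip t10c',(proj(T,tip)-[170,130])*3.8,'s10c',(proj(S,tip)-[180,120])*4)
ft=lambda W:((proj(T,W)-[170,130])*3.8).round(0); fs=lambda W:((proj(S,W)-[180,120])*4).round(0)
for n,X in dict(earRFo=(-63,-93,133),earRFi=(-63,-83,133),postRBo=(28,-93,127),lugFL=(-62,17,132),lugFR=(-62,-17,132),lugFL6=(-62,6,132),lugFR6=(-62,-6,132),holeLout=(-45,93,115),holeLug_l=(-45,6,115),earRi=(-45,-83,115),earLF=(-63,93,133),earLFb=(-63,93,97),earLB=(-27,93,133), earRiF=(-63,-83,133),earRiFb=(-63,-83,97)).items():
    W=stand(X); print(n,'t',ft(W),'s',fs(W))
E
python3 - <<'E'
import cv2
im=cv2.imread('pics/s10.png'); 
from h import crop
crop(im,175,190,275,260,7.5,'pics/s10d.png')
E
```

```text
tip tri [ 541.04858562 -190.2853733   153.30858954]
tip top at z150 [ 543.81932056 -188.77453007  150.2       ]
exp tip t10c [417.89210366 249.43302806] s10c [368.6372537  239.54367437]
earRFo t [341. 281.] s [345. 295.]
earRFi t [322. 280.] s [334. 301.]
postRBo t [354. 118.] s [236. 264.]
lugFL t [136. 264.] s [206. 360.]
lugFR t [200. 269.] s [250. 340.]
lugFL6 t [157. 265.] s [220. 353.]
lugFR6 t [179. 267.] s [236. 346.]
holeLout t [  4. 227.] s [ 81. 428.]
holeLug_l t [163. 239.] s [201. 372.]
earRi t [325. 252.] s [312. 320.]
earLF t [ -6. 255.] s [101. 408.]
earLFb t [  8. 264.] s [105. 468.]
earLB t [  1. 188.] s [ 56. 388.]
earRiF t [322. 280.] s [334. 301.]
earRiFb t [323. 288.] s [335. 357.]
```

View pics/s10d.png

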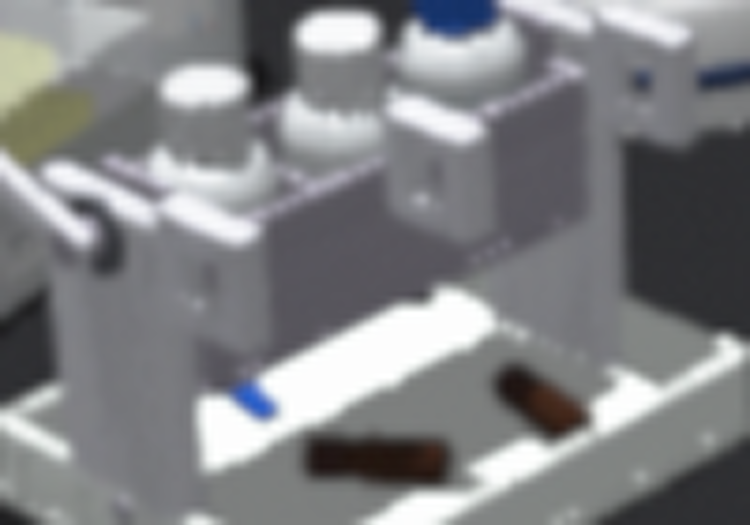

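Run:
```python
from h import *
go([532.4,-388.8,114.2],-.062)
```

```text
to [ 532.4 -388.8  114.2] t [-27.7  35.9   0.7] w [ 0. -0.  0.] rows>= 1.1
```

Emit:
{"name": "servo_tool", "arguments": {"commands": [{"tx": 0, "ty": 18, "tz": 0.5, "wx": 0, "wy": 0, "wz": 0}, {"tx": 0, "ty": 34, "tz": 0.5, "wx": 0, "wy": 0, "wz": 0}, {"tx": -6, "ty": 35, "tz": 0.5, "wx": 0, "wy": 0, "wz": 0}, {"tx": -16, "ty": 35, "tz": 0.5, "wx": 0, "wy": 0, "wz": 0}, {"tx": -24, "ty": 35, "tz": 0.5, "wx": 0, "wy": 0, "wz": 0}, {"tx": -24, "ty": 35, "tz": 0.5, "wx": 0, "wy": 0, "wz": 0}, {"tx": -24, "ty": 35, "tz": 0.5, "wx": 0, "wy": 0, "wz": 0}, {"tx": -24, "ty": 35, "tz": 0.5, "wx": 0, "wy": 0, "wz": 0}]}}

```text
clock: 30.45
eef_pos: [532.2, -392.5, 116.0]
tcp_rot: [0.484, -0.515, 0.516, -0.484]
force: [-0.1, -0.3, -0.4]
opening: 15.6
```

Run:
```python
from h import *
st()
im=vision.snapshot('scene')[:,:,::-1]; cv2.imwrite('pics/s11.png',im);crop(im,210,170,310,240,7.5,'pics/s11c.png')
im=vision.snapshot('top')[:,:,::-1]; cv2.imwrite('pics/t11.png',im);crop(im,205,150,315,230,7,'pics/t11c.png')
m=vision.camera_model('wrist');im=vision.snapshot('wrist')[:,:,::-1]; cv2.imwrite('pics/w25.png',im);np.save('w25.npy',m,allow_pickle=True)
T=vision.camera_model('top');S=vision.camera_model('scene')
s=read_state();p=np.array(s['eef_pos']);tip=p+np.array([.062*231,231,0.8]); print('tip',tip)
ft=lambda W:((proj(T,W)-[205,150])*7).round(0); fs=lambda W:((proj(S,W)-[210,170])*7.5).round(0)
print('tip t',ft(tip),'s',fs(tip))
for n,X in dict(earRFo=(-63,-93,133),earRFi=(-63,-83,133),earRiFb=(-63,-83,97),earRiB=(-27,-83,133),postRBo=(28,-93,127),lugFL6=(-62,6,132),lugFR6=(-62,-6,132),lugFL6b=(-62,6,98),holelug=(-45,6,115),holeRi=(-45,-83,115)).items():
    W=stand(X); print(n,'t',ft(W),'s',fs(W))
```

```text
t 30.45 p [ 532.2 -392.5  116. ] F [-0.1 -0.3 -0.4] open 15.6 q [-0.69  0.62  1.27 -0.    1.25 -0.63]
x [-0.062 -0.998  0.001] y [ 0.    -0.001 -1.   ] z [ 0.998 -0.062  0.001]
tip [ 546.25005541 -161.69562639  116.11719781]
tip t [439. 331.] s [417. 196.]
earRFo t [383. 378.] s [423. 178.]
earRFi t [349. 375.] s [400. 189.]
earRiFb t [350. 391.] s [403. 294.]
earRiB t [359. 254.] s [317. 157.]
postRBo t [407.  78.] s [218. 119.]
lugFL6 t [ 44. 349.] s [188. 288.]
lugFR6 t [ 85. 352.] s [217. 274.]
lugFL6b t [ 57. 365.] s [193. 391.]
holelug t [ 56. 301.] s [151. 323.]
holeRi t [354. 324.] s [360. 226.]
```

View pics/s11c.png

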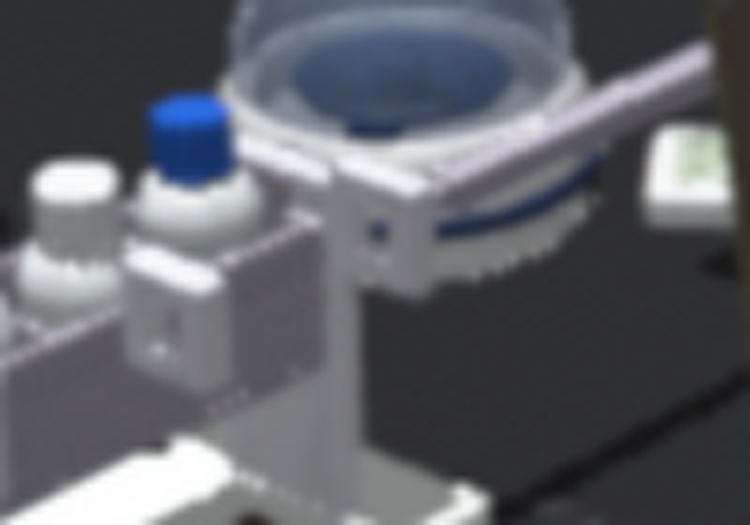

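View pics/t11c.png

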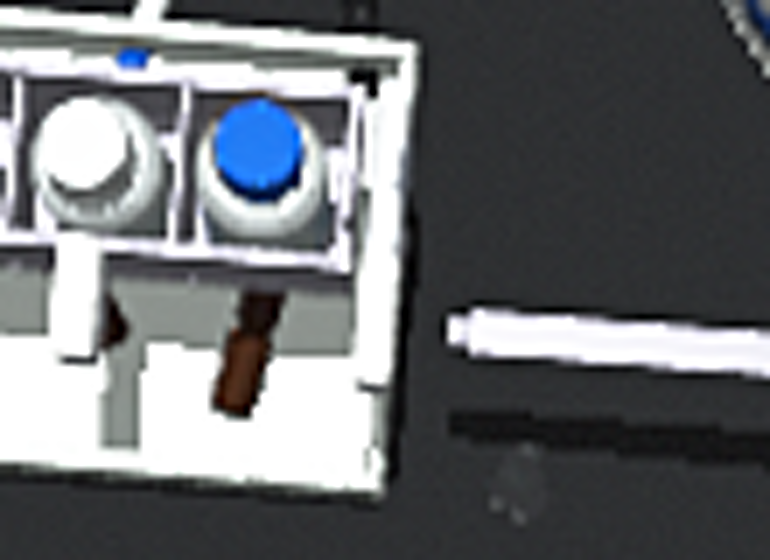

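View pics/w25.png

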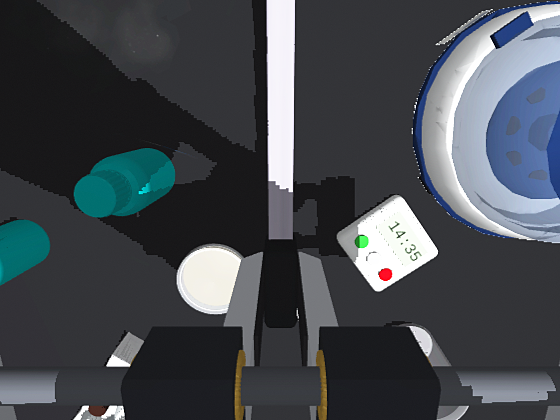

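Run:
```python
from h import *
w=cv2.imread('pics/w14.png'); crop(w,195,185,260,225,11,'pics/a14.png')
w=cv2.imread('pics/w18.png'); a=w[145:180,195:260]; b=w[245:280,195:260]; cv2.imwrite('pics/a18.png',cv2.resize(np.vstack([a,b]),None,fx=10,fy=8,interpolation=cv2.INTER_CUBIC))
w=cv2.imread('pics/w9.png'); crop(w,195,230,260,270,11,'pics/a9.png')
```

```text
(no output)
```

View pics/a14.png

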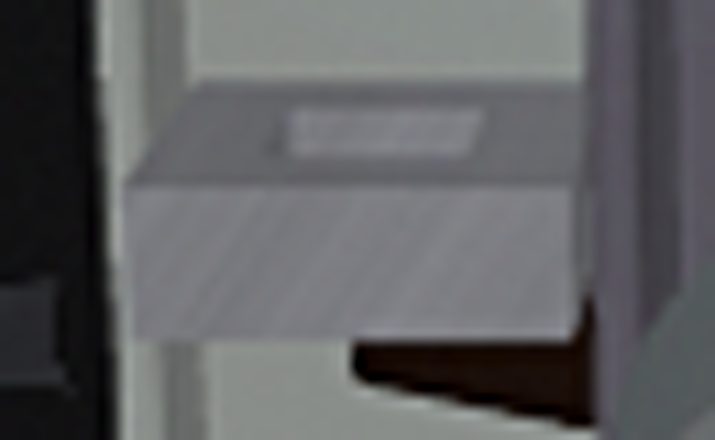

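View pics/a18.png

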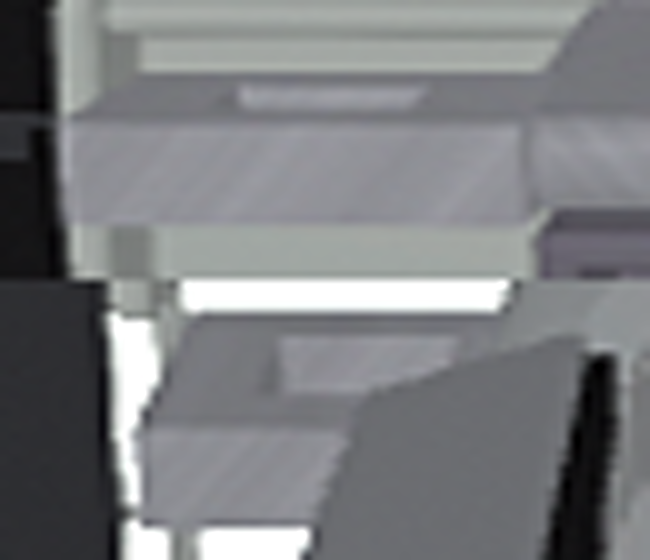

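View pics/a9.png

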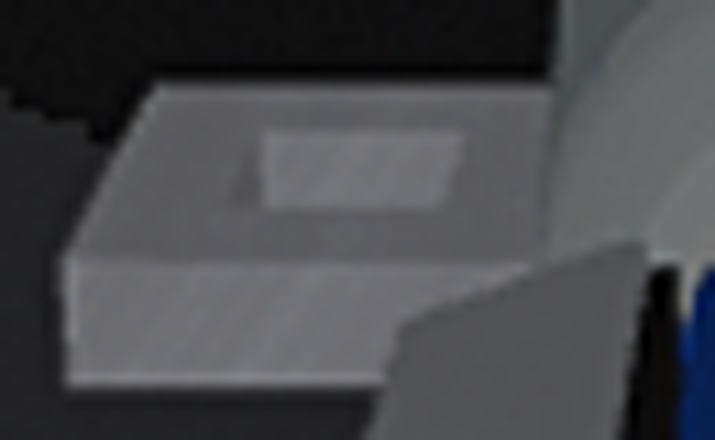

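Run:
```python
from h import *
L=lambda n:np.load(n+'.npy',allow_pickle=True).item()
m14,m18,m9=L('w14'),L('w18'),L('w9')
def inv(W):
    c,s=np.cos(P[2]),np.sin(P[2]);d=W[:2]-np.array(P[:2]); return np.array([c*d[0]+s*d[1],-s*d[0]+c*d[1]]).round(1)
g14=lambda u,v:(195+u/11,185+v/11)
g9=lambda u,v:(195+u/11,230+v/11)
def g18(u,v):
    r=v/8; return (195+u/10, 145+r if r<35 else 245+r-35)
for n,m,uv,z,e in [('lug FLt',m14,g14(128,185),132,'-62,6'),('lug FRt',m14,g14(135,338),132,'-62,-6'),('lug BLt',m14,g14(580,185),132,'-28,6'),('lug hole',m14,g14(378,132),115,'-45,6'),
 ('earL FL',m18,g18(72,120),133,'-63,93'),('earL FR',m18,g18(70,225),133,'-63,83'),('earL BL',m18,g18(527,120),133,'-27,93'),('earL hole',m18,g18(330,98),115,'-45,93'),
 ('lug18 FL',m18,g18(145,428),132,'-62,6'),('lug18 FR',m18,g18(147,522),132,'-62,-6'),('lug18 hole',m18,g18(365,365),115,'-45,6'),
 ('earR FL',m9,g9(63,258),133,'-63,-83'),('earR FR',m9,g9(66,385),133,'-63,-93'),('earR hole',m9,g9(355,168),115,'-45,-83')]:
    W=at_z(m,*uv,z); print(n,W.round(1),'stand',inv(W),'exp',e)
```

```text
lug FLt [537.5 -47.3 132. ] stand [-61.1   5.2] exp -62,6
lug FRt [536.6 -59.4 132. ] stand [-61.3  -6.9] exp -62,-6
lug BLt [571.5 -49.6 132. ] stand [-27.    5.1] exp -28,6
lug hole [554.1 -48.7 115. ] stand [-44.5   4.9] exp -45,6
earL FL [542.9  39.7 133. ] stand [-61.2  92.4] exp -63,93
earL FR [541.5  29.6 133. ] stand [-61.9  82.2] exp -63,83
earL BL [577.8  37.6 133. ] stand [-26.2  92.4] exp -27,93
earL hole [560.2  38.1 115. ] stand [-43.8  91.9] exp -45,93
lug18 FL [538.2 -47.3 132. ] stand [-60.5   5.3] exp -62,6
lug18 FR [537.1 -58.1 132. ] stand [-60.9  -5.5] exp -62,-6
lug18 hole [554.5 -48.5 115. ] stand [-44.1   5.1] exp -45,6
earR FL [ 530.2 -135.9  133. ] stand [-62.9 -83.6] exp -63,-83
earR FR [ 529.2 -145.7  133. ] stand [-63.3 -93.5] exp -63,-93
earR hole [ 548.5 -137.3  115. ] stand [-44.6 -83.9] exp -45,-83
```

Run:
```python
from h import *
T=vision.camera_model('top');im=cv2.imread('pics/t11.png')
x0,y0,k=205,170,12
c=cv2.resize(im[170:215,205:270],None,fx=k,fy=k,interpolation=cv2.INTER_NEAREST)
def q(X): 
    a=(proj(T,stand(X))-[x0,y0]+.5)*k; return tuple(a.astype(int))
for poly in [[(-63,-93,133),(-63,-83,133),(-27,-83,133),(-27,-93,133)],[(-62,6,132),(-62,-6,132),(-28,-6,132),(-28,6,132)],[(-63,-93,97),(-63,-83,97)],[(-62,6,98),(-62,-6,98)],[(-45,20,115),(-45,-140,115)]]:
    for a,b in zip(poly,poly[1:]+poly[:1]): cv2.line(c,q(a),q(b),(0,0,255),1)
s=read_state();p=np.array(s['eef_pos'])
a=p+np.array([.062*231,231,0.8]);b=p+np.array([.062*150,150,.8])
f=lambda W:tuple(((proj(T,W)-[x0,y0]+.5)*k).astype(int))
cv2.line(c,f(a),f(b),(0,200,0),1)
cv2.imwrite('pics/ov.png',c); print(c.shape)
```

```text
(540, 780, 3)
```

View pics/ov.png

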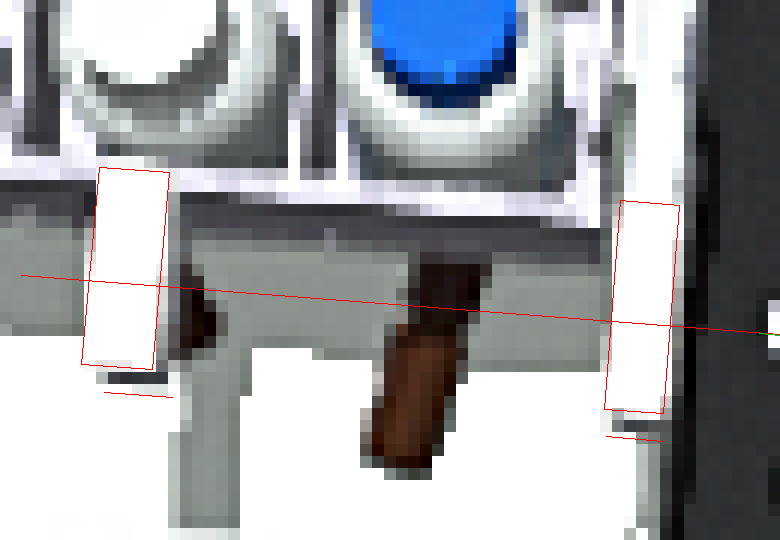

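Run:
```python
from h import *
S=vision.camera_model('scene');im=cv2.imread('pics/s11.png')
x0,y0,k=215,180,10
c=cv2.resize(im[180:235,215:295],None,fx=k,fy=k,interpolation=cv2.INTER_NEAREST)
off=np.array([3.3,0.3])
def q(X): 
    a=(proj(S,stand(X))-[x0,y0]+.5+off)*k; return tuple(a.astype(int))
for poly in [[(-63,-93,133),(-63,-83,133),(-27,-83,133),(-27,-93,133)],[(-63,-83,97),(-63,-83,133),(-27,-83,133),(-27,-83,97)],[(-62,6,132),(-62,-6,132),(-28,-6,132),(-28,6,132)],[(-62,6,98),(-62,6,132),(-28,6,132),(-28,6,98)],[(-53,6,107),(-53,6,123),(-37,6,123),(-37,6,107)],[(-53,-83,107),(-53,-83,123),(-37,-83,123),(-37,-83,107)]]:
    for a,b in zip(poly,poly[1:]+poly[:1]): cv2.line(c,q(a),q(b),(0,0,255),1)
s=read_state();p=np.array(s['eef_pos'])
f=lambda W:tuple(((proj(S,W)-[x0,y0]+.5+off)*k).astype(int))
for dx,dz in [(-6,6),(6,6),(-6,-6)]:
  a=p+np.array([.062*231+dx,231,0.8+dz]);b=p+np.array([.062*150+dx,150,.8+dz])
  cv2.line(c,f(a),f(b),(0,200,0),1)
cv2.imwrite('pics/ovs.png',c)
```

```text
(no output)
```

View pics/ovs.png

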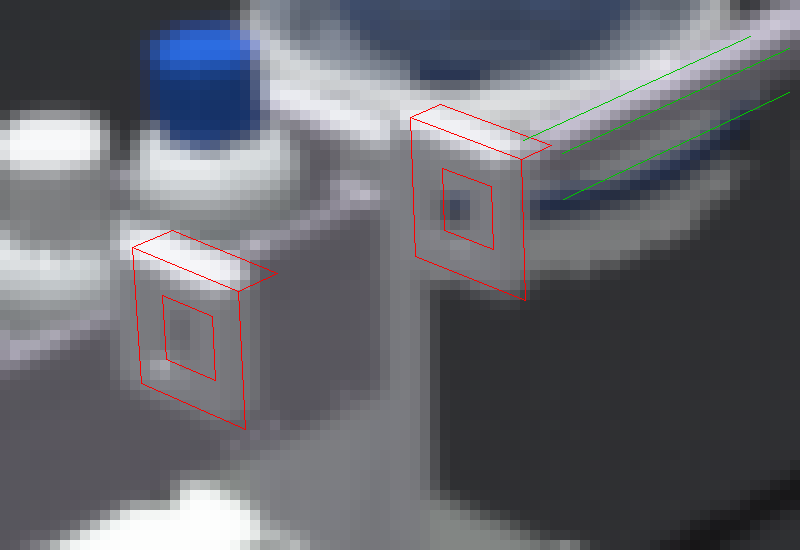

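Emit:
{"name": "servo_tool", "arguments": {"commands": [{"tx": 0, "ty": 1, "tz": -0.2, "wx": 0, "wy": 0, "wz": 0}, {"tx": 0, "ty": 2.2, "tz": -0.2, "wx": 0, "wy": 0, "wz": 0}, {"tx": -5, "ty": 2.2, "tz": -0.2, "wx": 0, "wy": 0, "wz": 0}, {"tx": -9, "ty": 2.2, "tz": -0.2, "wx": 0, "wy": 0, "wz": 0}, {"tx": -13, "ty": 2.2, "tz": -0.2, "wx": 0, "wy": 0, "wz": 0}, {"tx": -16, "ty": 2.2, "tz": -0.2, "wx": 0, "wy": 0, "wz": 0}, {"tx": -19, "ty": 2.2, "tz": -0.2, "wx": 0, "wy": 0, "wz": 0}, {"tx": -22, "ty": 2.2, "tz": -0.2, "wx": 0, "wy": 0, "wz": 0}]}}

```text
clock: 31.27
eef_pos: [533.2, -370.3, 113.2]
tcp_rot: [0.484, -0.515, 0.515, -0.484]
force: [-0.2, -0.3, -0.8]
opening: 15.6
```

Run:
```python
from h import *
st(); s=read_state(); print(s['ft_torque'])
im=vision.snapshot('scene')[:,:,::-1]; cv2.imwrite('pics/s12.png',im);crop(im,210,170,310,240,7.5,'pics/s12c.png')
im=vision.snapshot('top')[:,:,::-1]; cv2.imwrite('pics/t12.png',im);crop(im,205,150,315,230,7,'pics/t12c.png')
```

```text
t 31.27 p [ 533.2 -370.3  113.2] F [-0.2 -0.3 -0.8] open 15.6 q [-0.66  0.6   1.31 -0.    1.23 -0.6 ]
x [-0.062 -0.998  0.   ] y [-0. -0. -1.] z [ 0.998 -0.062 -0.   ]
[-0.10216428 -0.08656861  0.06612054]
```

View pics/s12c.png

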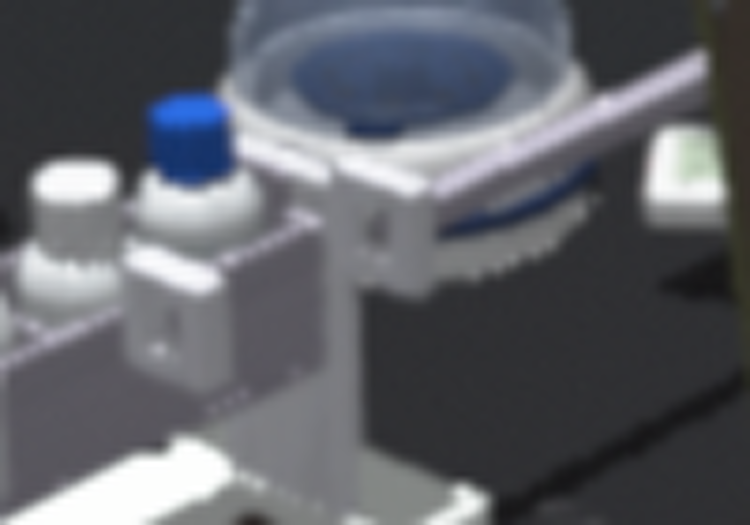

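View pics/t12c.png

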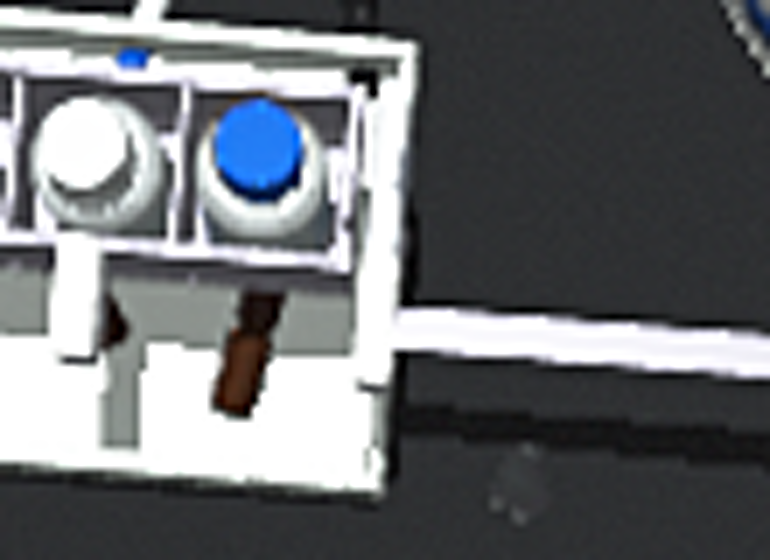

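Emit:
{"name": "servo_tool", "arguments": {"commands": [{"tx": -6, "ty": -0.3, "tz": 0, "wx": 0, "wy": 0, "wz": 0}, {"tx": -14, "ty": -0.3, "tz": 0, "wx": 0, "wy": 0, "wz": 0}, {"tx": -22, "ty": -0.3, "tz": 0, "wx": 0, "wy": 0, "wz": 0}, {"tx": -30, "ty": -0.3, "tz": 0, "wx": 0, "wy": 0, "wz": 0}, {"tx": -38, "ty": -0.3, "tz": 0, "wx": 0, "wy": 0, "wz": 0}, {"tx": -46, "ty": -0.3, "tz": 0, "wx": 0, "wy": 0, "wz": 0}, {"tx": -54, "ty": -0.3, "tz": 0, "wx": 0, "wy": 0, "wz": 0}, {"tx": -60, "ty": -0.3, "tz": 0, "wx": 0, "wy": 0, "wz": 0}]}}

```text
clock: 32.03
eef_pos: [537.1, -309.3, 113.6]
tcp_rot: [0.484, -0.515, 0.515, -0.484]
force: [-1.2, 0.0, -1.3]
opening: 15.4
```

Run:
```python
from h import *
st(); s=read_state(); print(s['ft_torque'])
im=vision.snapshot('scene')[:,:,::-1]; cv2.imwrite('pics/s13.png',im);crop(im,210,170,310,240,7.5,'pics/s13c.png')
im=vision.snapshot('top')[:,:,::-1]; cv2.imwrite('pics/t13.png',im);crop(im,205,150,315,230,7,'pics/t13c.png')
```

```text
t 32.03 p [ 537.1 -309.3  113.6] F [-1.2  0.  -1.3] open 15.4 q [-0.58  0.54  1.41 -0.    1.2  -0.52]
x [-0.062 -0.998  0.   ] y [-0. -0. -1.] z [ 0.998 -0.062 -0.   ]
[-0.06358275 -0.08513053 -0.00720736]
```

View pics/s13c.png

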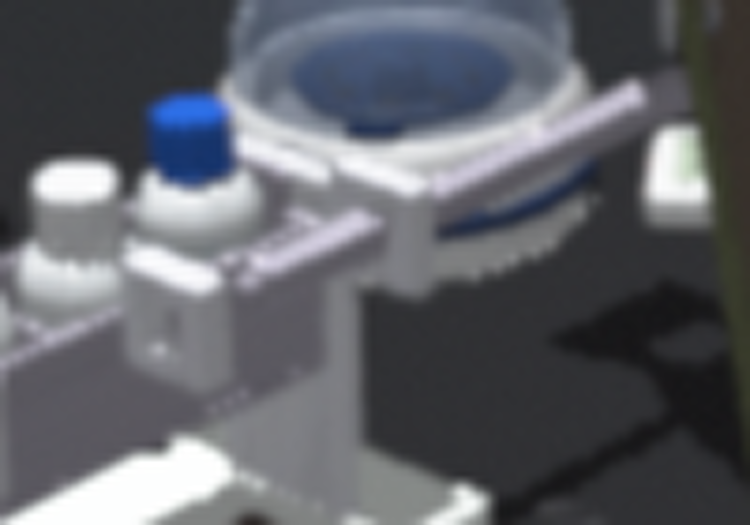

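View pics/t13c.png

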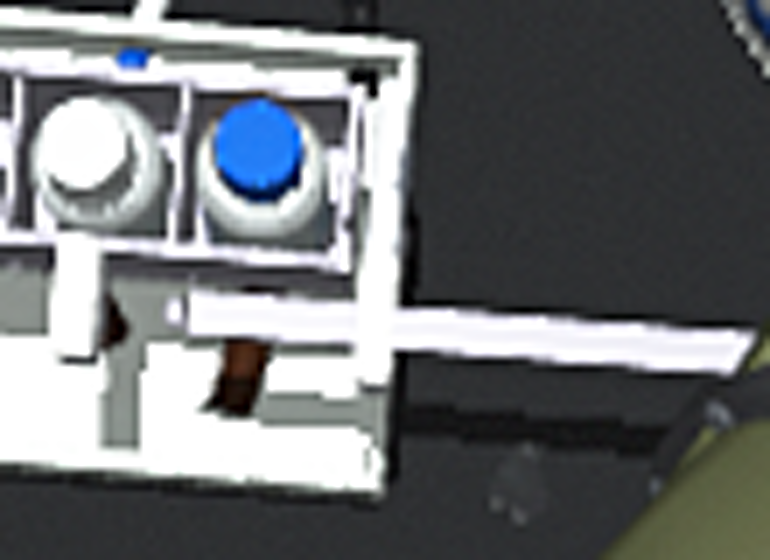

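Emit:
{"name": "servo_tool", "arguments": {"commands": [{"tx": -5, "ty": 0, "tz": 0, "wx": 0, "wy": 0, "wz": 0}, {"tx": -11, "ty": 0, "tz": 0, "wx": 0, "wy": 0, "wz": 0}, {"tx": -17, "ty": 0, "tz": 0, "wx": 0, "wy": 0, "wz": 0}, {"tx": -23, "ty": 0, "tz": 0, "wx": 0, "wy": 0, "wz": 0}, {"tx": -30, "ty": 0, "tz": 0, "wx": 0, "wy": 0, "wz": 0}, {"tx": -37, "ty": 0, "tz": 0, "wx": 0, "wy": 0, "wz": 0}, {"tx": -44, "ty": 0, "tz": 0, "wx": 0, "wy": 0, "wz": 0}, {"tx": -50, "ty": 0, "tz": 0, "wx": 0, "wy": 0, "wz": 0}]}}

```text
clock: 32.8
eef_pos: [540.3, -258.6, 113.6]
tcp_rot: [0.485, -0.515, 0.515, -0.484]
force: [0.4, 0.0, -1.1]
opening: 15.6
```

Run:
```python
from h import *
st(); s=read_state(); print(s['ft_torque'])
im=vision.snapshot('scene')[:,:,::-1]; cv2.imwrite('pics/s14.png',im);crop(im,180,170,310,260,5.5,'pics/s14c.png')
im=vision.snapshot('top')[:,:,::-1]; cv2.imwrite('pics/t14.png',im);crop(im,165,150,315,230,5,'pics/t14c.png')
```

```text
t 32.8 p [ 540.3 -258.6  113.6] F [ 0.4  0.  -1.1] open 15.6 q [-0.51  0.49  1.47 -0.    1.17 -0.45]
x [-0.061 -0.998  0.   ] y [-0. -0. -1.] z [ 0.998 -0.061 -0.   ]
[-0.088544   -0.00594396 -0.01180004]
```

View pics/s14c.png

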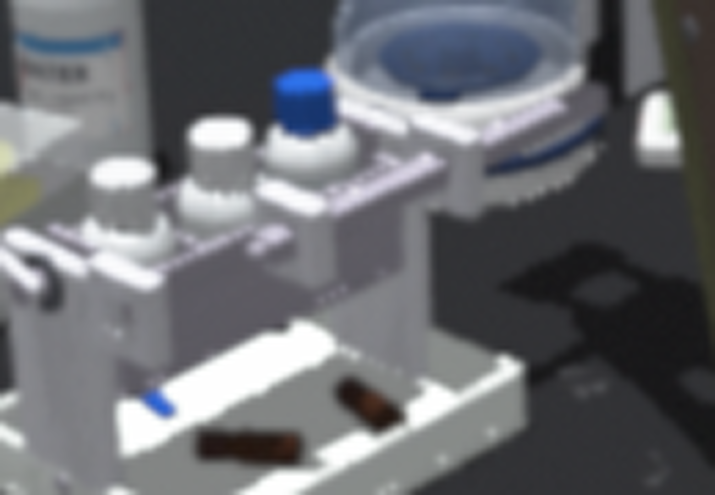

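View pics/t14c.png

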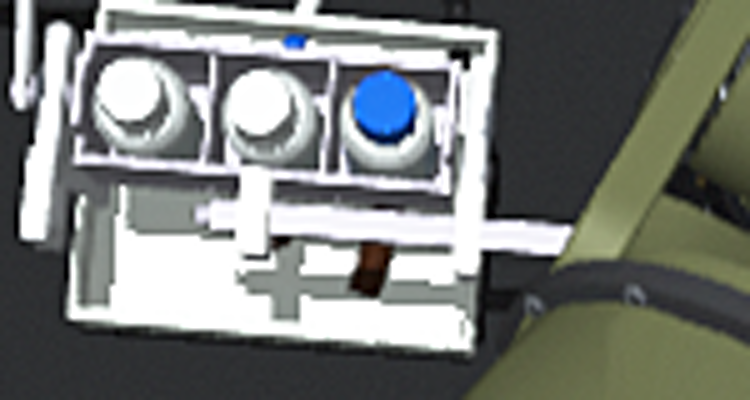

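Emit:
{"name": "servo_tool", "arguments": {"commands": [{"tx": -8, "ty": 0, "tz": 0.2, "wx": 0, "wy": 0, "wz": 0}, {"tx": -16, "ty": 0, "tz": 0.3, "wx": 0, "wy": 0, "wz": 0}, {"tx": -24, "ty": 0, "tz": 0.3, "wx": 0, "wy": 0, "wz": 0}, {"tx": -32, "ty": 0, "tz": 0.3, "wx": 0, "wy": 0, "wz": 0}, {"tx": -40, "ty": 0, "tz": 0.3, "wx": 0, "wy": 0, "wz": 0}, {"tx": -47, "ty": 0, "tz": 0.3, "wx": 0, "wy": 0, "wz": 0}, {"tx": -54, "ty": 0, "tz": 0.3, "wx": 0, "wy": 0, "wz": 0}, {"tx": -60, "ty": 0, "tz": 0.3, "wx": 0, "wy": 0, "wz": 0}]}}

```text
clock: 33.57
eef_pos: [544.3, -197.8, 113.7]
tcp_rot: [0.485, -0.515, 0.515, -0.485]
force: [-0.0, -0.9, -1.2]
opening: 15.5
```

Run:
```python
from h import *
st(); s=read_state(); print(s['ft_torque'])
im=vision.snapshot('scene')[:,:,::-1]; cv2.imwrite('pics/s15.png',im);crop(im,180,170,310,260,5.5,'pics/s15c.png')
```

```text
t 33.57 p [ 544.3 -197.8  113.7] F [-0.  -0.9 -1.2] open 15.5 q [-0.41  0.45  1.54 -0.    1.15 -0.35]
x [-0.06  -0.998  0.   ] y [-0. -0. -1.] z [ 0.998 -0.06  -0.   ]
[-0.09187225 -0.09964452 -0.01357699]
```

View pics/s15c.png

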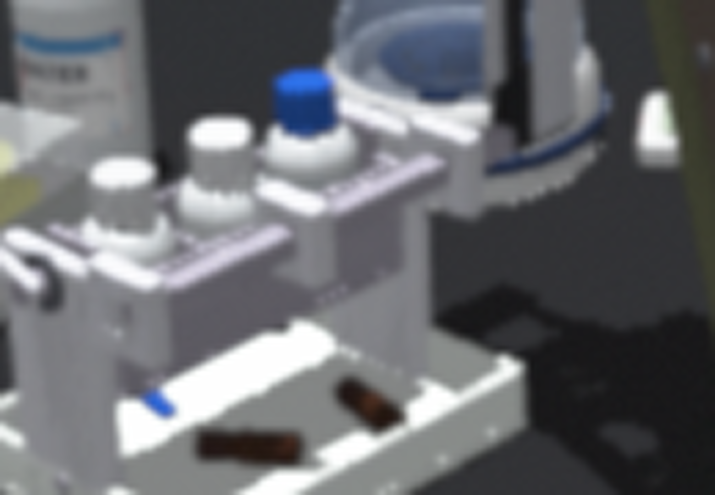

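Emit:
{"name": "servo_tool", "arguments": {"commands": [{"tx": -5, "ty": 0, "tz": 0, "wx": 0, "wy": 0, "wz": 0}, {"tx": -10, "ty": 0, "tz": 0, "wx": 0, "wy": 0, "wz": 0}, {"tx": -15, "ty": 0, "tz": 0, "wx": 0, "wy": 0, "wz": 0}, {"tx": -20, "ty": 0, "tz": 0, "wx": 0, "wy": 0, "wz": 0}, {"tx": -24, "ty": 0, "tz": 0, "wx": 0, "wy": 0, "wz": 0}, {"tx": -26, "ty": 0, "tz": 0, "wx": 0, "wy": 0, "wz": 0}, {"tx": -26, "ty": 0, "tz": 0, "wx": 0, "wy": 0, "wz": 0}]}}

```text
clock: 34.2
eef_pos: [546.0, -170.7, 113.7]
tcp_rot: [-0.485, 0.515, -0.515, 0.485]
force: [-0.2, 0.2, -0.9]
opening: 16.0
```

Emit:
{"name": "servo_tool", "arguments": {"commands": [{"tx": -1.5, "ty": 0, "tz": 0, "wx": 0, "wy": 0, "wz": 0}, {"tx": -2.5, "ty": 0, "tz": 0, "wx": 0, "wy": 0, "wz": 0}, {"tx": -3.5, "ty": 0, "tz": 0, "wx": 0, "wy": 0, "wz": 0}, {"tx": -4.5, "ty": 0, "tz": 0, "wx": 0, "wy": 0, "wz": 0}]}}

```text
clock: 34.53
eef_pos: [546.2, -166.8, 113.7]
tcp_rot: [0.485, -0.514, 0.515, -0.485]
force: [-0.5, -9.6, -2.7]
opening: 15.8
```

Run:
```python
from h import *
st(); s=read_state(); print(s['ft_torque'])
im=vision.snapshot('scene')[:,:,::-1]; cv2.imwrite('pics/s16.png',im);crop(im,180,170,310,260,5.5,'pics/s16c.png')
m=vision.camera_model('wrist');im=vision.snapshot('wrist')[:,:,::-1]; cv2.imwrite('pics/w26.png',im);np.save('w26.npy',m,allow_pickle=True); crop(im,200,170,360,340,4,'pics/w26c.png')
```

```text
t 34.53 p [ 546.2 -166.8  113.7] F [-0.5 -9.6 -2.7] open 15.8 q [-0.36  0.44  1.56 -0.    1.15 -0.3 ]
x [-0.059 -0.998  0.001] y [-0.    -0.001 -1.   ] z [ 0.998 -0.059  0.   ]
[-1.96342964  0.11495806 -0.01971754]
```

View pics/s16c.png

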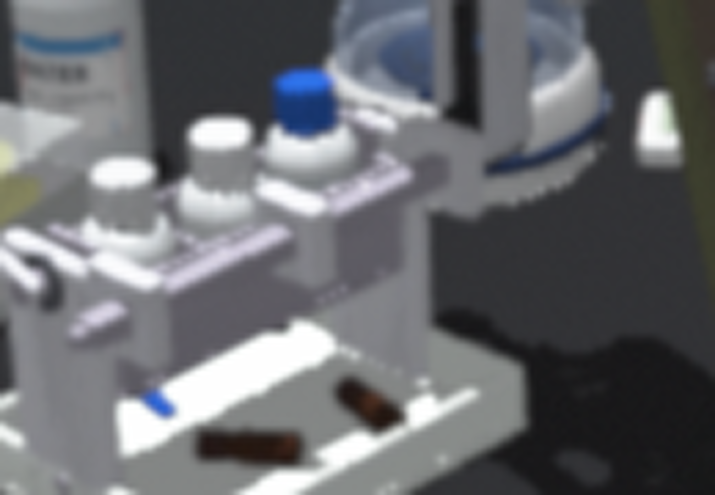

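View pics/w26c.png

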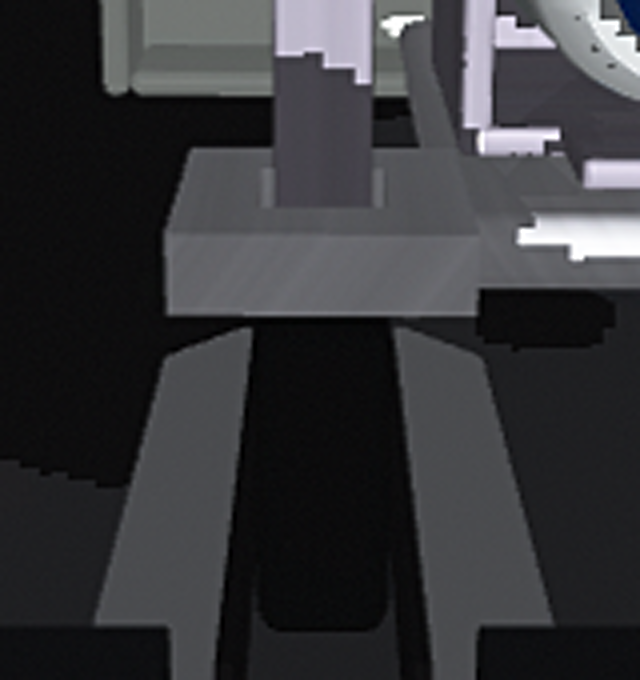

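Emit:
{"name": "servo_tool", "arguments": {"commands": [{"tx": -0.3, "ty": 0, "tz": 0, "wx": 0, "wy": 0, "wz": 0}, {"tx": -0.3, "ty": 0, "tz": 0, "wx": 0, "wy": 0, "wz": 0}, {"tx": -0.3, "ty": 0, "tz": 0, "wx": 0, "wy": 0, "wz": 0}, {"tx": -0.3, "ty": 0, "tz": 0, "wx": 0, "wy": 0, "wz": 0}, {"tx": 0, "ty": 0, "tz": 0, "wx": 0, "wy": 0, "wz": 0}], "fingers": 130}}

```text
clock: 35.05
eef_pos: [546.3, -166.7, 113.8]
tcp_rot: [0.485, -0.514, 0.515, -0.485]
force: [0.3, 0.1, 0.2]
opening: 44.6
```

Run:
```python
from h import *
st(); s=read_state(); print(s['ft_torque'])
m=vision.camera_model('wrist');im=vision.snapshot('wrist')[:,:,::-1]; cv2.imwrite('pics/w27.png',im);np.save('w27.npy',m,allow_pickle=True); crop(im,200,170,360,340,4,'pics/w27c.png')
```

```text
t 35.05 p [ 546.3 -166.7  113.8] F [0.3 0.1 0.2] open 44.6 q [-0.36  0.44  1.56 -0.    1.15 -0.3 ]
x [-0.059 -0.998  0.001] y [ 0.    -0.001 -1.   ] z [ 0.998 -0.059  0.   ]
[-0.07633016 -0.09924635 -0.00856808]
```

View pics/w27c.png

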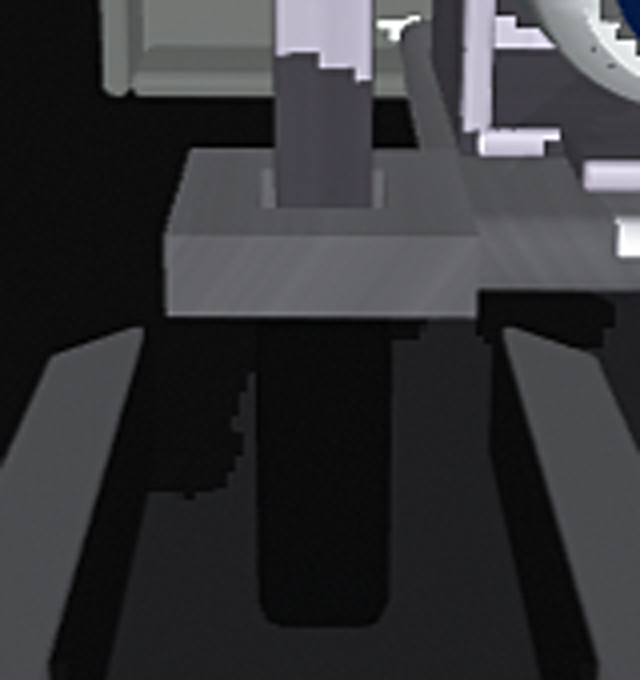

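Emit:
{"name": "servo_tool", "arguments": {"commands": [{"tx": 0, "ty": -10, "tz": 0, "wx": 0, "wy": 0, "wz": 0}, {"tx": 0, "ty": -30, "tz": 0, "wx": 0, "wy": 0, "wz": 0}, {"tx": 0, "ty": -60, "tz": 0, "wx": 0, "wy": 0, "wz": 0}, {"tx": 0, "ty": -95, "tz": 0, "wx": 0, "wy": 0, "wz": 0}, {"tx": 25, "ty": -120, "tz": 0, "wx": 0, "wy": 0, "wz": 0}, {"tx": 50, "ty": -130, "tz": 0, "wx": 0, "wy": 0, "wz": 0}, {"tx": 50, "ty": -130, "tz": 0, "wx": 0, "wy": 0, "wz": 0}, {"tx": 50, "ty": -130, "tz": 0, "wx": 0, "wy": 0, "wz": 0}]}}

```text
clock: 35.77
eef_pos: [543.2, -217.3, 244.6]
tcp_rot: [0.485, -0.514, 0.516, -0.484]
force: [-0.3, 0.4, -1.6]
opening: 46.1
```

Run:
```python
from h import *
st()
m=vision.camera_model('wrist');im=vision.snapshot('wrist')[:,:,::-1]; cv2.imwrite('pics/w28.png',im);np.save('w28.npy',m,allow_pickle=True); crop(im,170,0,350,270,2.8,'pics/w28c.png')
im=vision.snapshot('scene')[:,:,::-1]; cv2.imwrite('pics/s17.png',im);crop(im,160,140,310,270,5,'pics/s17c.png')
im=vision.snapshot('top')[:,:,::-1]; cv2.imwrite('pics/t17.png',im);crop(im,150,130,410,330,2.8,'pics/t17c.png')
for n,X in dict(tip=(-45,117,115),gripend=(-45,-133,120)).items(): print(n,proj(m,stand(X)))
```

```text
t 35.77 p [ 543.2 -217.3  244.6] F [-0.3  0.4 -1.6] open 46.1 q [-0.44  0.35  1.36 -0.    1.43 -0.38]
x [-0.061 -0.998  0.001] y [ 0.001 -0.001 -1.   ] z [ 0.998 -0.061  0.001]
tip [ 280.94624528 -218.98175044]
gripend [280.67126474 169.11273557]
```

View pics/w28c.png

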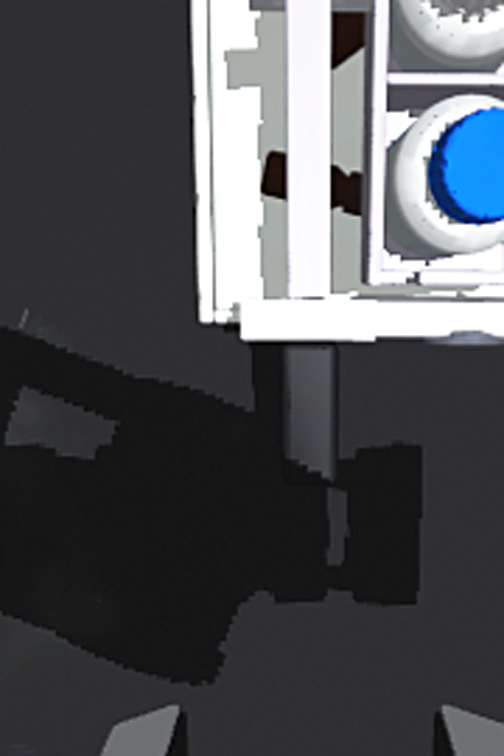

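View pics/s17c.png

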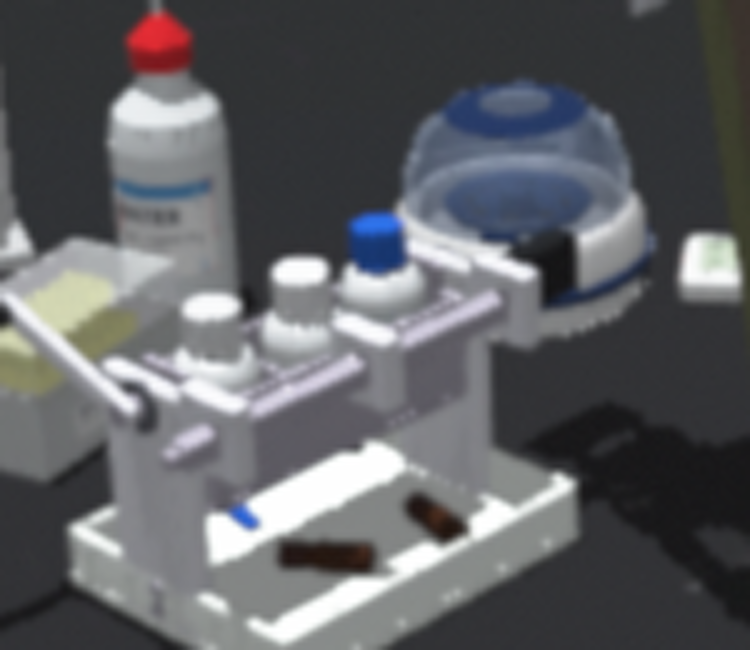

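View pics/t17c.png

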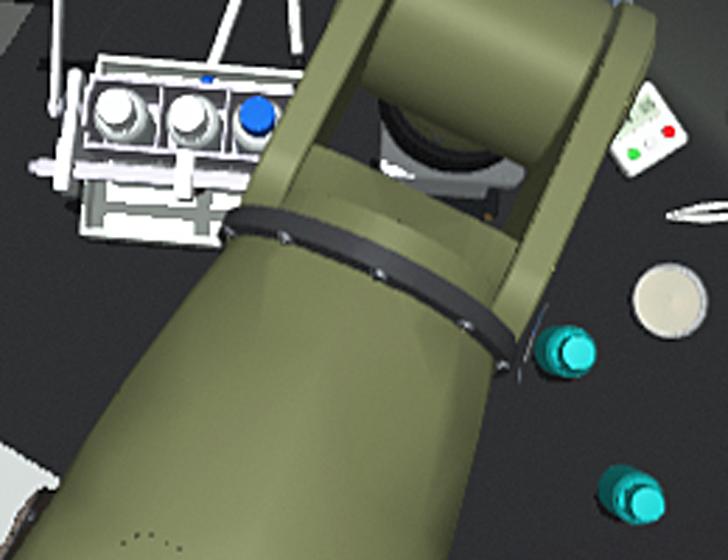

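Run:
```python
from h import *
m=np.load('w28.npy',allow_pickle=True).item();T=vision.camera_model('top')
def inv(W):
    c,s=np.cos(P[2]),np.sin(P[2]);d=W[:2]-np.array(P[:2]); return np.array([c*d[0]+s*d[1],-s*d[0]+c*d[1]]).round(1)
im=cv2.imread('pics/w28.png').astype(float); c=np.clip(im[110:185,255:305]*3,0,255).astype(np.uint8); cv2.imwrite('pics/w28g.png',cv2.resize(c,None,fx=9,fy=7,interpolation=cv2.INTER_CUBIC))
print('ear face z133',inv(at_z(m,170+310/2.8-.5,342/2.8-.5,133)))
print('grip end',inv(at_z(m,170+318/2.8-.5,483/2.8-.5,137.5)))
t=cv2.imread('pics/t17.png'); crop(t,155,175,220,215,11,'pics/t17g.png')
print('exp tip',(proj(T,stand((-45,117,113.5)))-[155,175]+.5)*11,'earL out',(proj(T,stand((-45,93,133)))-[155,175]+.5)*11, 'ear front L/R',(proj(T,stand((-63,93,133)))-[155,175]+.5)*11,(proj(T,stand((-63,83,133)))-[155,175]+.5)*11)
```

```text
ear face z133 [-45.4 -94.3]
grip end [ -43.2 -132.1]
exp tip [ 57.79210777 159.53365233] earL out [162.17307225 151.46685272] ear front L/R [152.1827038  247.42752341] [206.48623617 251.58007641]
```

View pics/w28g.png

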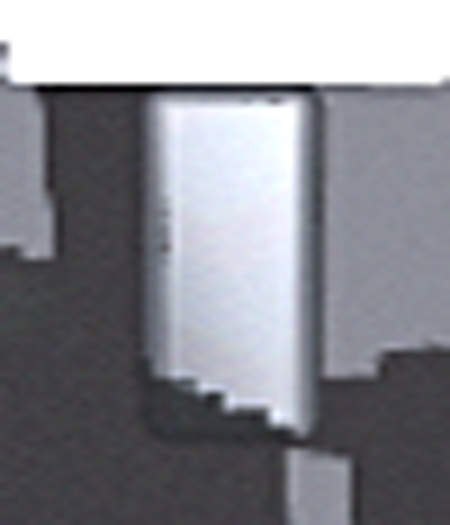

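View pics/t17g.png

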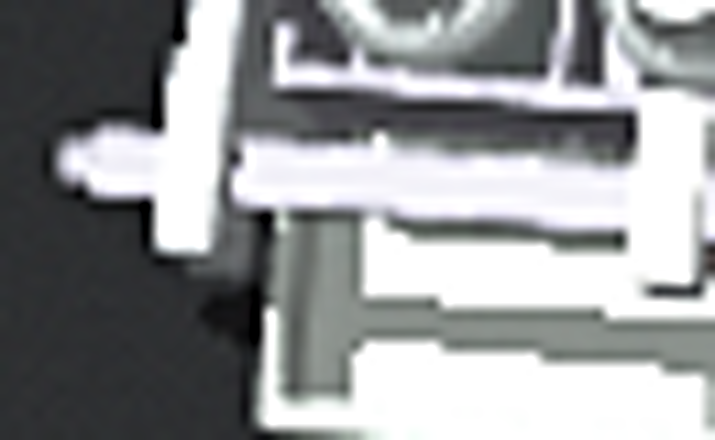

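Run:
```python
from h import *
print(workorder.hand_in()); st()
im=vision.snapshot('scene')[:,:,::-1]; crop(im,140,130,320,330,3,'pics/s18c.png')
```

```text
the job is handed in; nothing more can be done
None
the job is handed in; nothing more can be done
```

The job is done and handed in at about 36 s of robot time. The last pictures, taken just before hand-in, showed everything in place.

- **Emptying:** I swung the basket over with its crank to the stop. Both brown vials fell into the tray, and I swung the basket back against its upright stop.
- **Bottles:** I stood the three loose bottles in the basket, one to a cell. The blue-capped one is in the right cell and the two white-capped ones are in the middle and left.
- **Locking bar:** The bar had been knocked aside during the run, so I found it again before picking it up. It went from the right through the right ear, the lug and the left ear with almost no force. I pushed until the grip pressed on the right ear (about 10 N), then let go.
- **Left alone:** I did not touch the dish, the timer, or the turquoise and purple bottles.

**Last checks:**
- The bar's tip in the top view was within a pixel of its predicted home position, 24 mm beyond the left ear.
- The grip's far end measured 38–39 mm out from the right ear, against 40 mm expected, which is within camera error.
- All three bottles stood upright, both vials lay in the tray, and the arm was clear and touching nothing.
- The scene camera was about 3 px off the stand position I measured with the wrist camera. I lined the bar up relative to the ears in the pictures instead.
- A picture I tried to take after hand-in was refused, so nothing after that moment was checked.

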